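Set up the mass-properties pallet: seat, clamp the model, load the ballast

ROBOT

A 7-joint arm with a two-finger parallel gripper is mounted at the origin on the work surface. World frame = base frame: x ahead of the robot, y to its left, z up, the work surface at z = 0. Lengths are in m, angles in degrees, forces in N, time in s.
With the tool pointing down it reaches from about 0.4 to 0.85 m from the base axis. Payload 4.5 kg.
Tool frame: the origin (TCP) lies where the fingers leave the gripper's body, on its centre line; the fingertips stand 64 mm ahead of it and the grasp point (between the pads) lies 45 mm ahead of it (robot.tcp_to_tips is the distance from the TCP to the fingertips, in m); z points along the fingers, y is the direction in which the jaws open and shut (so a half turn about z gives the same grasp; the last joint's range is limited). The gripper opens to 88 mm and grips with 3 to 60 N. Pads are 18 mm wide; open, the fingers measure 123 mm over their backs; the gripper's body (75 mm by 187 mm) begins 45 mm behind the grasp point.
Start: joints at [-61.776, 39.483, -11.15, 89.685, 9.013, 51.709, -12.324], TCP at [0.277, 0.56, 0.303] pointing down, gripper open.
Joint ranges: [-172.22, 172.22], [-26.19, 119.32], [-84.43, 86.54], [7.71, 146.69], [-57.33, 237.33], [2.42, 119.75], [-152.13, 152.13]. Speed limits (degrees/s): [147.25, 147.25, 180, 180, 180, 180, 180].

INTERFACE

Orientations are given as a 3x3 rotation matrix whose columns are the frame's x, y, z axes.
In Python, from station import robot gives the robot as it stands.
- The arm moves only by the tool send_rows, never from a script. Its arguments are lists of equal length, an entry for each row: "offset": the shift along the tool's x, y, z in m, a list of three; "angular": the turn, a rotation vector about the tool's x, y, z in rad, a list of three; "hand": the opening, from -1 (shut) to 1 (fully open). In form: {"offset": [[dx, dy, dz], ...], "angular": [[ax, ay, az], ...], "hand": [hand, ...]}. A call has 1 to 12 rows; each row is the pose to reach, as a shift and turn from the pose commanded when the call began, along the tool's axes at that moment; what a row does not reach only later rows make up. A row lasts 1/8 s, in which the tool goes at most 62.5 mm and 10.7 degrees, less where a joint would pass 70% of its speed; a pose out of reach is approached as far as the arm can. A call with a gripper value outside its range is refused whole. The fingers move at their own pace and stop on an object; "squeeze" is the grip in N (left out, the last holds). Time passes only in rows, so rows that repeat a pose let the fingers close. It gives the time, the measured TCP pose, the force and the opening at its end, in the units of the state.
- robot.read_state(): the state, without advancing time (a new reading comes with each control period).
- robot.capture(name): name is "scene" or "top"; returns a dict with "pixels" (420x560x3 uint8, blue, green, red), "fx", "fy", "cx", "cy" (pixels), "distortion" ([k1, k2, p1, p2, k3] as OpenCV has them; the pictures are not rectified), "T" (4x4, takes a point from camera to world coordinates). Camera axes: x right, y down, z forward; pixel columns grow to the right and rows downward; lengths in m; the calibration is good to about 2 mm. A picture is of the moment at which its call begins. There is no depth.
- robot.finish_job(): hands the job in, once; it reports no verdict.
The state is a dict: "t": time; "joint_pos": joint angles; "joint_velocities": joint speeds; "effort": joint torques, N m; "position": TCP position; "ee_rot": TCP orientation; "contact_force": force on the tool from outside, world axes, zero at the start; "wrist_torque": the same for the moment, N m; "gripper_width": opening from 0.0 (shut) to 1.0 (fully open).
Only numpy, scipy, OpenCV 4.12 (cv2) and the standard library are available. Lean on these libraries where they do the work, as an engineer would, in place of code of your own. Each camera call takes 0.05 s, during which the arm holds its last target.

TASK

Pick the round pallet up by its chuck and lower it, not drop it, onto the three balls of the base, each ball in one of its vees, pressing it down until the sprung rollers snap over its rim and it is fully home. Then stand the capsule model upright on the chuck face between the open jaws and turn the knurled ring clockwise until the three jaws hold it tight. Finally put every ballast weight from the tray upright into a nest of the pallet, one to a nest, and leave the other things on the bench alone.

Things in the scene. Friction and masses are not known exactly. Their poses are not given: they have to be found in the camera images.
- base: the kinematic base, fixed to the bench (place and yaw vary): aluminium disc 220 mm in diameter, 14 mm thick, with three 16 mm steel balls on posts, ball centres 68 mm from the axis at 90, 210 and 330 degrees from its +x, 28 mm above the bench; at 30, 150 and 270 degrees three sprung catches on the rim. Origin: centre of its underside, z up
- base_home (a point): point on the base's axis 38.9 mm above the bench, with the base's axes: the pallet's origin lies here when the pallet is fully home
- catch_top (a point): top of the base's catch at 30 degrees, 56 mm above the bench, 91 mm from the axis. Each catch is a hinged arm with a 10 mm roller on top, sprung inward; it reaches at most 115 mm from the axis. Pushing the pallet past the rollers takes some 8 N besides its weight, over the last 11 mm (one still up: press the rim down beside it); then the springs pull it down with about 7 N and centre it once it is let go
- pallet: the pallet, loose, 0.8 kg with its chuck: aluminium disc, 180 mm in diameter over its bevelled rim, 10 mm thick, standing on the bench on its three vee blocks, origin 12 mm up. Threefold symmetric: it fits the base at the base's yaw or turned by 120 or 240 degrees. On top, in the middle, the chuck; around it six nests. Origin: centre of the disc's underside, z up
- vee0 (a point): apex of the vee groove at 90 degrees, on the disc's underside, 68 mm from the axis (others at 210 and 330 degrees). The vee blocks are 12 mm deep, 22 mm long, 30 mm wide, grooves pointing to the axis; each catches a ball up to 9 mm off centre
- chuck_body (a point): centre of the fixed round chuck body, 33 mm above the pallet's origin: 56 mm in diameter, 18 mm high (24 to 42 mm above the origin), above the wider turning ring. Carry the pallet by it from above, fingertips kept above the ring
- chuck_face (a point): centre of the chuck's flat face, 42 mm above the pallet's origin, on which the model's spigot stands between the jaws (open: 32 mm between the jaws' inner faces)
- ring (a joint): angle (rad) of the knurled ring at the foot of the chuck (62 mm in diameter, 12 to 24 mm above the pallet's origin); grows clockwise as seen from above, to 2.8; stays where it is left (friction about 0.15 N m). The three jaws move in together, 2 mm per rad, from 16 mm off the axis at 0; they touch the model's 24 mm spigot at about 2.0 and hold it tight at 2.15 to 2.5, the torque rising steeply. Starts between 0 and 0.4
- jaw0: one of the three jaws (coupled, alike), at 90 degrees from the pallet's +x; origin stays near the axis on the chuck face (it is not the jaw's tip), moves inward as the ring is turned
- nest0 (a point): centre of the floor of nest 0: hexagonal lip 3 mm high, 35 mm across inside, on the pallet's top face, 62 mm from the axis at 0 degrees from the pallet's +x
- nest1 (a point): centre of the floor of nest 1: hexagonal lip 3 mm high, 35 mm across inside, on the pallet's top face, 62 mm from the axis at 60 degrees from the pallet's +x
- nest2 (a point): centre of the floor of nest 2: hexagonal lip 3 mm high, 35 mm across inside, on the pallet's top face, 62 mm from the axis at 120 degrees from the pallet's +x
- nest3 (a point): centre of the floor of nest 3: hexagonal lip 3 mm high, 35 mm across inside, on the pallet's top face, 62 mm from the axis at 180 degrees from the pallet's +x
- nest4 (a point): centre of the floor of nest 4: hexagonal lip 3 mm high, 35 mm across inside, on the pallet's top face, 62 mm from the axis at 240 degrees from the pallet's +x
- nest5 (a point): centre of the floor of nest 5: hexagonal lip 3 mm high, 35 mm across inside, on the pallet's top face, 62 mm from the axis at 300 degrees from the pallet's +x
- model: the aluminium capsule model, loose, about 0.12 kg, standing upright on the bench: from below a spigot 24 mm in diameter and 12 mm long, a heat-shield disc 44 mm in diameter from 12 to 17 mm tapering until 21 mm, then a cylinder 30 mm in diameter up to 46 mm (grip this). Origin: centre of the spigot's flat end, z up
- tray: shallow grey tray 190 x 150 x 14 mm, fixed, floor 4 mm thick, holding the ballast weights. Origin: centre of its underside
- weight0: ballast weight of plain steel, loose, about 0.1 kg; two to four of the four are present (None: absent or held): foot 30 mm in diameter and 16 mm high, neck, and a knob 16 mm in diameter from 22 to 36 mm (grip the knob from above). Origin: centre of the underside, z up
- weight1: ballast weight of plain steel, loose, about 0.1 kg; two to four of the four are present (None: absent or held): foot 30 mm in diameter and 16 mm high, neck, and a knob 16 mm in diameter from 22 to 36 mm (grip the knob from above). Origin: centre of the underside, z up
- weight2: ballast weight of plain steel, loose, about 0.1 kg; two to four of the four are present (None: absent or held): foot 30 mm in diameter and 16 mm high, neck, and a knob 16 mm in diameter from 22 to 36 mm (grip the knob from above). Origin: centre of the underside, z up
- weight3: ballast weight of plain steel, loose, about 0.1 kg; two to four of the four are present (None: absent or held): foot 30 mm in diameter and 16 mm high, neck, and a knob 16 mm in diameter from 22 to 36 mm (grip the knob from above). Origin: centre of the underside, z up
- breadboard: electronics breadboard 55 x 165 mm, leave alone
- tape: roll of tape 90 mm in diameter, 19 mm high, leave alone
- screwdriver: screwdriver 200 mm long, leave alone

How it is judged (in metres and radians):
On the way, in this order (a step that is already met when the one before it is completed fails the run):
1. the pallet is seated fully home on the three balls (x of pallet in the frame of base_home between -0.0015 and 0.0015 m and y of pallet in the frame of base_home between -0.0015 and 0.0015 m and z of pallet in the frame of base_home between -0.0015 and 0.0015 m and angle between pallet's own z axis and vertical below 0.02 rad and contact force between pallet and the fingers below 0.5 N), for 0.3 s.
2. the model stands on the chuck face, held tight by the three jaws, the pallet still home (x of pallet in the frame of base_home between -0.0015 and 0.0015 m and y of pallet in the frame of base_home between -0.0015 and 0.0015 m and z of pallet in the frame of base_home between -0.0015 and 0.0015 m and angle between pallet's own z axis and vertical below 0.02 rad and contact force between jaw0 and model above 2 N and horizontal distance between model and chuck_face below 0.002 m and z of model in the frame of chuck_face between -0.0015 and 0.002 m and angle between the z axis of model and the z axis of pallet, either way round below 0.05 rad and angle between model's own z axis and vertical below 0.1 rad), for 0.3 s.
At the end, for the whole second after the job is handed in: Pallet within 1.5 mm of base_home on each axis, level to 0.02 rad; model within 2 mm of the chuck axis, foot on the face (-1.5 to 2 mm), the jaws pressing it over 2 N; each weight present upright in a nest, within 6 mm of its centre and on its floor; all at rest (all of step 2 and ((horizontal distance between weight0 and nest0 below 0.006 m and z of weight0 in the frame of nest0 between -0.0015 and 0.002 m) or (horizontal distance between weight0 and nest1 below 0.006 m and z of weight0 in the frame of nest1 between -0.0015 and 0.002 m) or (horizontal distance between weight0 and nest2 below 0.006 m and z of weight0 in the frame of nest2 between -0.0015 and 0.002 m) or (horizontal distance between weight0 and nest3 below 0.006 m and z of weight0 in the frame of nest3 between -0.0015 and 0.002 m) or (horizontal distance between weight0 and nest4 below 0.006 m and z of weight0 in the frame of nest4 between -0.0015 and 0.002 m) or (horizontal distance between weight0 and nest5 below 0.006 m and z of weight0 in the frame of nest5 between -0.0015 and 0.002 m)) and angle between each of weight0, weight1, weight2, weight3's own z axis and vertical below 0.1 rad and linear speed of each of weight0, weight1, weight2, weight3 below 0.02 m/s and ((horizontal distance between weight1 and nest0 below 0.006 m and z of weight1 in the frame of nest0 between -0.0015 and 0.002 m) or (horizontal distance between weight1 and nest1 below 0.006 m and z of weight1 in the frame of nest1 between -0.0015 and 0.002 m) or (horizontal distance between weight1 and nest2 below 0.006 m and z of weight1 in the frame of nest2 between -0.0015 and 0.002 m) or (horizontal distance between weight1 and nest3 below 0.006 m and z of weight1 in the frame of nest3 between -0.0015 and 0.002 m) or (horizontal distance between weight1 and nest4 below 0.006 m and z of weight1 in the frame of nest4 between -0.0015 and 0.002 m) or (horizontal distance between weight1 and nest5 below 0.006 m and z of weight1 in the frame of nest5 between -0.0015 and 0.002 m)) and ((horizontal distance between weight2 and nest0 below 0.006 m and z of weight2 in the frame of nest0 between -0.0015 and 0.002 m) or (horizontal distance between weight2 and nest1 below 0.006 m and z of weight2 in the frame of nest1 between -0.0015 and 0.002 m) or (horizontal distance between weight2 and nest2 below 0.006 m and z of weight2 in the frame of nest2 between -0.0015 and 0.002 m) or (horizontal distance between weight2 and nest3 below 0.006 m and z of weight2 in the frame of nest3 between -0.0015 and 0.002 m) or (horizontal distance between weight2 and nest4 below 0.006 m and z of weight2 in the frame of nest4 between -0.0015 and 0.002 m) or (horizontal distance between weight2 and nest5 below 0.006 m and z of weight2 in the frame of nest5 between -0.0015 and 0.002 m)) and ((horizontal distance between weight3 and nest0 below 0.006 m and z of weight3 in the frame of nest0 between -0.0015 and 0.002 m) or (horizontal distance between weight3 and nest1 below 0.006 m and z of weight3 in the frame of nest1 between -0.0015 and 0.002 m) or (horizontal distance between weight3 and nest2 below 0.006 m and z of weight3 in the frame of nest2 between -0.0015 and 0.002 m) or (horizontal distance between weight3 and nest3 below 0.006 m and z of weight3 in the frame of nest3 between -0.0015 and 0.002 m) or (horizontal distance between weight3 and nest4 below 0.006 m and z of weight3 in the frame of nest4 between -0.0015 and 0.002 m) or (horizontal distance between weight3 and nest5 below 0.006 m and z of weight3 in the frame of nest5 between -0.0015 and 0.002 m)) and linear speed of pallet below 0.01 m/s); the robot touches nothing.
It fails at once if the breadboard on the bench is disturbed (distance of breadboard from where it was at the start of the episode above 0.03 m).
It fails at once if the tape on the bench is disturbed (distance of tape from where it was at the start of the episode above 0.03 m).
It fails at once if the screwdriver on the bench is disturbed (distance of screwdriver from where it was at the start of the episode above 0.03 m).
It fails at once if the pallet is dropped or slammed onto the base instead of lowered (distance between pallet and base_home below 0.03 m and z of pallet in the frame of base_home above 0.007 m and linear speed of pallet above 0.35 m/s).
Of weight0, weight1, weight2, weight3 only 2 to 4 are there at a start; the rules pass over those that are not, and their reading is None.
At some moment in a run one of weight0, weight1, weight2, weight3 may be knocked a few centimetres aside while the robot is not near it.
It also fails if it takes over 210 s, if anything falls off the work surface, if the arm or the gripper's body presses on something with over 40 N, if the wrist force passes 120 N, or if a joint passes its speed limit or range.

## Working session

There is one attempt and no reset: what is moved stays moved. The work goes in short steps, Python scripts to look and compute and a tool call to move; the robot and the scene stay as the last step left them, time stands still between calls to the robot, and variables do not carry over. Pictures are saved under pics/ and viewed, and the job is handed in when it is done.

Besides the shell and the picture viewer there is one more tool, called as a command line: name --argument value ..., lists and objects as JSON in quotes. send_rows: Moves the arm, as the interface text tells. Its arguments: {"type":"object","properties":{"offset":{"type":"array","items":{"type":"array","items":{"type":"number"}}},"angular":{"type":"array","items":{"type":"array","items":{"type":"number"}}},"hand":{"type":"array","items":{"type":"number"}},"squeeze":{"type":"number"}},"required":["offset","angular","hand"]}

```bash
ls; mkdir -p pics
python3 - <<'E'
from station import robot
import cv2,numpy as np
s=robot.read_state();print(s)
for n in("scene","top"):
    c=robot.capture(n);cv2.imwrite(f"pics/{n}0.png",c["pixels"]);print(n,c["fx"],c["cx"],c["cy"],c["distortion"],np.array(c["T"]).round(3).tolist())
E
```

```text
pics
{'t': 0.0, 'joint_pos': array([-61.77622676,  39.53388634, -11.14559087,  89.74217131,
         9.0132662 ,  51.70903636, -12.32220573]), 'joint_velocities': array([ 0.00522235, -0.03372137, -0.04171878, -0.01215296,  0.00795519,
       -0.117032  ,  0.09832613]), 'effort': array([ 4.18544755e-05, -5.27566516e+01, -1.26654088e+00, -1.53429455e+01,
       -5.25731652e-02,  6.64743638e-03,  1.84086184e-04]), 'position': array([0.27660749, 0.55990814, 0.30191516]), 'ee_rot': array([[-8.96644363e-01,  4.42750971e-01, -6.81169964e-04],
       [ 4.42751477e-01,  8.96642825e-01, -1.66573864e-03],
       [-1.26741240e-04, -1.79516417e-03, -9.99998381e-01]]), 'contact_force': array([-0.34344389,  0.13026495,  0.44660871]), 'wrist_torque': array([ 0.00378289,  0.01736609, -0.03898374]), 'gripper_width': 1.000549293895484}
scene 442.65959089598107 281.1118671601262 211.47833427261523 [-0.13003978  0.          0.          0.          0.        ] [[0.048, 0.528, -0.848, 1.519], [0.999, -0.034, 0.035, -0.039], [-0.01, -0.849, -0.529, 0.682], [0.0, 0.0, 0.0, 1.0]]
top 438.115316666561 276.15737178121054 213.15690998090588 [0.04293017 0.         0.         0.         0.        ] [[-0.011, -0.998, 0.057, 0.477], [-0.999, 0.009, -0.038, 0.031], [0.037, -0.057, -0.998, 1.054], [0.0, 0.0, 0.0, 1.0]]
```

View pics/scene0.png

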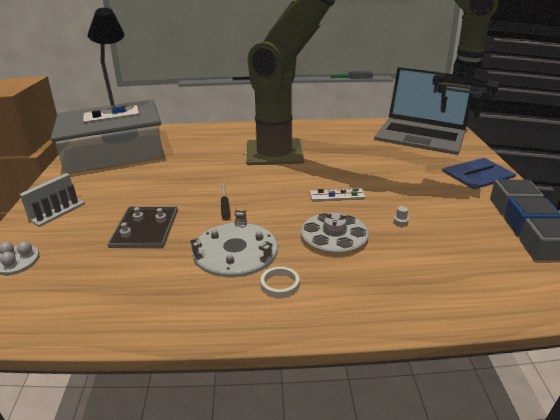

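View pics/top0.png

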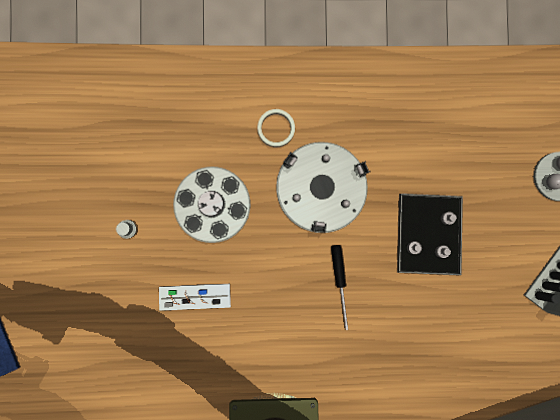

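The top view shows the base at (322,187), pallet at (212,205), model at (126,229), and three weights in the tray at (450,218), (415,248) and (444,252). The tape (276,128), screwdriver (338,268) and breadboard (194,297) have to stay where they are.

```bash
cat > h.py <<'E'
from station import robot
import cv2,numpy as np
def cap(n):
    c=robot.capture(n);c["K"]=np.array([[c["fx"],0,c["cx"]],[0,c["fy"],c["cy"]],[0,0,1]]);c["d"]=np.array(c["distortion"]);c["T"]=np.array(c["T"]);return c
def p2w(c,uv,z):
    uv=np.atleast_2d(np.array(uv,float));q=cv2.undistortPoints(uv[:,None],c["K"],c["d"])[:,0]
    r=np.c_[q,np.ones(len(q))]@c["T"][:3,:3].T;o=c["T"][:3,3]
    return o+r*((np.asarray(z)-o[2])/r[:,2])[:,None]
def w2p(c,P):
    P=np.atleast_2d(np.array(P,float));Ti=np.linalg.inv(c["T"])
    return cv2.projectPoints(P,cv2.Rodrigues(Ti[:3,:3])[0],Ti[:3,3],c["K"],c["d"])[0][:,0]
def tri(c1,u1,c2,u2):
    def Pm(c): return np.linalg.inv(c["T"])[:3]
    a=cv2.undistortPoints(np.array([[u1]],float),c1["K"],c1["d"])[0].T;b=cv2.undistortPoints(np.array([[u2]],float),c2["K"],c2["d"])[0].T
    X=cv2.triangulatePoints(Pm(c1),Pm(c2),a,b)[:,0];return X[:3]/X[3]
def crop(img,x0,y0,w,h,k,fn):
    o=cv2.resize(img[y0:y0+h,x0:x0+w],None,fx=k,fy=k,interpolation=cv2.INTER_CUBIC)
    for i in range(0,w,10):
        cv2.putText(o,str(x0+i),(i*k,8),0,.3,(0,0,255),1) if i%20==0 else 0
        cv2.line(o,(i*k,10),(i*k,14),(0,0,255),1)
    for i in range(0,h,10):
        cv2.putText(o,str(y0+i),(0,i*k+4),0,.3,(0,0,255),1) if i%20==0 else 0
    cv2.imwrite(fn,o)
E
python3 - <<'E'
from h import *
c=cap("top");i=c["pixels"]
crop(i,165,130,210,120,3,"pics/a1.png") if 0 else None
crop(i,270,135,106,104,6,"pics/base.png")
crop(i,168,160,92,92,6,"pics/pal.png")
E
```

```text
(no output)
```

View pics/base.png

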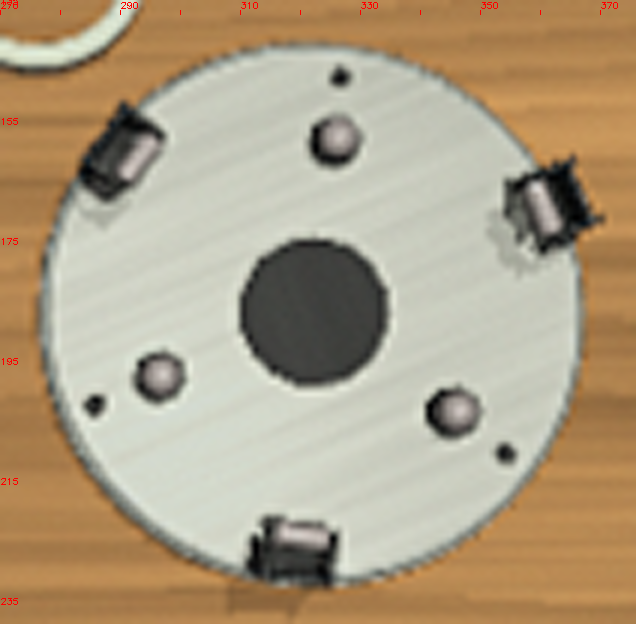

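View pics/pal.png

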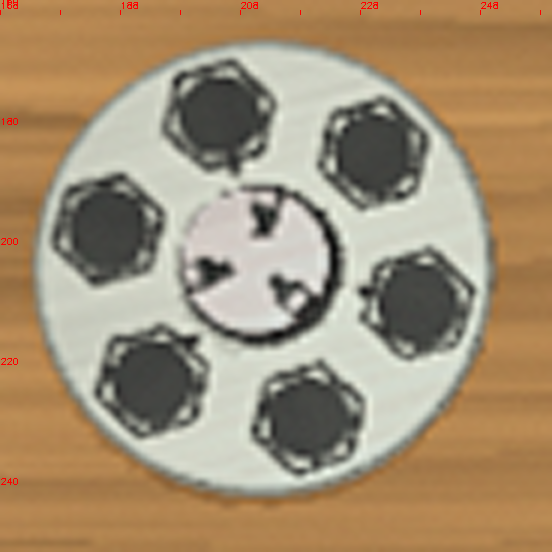

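Ball highlights (crop px) lie at (335,139), (160,377) and (453,412). The pallet nests are at about -14°+60k in the image. I'll look at the chuck more closely.

Run:
```python
from h import *
c=cap("scene");i=c["pixels"]
crop(i,295,200,120,62,6,"pics/pal_s.png")
c=cap("top");i=c["pixels"]
crop(i,188,182,46,46,12,"pics/chuck.png")
```

```text
(no output)
```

View pics/pal_s.png

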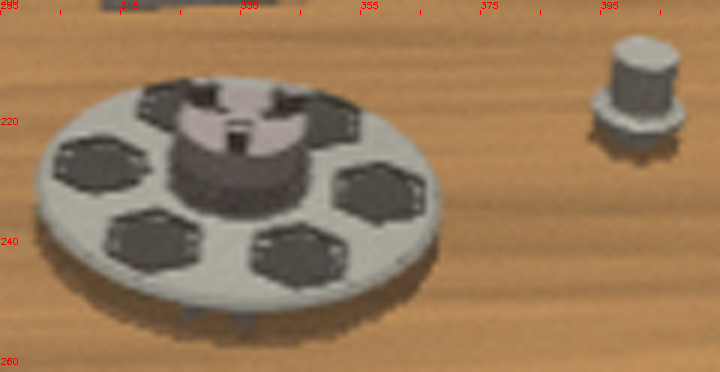

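View pics/chuck.png

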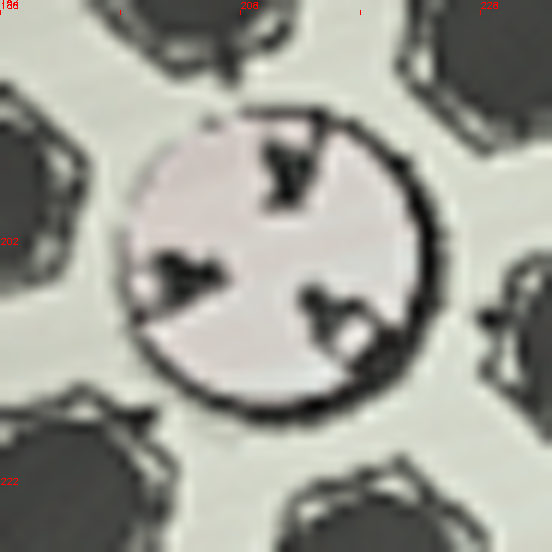

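The ring has no lugs and the jaws are low. The model's top (88 mm above the pallet origin) would hit the gripper body when the tool is vertical, so I plan to turn the ring part-way before placing the model. The final tightening then needs the tool tilted about 50° with the fingertips pinching the ring. Next I'll measure the poses.

```bash
cat >> h.py <<'E'
from scipy.optimize import least_squares
def cu(X,x0,k): return x0+(np.array(X,float)+.5)/k-.5
def fitpose(c,uv,loc,z,yaw0=0):
    """fit planar pose; loc: local xy, z heights"""
    w=p2w(c,uv,z)[:,:2];loc=np.array(loc)
    def f(p):
        R=np.array([[np.cos(p[2]),-np.sin(p[2])],[np.sin(p[2]),np.cos(p[2])]]);return (loc@R.T+p[:2]-w).ravel()
    r=least_squares(f,[*w.mean(0),yaw0]);return r.x,r.fun.reshape(-1,2)*1000
def pol(r,degs): return [[r*np.cos(np.radians(a)),r*np.sin(np.radians(a))] for a in degs]
E
python3 - <<'E'
from h import *
c=cap("top")
uv=[(cu(X,270,6),cu(Y,135,6)) for X,Y in [(335,139),(160,377),(453,412)]]
print("base balls",fitpose(c,uv,pol(.068,[90,210,330]),.028,np.radians(-6+90)))
print("hole",p2w(c,[(cu(314,270,6),cu(312,135,6))],.014))
# rim by 4 extremes (z~.014 top)
e=[(cu(X,270,6),cu(Y,135,6)) for X,Y in [(42,312),(580,300),(310,43),(312,585)]]
print("rim",p2w(c,e,.014))
n=[(219,113),(374,154),(417,303),(308,418),(152,381),(108,229)]
uv=[(cu(X,168,6),cu(Y,160,6)) for X,Y in n]
print("pallet",fitpose(c,uv,pol(.062,[120,60,0,300,240,180]),.022,np.radians(-14+90)))
print("chuck face c",p2w(c,[(cu(280,188,12),cu(260,182,12))],.054))
s=cap("scene")
print("scene cam nests->"); 
n=[(100,165),(153,241),(299,257),(380,192)]
uv=[(cu(X,295,6),cu(Y,200,6)) for X,Y in n];print(p2w(s,uv,.022))
crop(c["pixels"],106,210,40,40,12,"pics/mod.png")
crop(c["pixels"],390,185,80,96,6,"pics/tray.png")
E
```

```text
base balls (array([ 0.59829689, -0.11815275,  4.58559258]), array([[-0.03739739, -0.00819116],
       [ 0.09894017,  0.72154428],
       [-0.06154278, -0.71335312]]))
hole [[ 0.59878404 -0.119319    0.014     ]]
rim [[ 0.59953    -0.01062099  0.014     ]
 [ 0.60282171 -0.22625348  0.014     ]
 [ 0.70722273 -0.11944216  0.014     ]
 [ 0.48987302 -0.11667982  0.014     ]]
pallet (array([0.55858909, 0.14322984, 4.46524346]), array([[-0.72189661, -0.14788327],
       [ 0.62438492,  0.1943419 ],
       [-0.17130643, -0.24115181],
       [-0.00693556,  0.26951757],
       [ 0.09990532,  0.0025752 ],
       [ 0.17584836, -0.0773996 ]]))
chuck face c [[0.55771331 0.14107249 0.054     ]]
scene cam nests->
[[0.54564447 0.08106408 0.022     ]
 [0.60474264 0.09753109 0.022     ]
 [0.62029086 0.15774453 0.022     ]
 [0.57463897 0.20137548 0.022     ]]
```

View pics/mod.png

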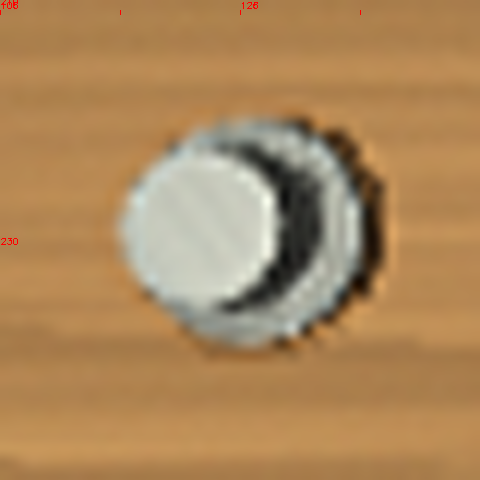

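View pics/tray.png

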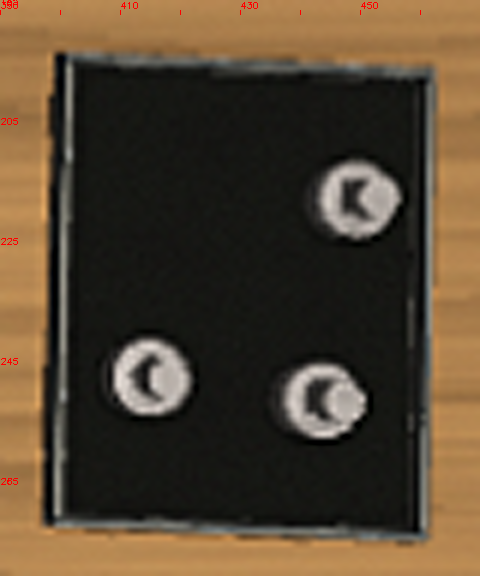

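Base is at ≈(0.5985,-0.1184) with yaw 262.7°, and the pallet at ≈(0.559,0.142) with yaw 255.8°. The two cameras disagree by about 2 mm. I'll add a move planner and go to the pallet.

```bash
cat >> h.py <<'E'
from scipy.spatial.transform import Rotation as Ro
def down(axdeg,tilt=0,tdir=None):
    """tool-down rotation with y axis at axdeg"""
    a=np.radians(axdeg);y=np.array([np.cos(a),np.sin(a),0]);z=np.array([0,0,-1.]);x=np.cross(y,z);return np.c_[x,y,z]
def plan(pos,R=None,R0=None,p0=None):
    s=robot.read_state();R0=s["ee_rot"] if R0 is None else R0;p0=s["position"] if p0 is None else p0
    R0=np.array(R0);R=R0 if R is None else R
    off=R0.T@(np.array(pos)-p0);ang=Ro.from_matrix(R0.T@R).as_rotvec()
    print("off",off.round(4).tolist(),"ang",ang.round(4).tolist(),"| t",round(s["t"],1),"f",s["contact_force"].round(1),"w",round(s["gripper_width"]*88,1),"j",s["joint_pos"].round(0))
def st():
    s=robot.read_state();R=s["ee_rot"];print("pos",s["position"].round(4),"yax",np.degrees(np.arctan2(R[1,1],R[0,1])).round(2),"z",R[:,2].round(4),"f",s["contact_force"].round(1),"w",round(s["gripper_width"]*88,1),"t",round(s["t"],1),"j",s["joint_pos"].round(0))
E
python3 - <<'E'
from h import *
plan([.5594,.1421,.2],down(75.8))
E
```

```text
off [-0.4386, -0.2498, 0.1026] ang [-0.0004, -0.0, -0.2109] | t 0.3 f [0.3 1.  1.5] w 88.0 j [-62.  39. -11.  90.   9.  52. -12.]
```

send_rows --offset '[[-0.05,-0.03,0],[-0.1,-0.06,0.0],[-0.15,-0.09,0.0],[-0.2,-0.12,0.0],[-0.25,-0.15,0.02],[-0.3,-0.18,0.04],[-0.35,-0.205,0.06],[-0.395,-0.23,0.08],[-0.425,-0.243,0.095],[-0.4386,-0.2498,0.1026],[-0.4386,-0.2498,0.1026],[-0.4386,-0.2498,0.1026]]' --angular '[[0,0,-0.02],[0,0,-0.04],[0,0,-0.06],[0,0,-0.08],[0,0,-0.1],[0,0,-0.13],[0,0,-0.16],[0,0,-0.18],[0,0,-0.2],[0,0,-0.2109],[0,0,-0.2109],[0,0,-0.2109]]' --hand '[1,1,1,1,1,1,1,1,1,1,1,1]' --squeeze 30

```text
t: 1.85
position: [0.5587, 0.1444, 0.2008]
ee_rot: [[-0.97, 0.243, 0.0], [0.243, 0.97, 0.002], [0.0, 0.002, -1.0]]
contact_force: [0.6, 0.9, -0.8]
gripper_width: 1.0
```

Run:
```python
from h import *
st()
plan([.5594,.1421,.1035],down(75.8))
c=cap("top");crop(c["pixels"],160,140,120,110,6,"pics/b1.png")
```

```text
pos [0.5587 0.1444 0.2008] yax 75.95 z [ 2.0e-04  1.8e-03 -1.0e+00] f [ 0.6  0.9 -0.8] w 88.0 t 1.9 j [-10.  44. -16. 103.  19.  35.  39.]
off [-0.0013, -0.0022, 0.0973] ang [0.0018, -0.0002, 0.0026] | t 1.9 f [ 0.6  0.9 -0.8] w 88.0 j [-10.  44. -16. 103.  19.  35.  39.]
```

View pics/b1.png

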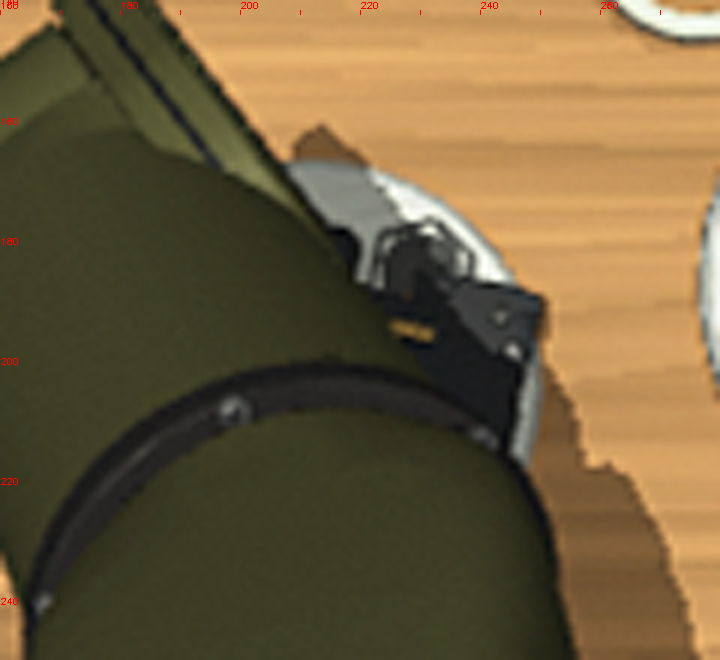

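The top view is mostly hidden by the arm, but the gripper is over the pallet. I'll descend and grip the chuck body.

send_rows --offset '[[-0.001,-0.001,0.03],[-0.001,-0.002,0.06],[-0.001,-0.002,0.085],[-0.001,-0.002,0.095],[-0.001,-0.002,0.097],[-0.001,-0.002,0.097],[-0.001,-0.002,0.097],[-0.001,-0.002,0.097],[-0.001,-0.002,0.097],[-0.001,-0.002,0.097]]' --angular '[[0,0,0],[0,0,0],[0,0,0],[0,0,0],[0,0,0],[0,0,0],[0,0,0],[0,0,0],[0,0,0],[0,0,0]]' --hand '[1,1,1,1,1,0.2,0.2,0.1,0.1,0.1]' --squeeze 30

```text
t: 3.15
position: [0.5602, 0.1403, 0.1036]
ee_rot: [[-0.969, 0.245, 0.001], [0.245, 0.969, 0.001], [-0.001, 0.001, -1.0]]
contact_force: [1.0, 1.2, 3.8]
gripper_width: 0.628
```

Run:
```python
from h import *
st()
c=cap("scene");crop(c["pixels"],280,130,130,100,6,"pics/b2.png")
```

```text
pos [0.5602 0.1403 0.1036] yax 75.8 z [ 9.e-04  7.e-04 -1.e+00] f [1.  1.2 3.8] w 55.3 t 3.1 j [-12.  53. -11. 105.  23.  24.  36.]
```

View pics/b2.png

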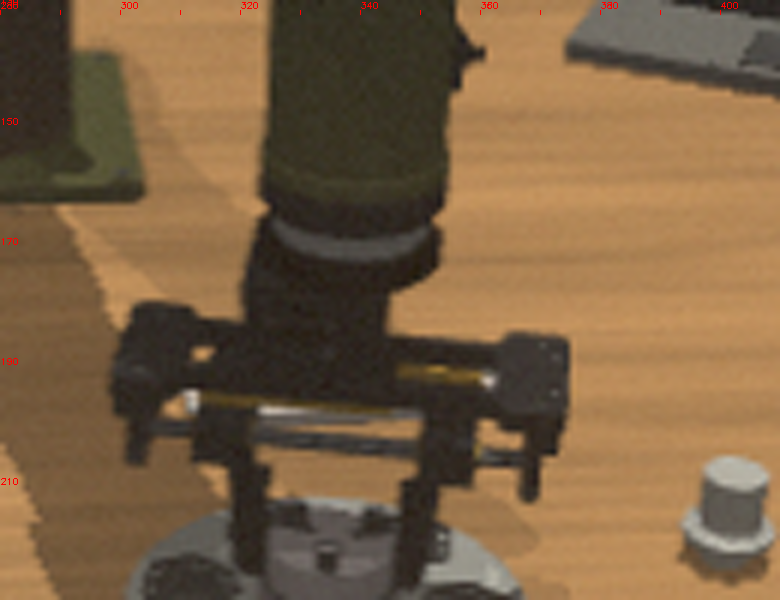

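The grip holds at 55.3 mm and the fingers are on the chuck body above the ring. I'll lift and move towards the base.

Run:
```python
from h import *
plan([.600,-.1205,.19],down(75.8+6.9))
```

```text
off [-0.1026, -0.243, -0.0866] ang [0.0008, 0.0009, -0.1204] | t 3.2 f [0.1 0.7 4.4] w 54.9 j [-12.  53. -11. 105.  23.  24.  36.]
```

send_rows --offset '[[0,0,-0.01],[0,0,-0.03],[0,0,-0.055],[0,0,-0.08],[-0.005,-0.02,-0.0866],[-0.025,-0.06,-0.0866],[-0.045,-0.105,-0.0866],[-0.065,-0.15,-0.0866],[-0.085,-0.195,-0.0866],[-0.098,-0.23,-0.0866],[-0.1026,-0.243,-0.0866],[-0.1026,-0.243,-0.0866]]' --angular '[[0,0,0],[0,0,0],[0,0,0],[0,0,0],[0,0,-0.01],[0,0,-0.03],[0,0,-0.05],[0,0,-0.07],[0,0,-0.09],[0,0,-0.11],[0,0,-0.12],[0,0,-0.12]]' --hand '[0.1,0.1,0.1,0.1,0.1,0.1,0.1,0.1,0.1,0.1,0.1,0.1]'

```text
t: 4.7
position: [0.5985, -0.1219, 0.1888]
ee_rot: [[-0.992, 0.13, -0.003], [0.13, 0.992, -0.0], [0.003, -0.001, -1.0]]
contact_force: [-0.4, 1.3, -8.0]
gripper_width: 0.619
```

Run:
```python
from h import *
st()
c=cap("scene");crop(c["pixels"],180,170,120,110,6,"pics/b3.png")
c=cap("top");crop(c["pixels"],260,120,120,110,6,"pics/b3t.png")
```

```text
pos [ 0.5985 -0.1219  0.1888] yax 82.53 z [-2.6e-03 -2.0e-04 -1.0e+00] f [-0.4  1.3 -8. ] w 54.5 t 4.7 j [ 19.  48. -21.  97.  25.  40.  67.]
```

View pics/b3.png

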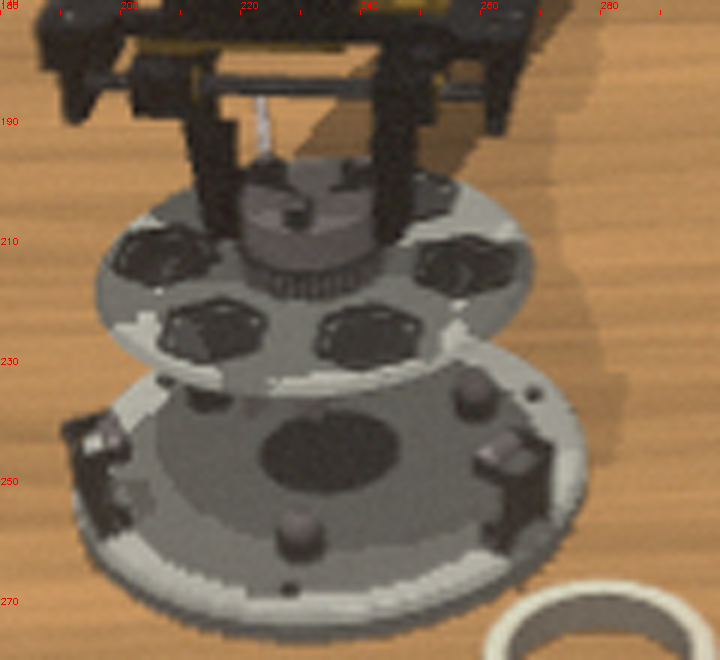

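View pics/b3t.png

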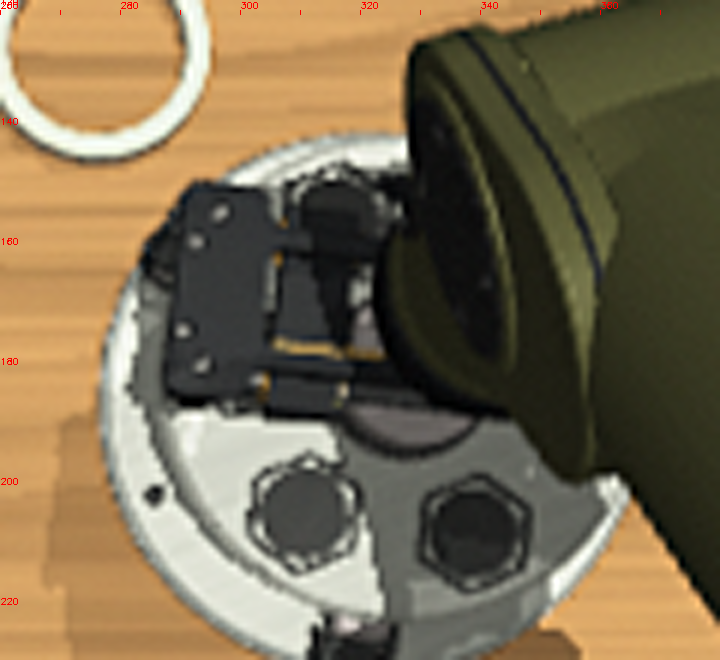

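The pallet hangs level over the base with its nests visible. I'll measure both parts from the scene camera.

Run:
```python
from h import *
s=cap("scene");t=cap("top")
f=lambda L:[(cu(X,180,6),cu(Y,170,6)) for X,Y in L]
g=lambda L:[(cu(X,260,6),cu(Y,120,6)) for X,Y in L]
z=.1072
print(fitpose(s,f([(165,253),(213,330),(370,336),(466,265)]),pol(.062,[0,60,120,180]),z,np.radians(263)))
print(fitpose(t,g([(303,508),(475,533)]),pol(.062,[120,180]) ,z,np.radians(263)) )
print("base hole",p2w(s,f([(330,452)]),.014))
print("balls",p2w(s,f([(476,393),(301,533)]),.028))
# rim of base from scene: left 73 right 586 bottom 637
m=(.5985,-.1184)
for b in [(.5985,-.1184),(.600,-.1205)]:
  P=[[b[0]+x,b[1]+y,.028] for x,y in pol(.068,[262.7+90,262.7+210,262.7+330])]
  print(((w2p(s,P)-[180,170]+.5)*6-.5).round(0).tolist(), ((w2p(s,[[*b,.014]])-[180,170]+.5)*6-.5).round().tolist())
```

```text
(array([ 0.59719698, -0.12126269,  4.58016178]), array([[ 0.87815613,  0.74238034],
       [-0.56196714, -0.01761238],
       [-0.410511  , -0.48388459],
       [ 0.09432202, -0.24088337]]))
(array([ 0.59769561, -0.11881341,  6.65402007]), array([[-0.09145341, -0.59380695],
       [ 0.09145353,  0.59380693]]))
base hole [[ 0.60277235 -0.12109913  0.014     ]]
balls [[ 0.58275657 -0.05831016  0.028     ]
 [ 0.67619624 -0.12879612  0.028     ]]
[[307.0, 517.0], [482.0, 379.0], [215.0, 369.0]] [[337.0, 446.0]]
[[301.0, 520.0], [477.0, 381.0], [210.0, 371.0]] [[332.0, 448.0]]
```

send_rows --offset '[[-0.001,0.001,0.01],[-0.001,0.001,0.025],[-0.001,0.001,0.035],[-0.001,0.001,0.041],[-0.001,0.001,0.043],[-0.001,0.001,0.043]]' --angular '[[0,0,0],[0,0,0],[0,0,0],[0,0,0],[0,0,0],[0,0,0]]' --hand '[0.1,0.1,0.1,0.1,0.1,0.1]' --squeeze 40

```text
t: 5.65
position: [0.601, -0.1199, 0.1468]
ee_rot: [[-0.992, 0.128, 0.0], [0.128, 0.992, 0.0], [-0.0, 0.0, -1.0]]
contact_force: [0.1, -0.3, -8.2]
gripper_width: 0.624
```

Run:
```python
from h import *
st()
c=cap("scene");crop(c["pixels"],180,190,120,100,6,"pics/b4.png")
c=cap("top");crop(c["pixels"],260,120,120,115,6,"pics/b4t.png")
```

```text
pos [ 0.601  -0.1199  0.1468] yax 82.67 z [ 3.e-04  1.e-04 -1.e+00] f [ 0.1 -0.3 -8.2] w 55.0 t 5.7 j [ 18.  51. -20.  98.  27.  35.  65.]
```

View pics/b4.png

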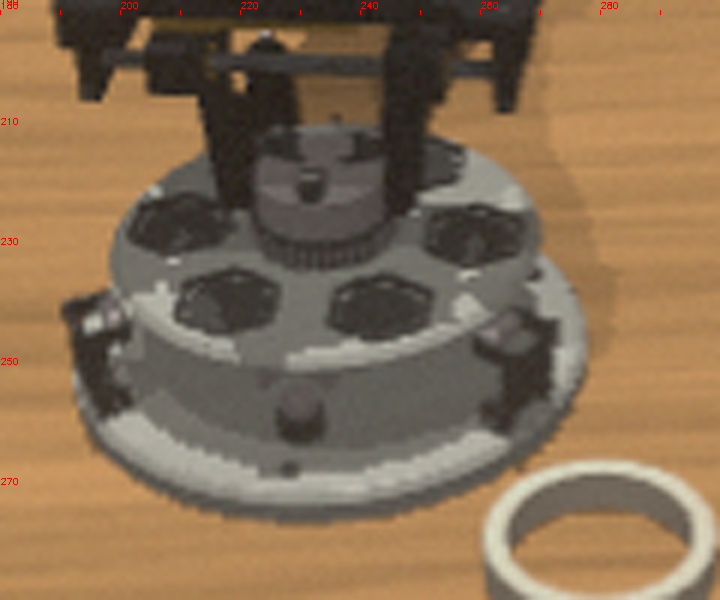

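View pics/b4t.png

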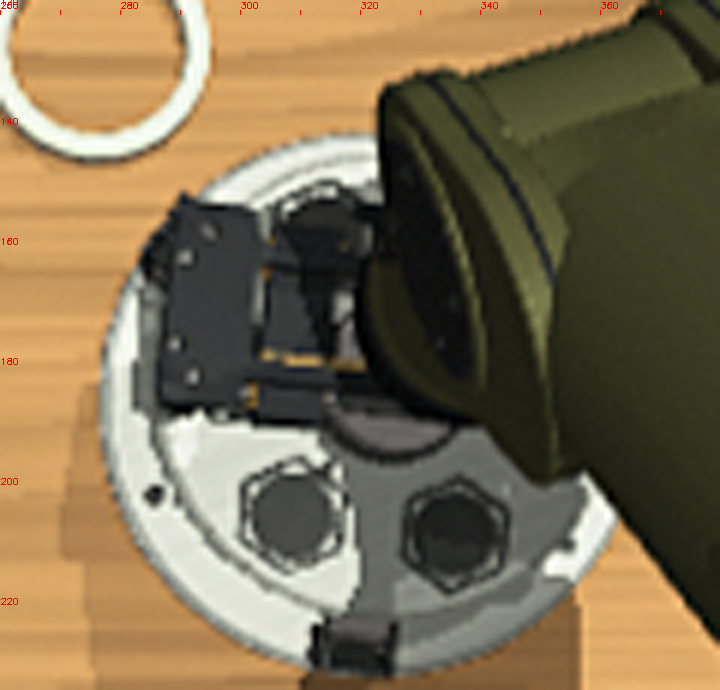

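Run:
```python
from h import *
s=cap("scene");t=cap("top")
f=lambda L:[(cu(X,180,6),cu(Y,190,6)) for X,Y in L]
g=lambda L:[(cu(X,260,6),cu(Y,120,6)) for X,Y in L]
z=.0652
print(fitpose(s,f([(182,222),(227,302),(381,306),(473,233)]),pol(.062,[0,60,120,180]),z,np.radians(263)))
print(fitpose(t,g([(293,515),(456,533)]),pol(.062,[60,120]) ,z,np.radians(323)) )
# rollers/catches & ball in scene under candidate bases
for b in [(.5985,-.1184),(.6005,-.1205),(.604,-.1205)]:
  P=[[b[0]+x,b[1]+y,.056] for x,y in pol(.091,[262.7+30,262.7+150])]+[[b[0]+x,b[1]+y,.028] for x,y in pol(.068,[262.7+90])]
  print(b,((w2p(s,P)-[180,190]+.5)*6-.5).round(0).tolist())
```

```text
(array([ 0.59974699, -0.11935902,  4.5893382 ]), array([[ 0.67868229, -0.71110537],
       [-1.10969844,  0.2589776 ],
       [ 0.1499026 , -0.02126127],
       [ 0.28111355,  0.47338904]]))
(array([ 0.59966848, -0.11771605,  7.73557314]), array([[-0.01636291, -0.13755731],
       [ 0.01636292,  0.13755731]]))
(0.5985, -0.1184) [[121.0, 300.0], [505.0, 316.0], [307.0, 397.0]]
(0.6005, -0.1205) [[115.0, 303.0], [500.0, 319.0], [301.0, 400.0]]
(0.604, -0.1205) [[114.0, 308.0], [500.0, 324.0], [301.0, 406.0]]
```

Pallet and base agree within about 2 mm, well inside the 9 mm capture range. I'll lower slowly.

send_rows --offset '[[0,0,0.002],[0,0,0.004],[0,0,0.006],[0,0,0.008],[0,0,0.008]]' --angular '[[0,0,0],[0,0,0],[0,0,0],[0,0,0],[0,0,0]]' --hand '[0.1,0.1,0.1,0.1,0.1]'

```text
t: 6.48
position: [0.6021, -0.1206, 0.141]
ee_rot: [[-0.992, 0.128, 0.004], [0.128, 0.992, -0.002], [-0.004, -0.001, -1.0]]
contact_force: [-1.7, -2.1, 8.9]
gripper_width: 0.626
```

Run:
```python
from h import *
st()
c=cap("scene");crop(c["pixels"],180,190,120,100,6,"pics/b5.png")
```

```text
pos [ 0.6021 -0.1206  0.141 ] yax 82.62 z [ 0.0037 -0.0016 -1.    ] f [-1.7 -2.1  8.9] w 55.0 t 6.5 j [ 18.  52. -19.  98.  27.  34.  65.]
```

View pics/b5.png

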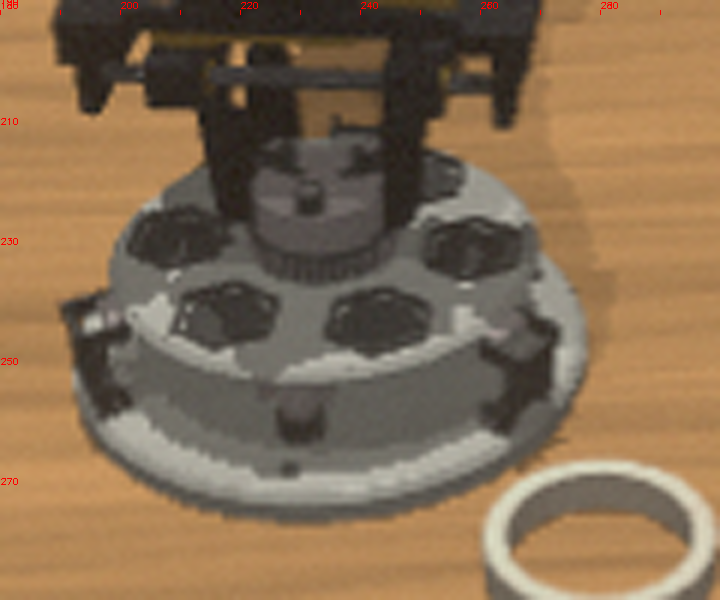

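Contact with the rollers has begun (force swung from -8 to +9 N). I'll keep pressing.

send_rows --offset '[[0,0,0.002],[0,0,0.004],[0,0,0.006],[0,0,0.007],[0,0,0.008],[0,0,0.009],[0,0,0.009]]' --angular '[[0,0,0],[0,0,0],[0,0,0],[0,0,0],[0,0,0],[0,0,0],[0,0,0]]' --hand '[0.1,0.1,0.1,0.1,0.1,0.1,0.1]'

```text
t: 7.4
position: [0.6006, -0.1207, 0.1307]
ee_rot: [[-0.992, 0.128, -0.0], [0.128, 0.992, -0.002], [0.0, -0.002, -1.0]]
contact_force: [-4.3, -1.6, 6.2]
gripper_width: 0.625
```

Run:
```python
from h import *
st()
c=cap("scene");crop(c["pixels"],180,190,120,100,6,"pics/b6.png")
```

```text
pos [ 0.6006 -0.1207  0.1307] yax 82.64 z [-2.0e-04 -1.6e-03 -1.0e+00] f [-4.3 -1.6  6.2] w 55.0 t 7.4 j [ 17.  53. -19.  98.  28.  33.  65.]
```

View pics/b6.png

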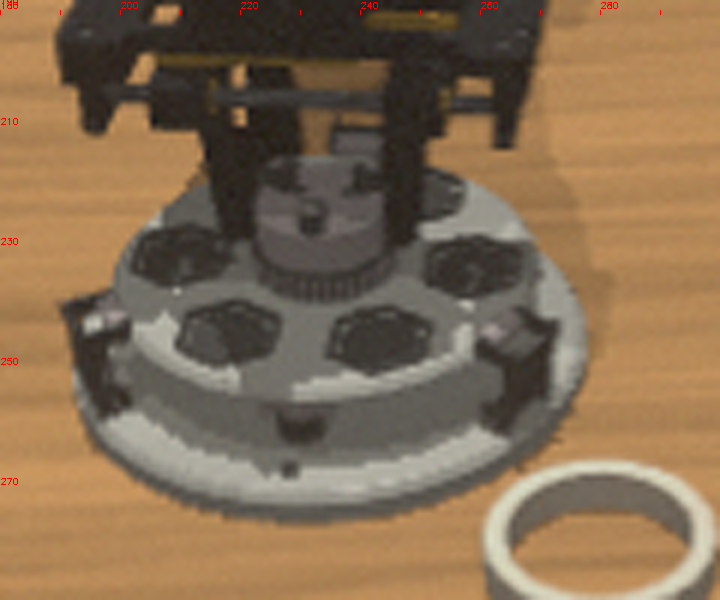

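TCP is at 0.1307 (home expected at 0.1305), and the rollers appear over the rim. I'll press a little more and then release.

send_rows --offset '[[0,0,0.002],[0,0,0.003],[0,0,0.003],[0,0,0.001],[0,0,0.0],[0,0,0.0],[0,0,0.0],[0,0,-0.0],[0,0,-0.0],[0,0,-0.0]]' --angular '[[0,0,0],[0,0,0],[0,0,0],[0,0,0],[0,0,0],[0,0,0],[0,0,0],[0,0,0],[0,0,0],[0,0,0]]' --hand '[0.1,0.1,0.1,0.1,1,1,1,1,1,1]'

```text
t: 8.7
position: [0.6009, -0.1198, 0.1296]
ee_rot: [[-0.992, 0.128, 0.0], [0.128, 0.992, 0.0], [-0.0, 0.0, -1.0]]
contact_force: [-0.5, -0.0, -0.2]
gripper_width: 0.999
```

Run:
```python
from h import *
st()
c=cap("scene");crop(c["pixels"],180,190,120,100,6,"pics/b7.png")
```

```text
pos [ 0.6009 -0.1198  0.1296] yax 82.67 z [ 0.e+00  1.e-04 -1.e+00] f [-0.5 -0.  -0.2] w 87.9 t 8.7 j [ 17.  53. -19.  98.  28.  33.  65.]
```

View pics/b7.png

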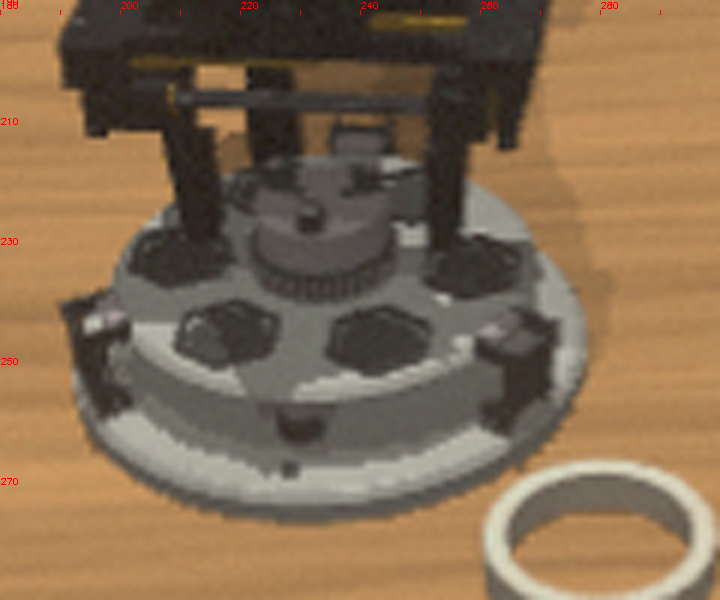

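send_rows --offset '[[0,0,-0.03],[0,0,-0.08],[-0.0,0,-0.13],[0.06,0.0,-0.15],[0.12,0.0,-0.15],[0.17,0.0,-0.15],[0.18,0,-0.15]]' --angular '[[0,0,0],[0,0,0],[0,0,0],[0,0,0],[0,0,0],[0,0,0],[0,0,0]]' --hand '[1,1,1,1,1,1,1]'

```text
t: 9.62
position: [0.4187, -0.097, 0.2799]
ee_rot: [[-0.992, 0.127, -0.003], [0.127, 0.992, -0.001], [0.003, -0.001, -1.0]]
contact_force: [0.7, 0.1, 0.7]
gripper_width: 1.001
```

Run:
```python
from h import *
st()
c=cap("scene");crop(c["pixels"],180,190,120,100,6,"pics/b8.png")
c=cap("top");crop(c["pixels"],265,130,115,108,6,"pics/b8t.png")
```

```text
pos [ 0.4187 -0.097   0.2799] yax 82.7 z [-0.0035 -0.001  -1.    ] f [0.7 0.1 0.7] w 88.1 t 9.6 j [ 24.  29. -25. 123.  23.  33.  65.]
```

View pics/b8.png

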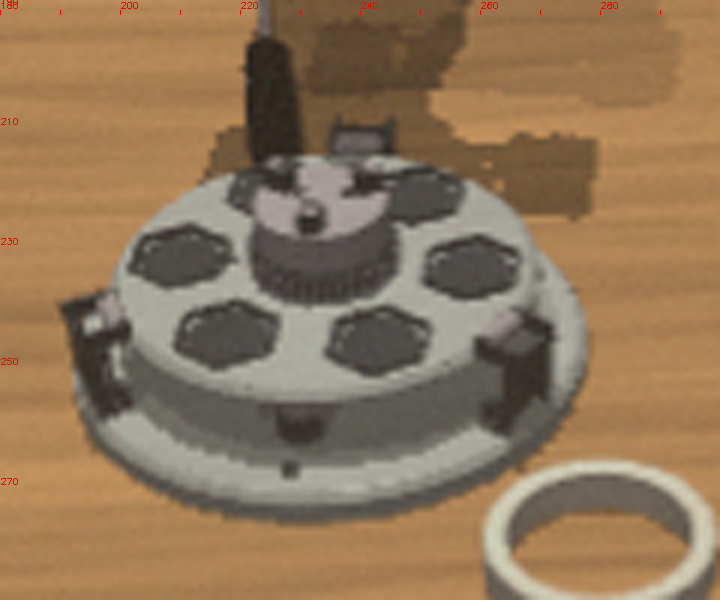

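View pics/b8t.png

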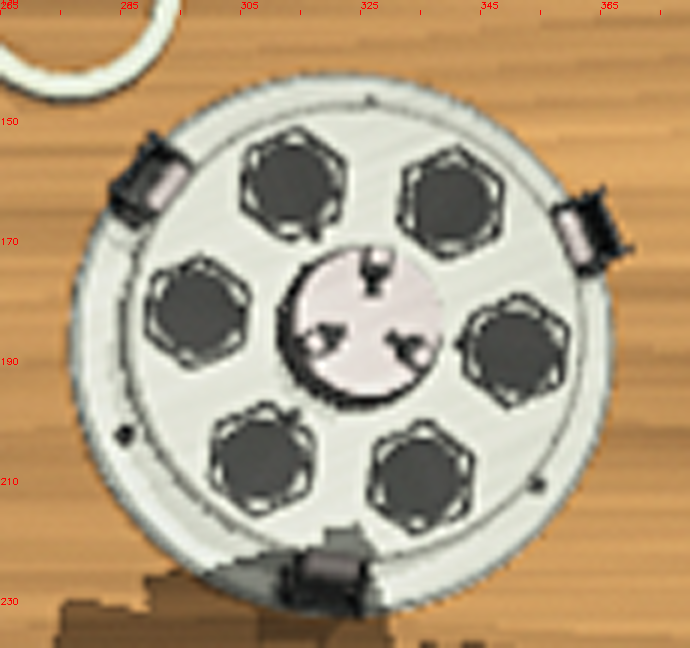

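All three rollers sit over the rim and the pallet is level, at home. Next I'll measure where it sits according to each camera and the state of the jaws.

Run:
```python
from h import *
s=cap("scene");t=cap("top")
f=lambda L:[(cu(X,180,6),cu(Y,190,6)) for X,Y in L]
g=lambda L:[(cu(X,265,6),cu(Y,130,6)) for X,Y in L]
z=.0489
print(fitpose(s,f([(181,256),(227,334),(379,340),(471,267)]),pol(.062,[0,60,120,180]),z,np.radians(263)))
print(fitpose(t,g([(293,184),(198,311),(262,458),(420,477),(515,350),(450,202)]),pol(.062,[120,180,240,300,0,60]) ,z,np.radians(-37)) )
crop(t["pixels"],308,165,36,36,18,"pics/ch.png")
plan([.6005,-.1203,.2],down(82.7))
```

```text
(array([ 0.60034172, -0.12093082,  4.58697486]), array([[-0.19736303, -0.38532476],
       [ 0.08072085,  0.06025702],
       [ 0.224818  , -0.01252639],
       [-0.10817583,  0.33759413]]))
(array([ 0.59927172, -0.11917802, -1.69827133]), array([[ 0.23173627,  0.22174043],
       [ 0.05839518,  0.29867732],
       [-0.12651645,  0.27630088],
       [-0.16010108, -0.30670283],
       [ 0.28680062, -0.1170347 ],
       [-0.29031453, -0.3729811 ]]))
off [-0.1776, -0.0007, 0.0804] ang [0.0007, 0.0026, -0.0007] | t 9.8 f [0.7 0.  0.1] w 88.1 j [ 24.  29. -25. 122.  23.  33.  65.]
```

View pics/ch.png

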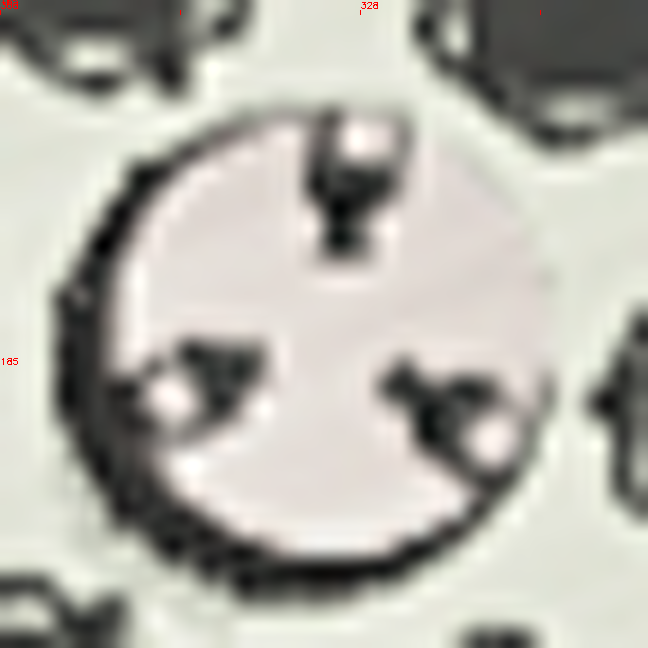

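Both cameras agree on the home pose, so the axis is at ≈(0.6003,-0.1205). Now I'll pre-turn the ring with the vertical tool.

send_rows --offset '[[-0.05,0,0],[-0.1,0,0],[-0.15,0,0],[-0.177,-0.0007,0.03],[-0.177,-0.0007,0.08],[-0.177,-0.0007,0.13],[-0.177,-0.0007,0.15],[-0.177,-0.0007,0.158],[-0.177,-0.0007,0.161],[-0.177,-0.0007,0.161]]' --angular '[[0,0,0],[0,0,0],[0,0,0],[0,0,0],[0,0,0],[0,0,0],[0,0,0],[0,0,0],[0,0,0],[0,0,0]]' --hand '[0.7,0.7,0.7,0.7,0.7,0.7,0.7,0.7,0.7,0.7]'

```text
t: 11.08
position: [0.5987, -0.1203, 0.12]
ee_rot: [[-0.992, 0.128, 0.003], [0.128, 0.992, -0.0], [-0.003, 0.0, -1.0]]
contact_force: [0.2, 0.1, 0.0]
gripper_width: 0.854
```

Run:
```python
from h import *
st()
plan([.6003,-.1205,.119],down(82.7))
```

```text
pos [ 0.5987 -0.1203  0.12  ] yax 82.66 z [ 2.5e-03 -2.0e-04 -1.0e+00] f [0.2 0.1 0. ] w 75.2 t 11.1 j [ 17.  54. -18.  99.  29.  32.  64.]
off [-0.0016, -0.0, 0.001] ang [0.0001, 0.0025, -0.0006] | t 11.1 f [0.2 0.1 0. ] w 75.2 j [ 17.  54. -18.  99.  29.  32.  64.]
```

send_rows --offset '[[-0.001,0,0.001],[-0.001,0,0.001],[-0.001,0,0.001],[-0.001,0,0.001]]' --angular '[[0,0,0],[0,0,0],[0,0,0],[0,0,0]]' --hand '[0.3,0.3,0.3,0.3]' --squeeze 30

```text
t: 11.58
position: [0.5994, -0.1213, 0.1184]
ee_rot: [[-0.992, 0.128, 0.002], [0.128, 0.992, -0.001], [-0.002, -0.001, -1.0]]
contact_force: [0.9, -2.4, 4.8]
gripper_width: 0.692
```

Run:
```python
from h import *
st()
```

```text
pos [ 0.5994 -0.1213  0.1184] yax 82.63 z [ 0.0016 -0.0013 -1.    ] f [ 0.9 -2.4  4.8] w 60.9 t 11.6 j [ 17.  54. -18.  99.  29.  32.  64.]
```

send_rows --offset '[[-0.001,-0.0005,0.001],[-0.001,-0.0005,0.001],[-0.001,-0.0005,0.001],[-0.001,-0.0005,0.001],[-0.001,-0.0005,0.001],[-0.001,-0.0005,0.001],[-0.001,-0.0005,0.001],[-0.001,-0.0005,0.001],[-0.001,-0.0005,0.001],[-0.001,-0.0005,0.001]]' --angular '[[0,0,0.1],[0,0,0.22],[0,0,0.34],[0,0,0.46],[0,0,0.58],[0,0,0.7],[0,0,0.82],[0,0,0.94],[0,0,1.0],[0,0,1.0]]' --hand '[0.3,0.3,0.3,0.3,0.3,0.3,0.3,0.3,0.3,0.3]'

```text
t: 12.82
position: [0.5992, -0.1219, 0.1182]
ee_rot: [[-0.427, 0.904, -0.0], [0.904, 0.427, -0.002], [-0.001, -0.001, -1.0]]
contact_force: [-3.5, -1.9, 14.4]
gripper_width: 0.693
```

Run:
```python
from h import *
st();print(robot.read_state()["wrist_torque"])
```

```text
pos [ 0.5992 -0.1219  0.1182] yax 25.27 z [-4.0e-04 -1.5e-03 -1.0e+00] f [-3.5 -1.9 14.4] w 61.0 t 12.8 j [10. 53. -4. 99.  8. 28. 25.]
[-0.57040597  0.74817442 -0.13049837]
```

The ring turned a full 57° with the grip unchanged. Now I'll release, retreat, and measure the jaws and the model.

send_rows --offset '[[0,0,0],[0,0,0],[0,0,0],[0,0,-0.04],[0,0,-0.09],[0,0,-0.14],[0.05,-0.03,-0.17],[0.1,-0.05,-0.17],[0.15,-0.07,-0.17],[0.16,-0.08,-0.17]]' --angular '[[0,0,0],[0,0,0],[0,0,0],[0,0,0],[0,0,0],[0,0,0],[0,0,0],[0,0,0],[0,0,0],[0,0,0]]' --hand '[0.8,0.8,0.8,0.8,0.8,0.8,0.8,0.8,0.8,0.8]'

```text
t: 14.08
position: [0.4565, -0.008, 0.2868]
ee_rot: [[-0.433, 0.901, -0.002], [0.901, 0.433, 0.001], [0.002, -0.001, -1.0]]
contact_force: [0.3, -0.3, 0.2]
gripper_width: 0.9
```

Run:
```python
from h import *
st()
s=cap("scene");t=cap("top")
crop(t["pixels"],308,165,36,36,18,"pics/ch2.png")
crop(s["pixels"],380,195,40,40,12,"pics/ms.png")
cv2.imwrite("pics/s2.png",s["pixels"])
```

```text
pos [ 0.4565 -0.008   0.2868] yax 25.67 z [-0.0019  0.0013 -1.    ] f [ 0.3 -0.3  0.2] w 79.2 t 14.1 j [ -1.  29.  -6. 119.   5.  33.  15.]
```

View pics/ch2.png

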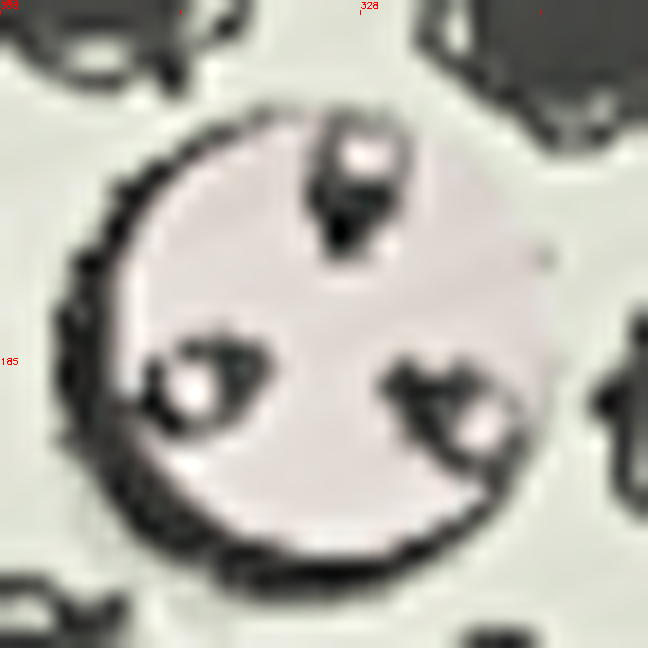

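View pics/ms.png

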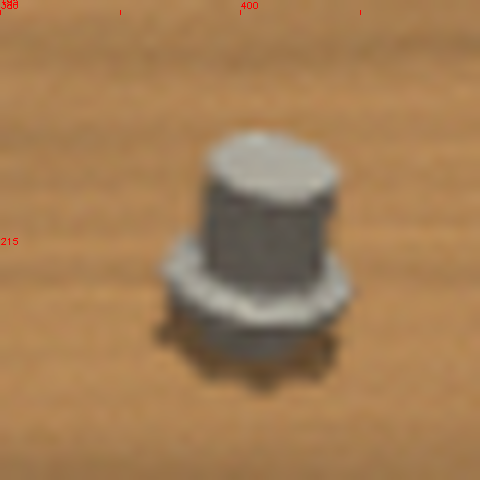

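View pics/s2.png

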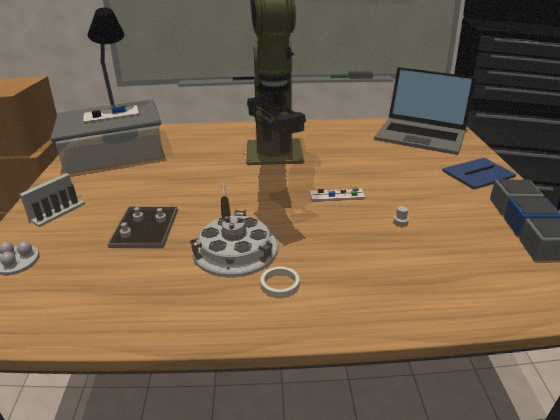

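The jaws have moved in by about 2 mm (≈1 rad). The model stands undisturbed, with its top at crop (273,168) in the scene view. Now I'll locate it in both cameras.

Run:
```python
from h import *
s=cap("scene");t=cap("top")
print("top",p2w(t,[(cu(199,106,12),cu(230,210,12))],.046),"disc",p2w(t,[(cu(242,106,12),cu(230,210,12))],.017))
print("scene",p2w(s,[(cu(273,380,12),cu(167,195,12))],.046), "disc",p2w(s,[(cu(258,380,12),cu(281,195,12))],.0165))
print(tri(t,(cu(199,106,12),cu(230,210,12)),s,(cu(273,380,12),cu(167,195,12))))
```

```text
top [[0.50204937 0.34109305 0.046     ]] disc [[0.50268196 0.34187287 0.017     ]]
scene [[0.50605028 0.33740951 0.046     ]] disc [[0.50862262 0.33714932 0.0165    ]]
[0.5018291  0.34040437 0.04364463]
```

Run:
```python
from h import *
plan([.504,.3378,.2],down(25.7))
```

```text
off [0.2971, 0.1888, 0.0867] ang [0.0013, 0.001, -0.007] | t 14.3 f [ 0.9 -0.7 -0.3] w 79.1 j [ -1.  29.  -6. 118.   5.  33.  15.]
```

send_rows --offset '[[0.04,0.025,0],[0.09,0.057,0.0],[0.14,0.089,0.02],[0.19,0.12,0.03],[0.24,0.152,0.05],[0.28,0.178,0.07],[0.2971,0.1888,0.0867],[0.2971,0.1888,0.14],[0.2971,0.1888,0.18],[0.2971,0.1888,0.1975],[0.2971,0.1888,0.1985],[0.2971,0.1888,0.1985]]' --angular '[[0,0,0],[0,0,0],[0,0,0],[0,0,0],[0,0,0],[0,0,0],[0,0,0],[0,0,0],[0,0,0],[0,0,0],[0,0,0],[0,0,0]]' --hand '[0.5,0.5,0.5,0.5,0.5,0.5,0.5,0.5,0.5,0.5,0.5,0.5]'

```text
t: 15.78
position: [0.5034, 0.3391, 0.0895]
ee_rot: [[-0.428, 0.904, 0.002], [0.904, 0.428, 0.002], [0.0, 0.003, -1.0]]
contact_force: [0.4, -0.1, 0.3]
gripper_width: 0.751
```

Run:
```python
from h import *
st()
s=cap("scene")
crop(s["pixels"],340,140,110,90,7,"pics/m1.png")
```

```text
pos [0.5034 0.3391 0.0895] yax 25.34 z [ 0.0023  0.0016 -1.    ] f [ 0.4 -0.1  0.3] w 66.1 t 15.8 j [-38.  55.  -1. 100.   3.  24. -15.]
```

View pics/m1.png

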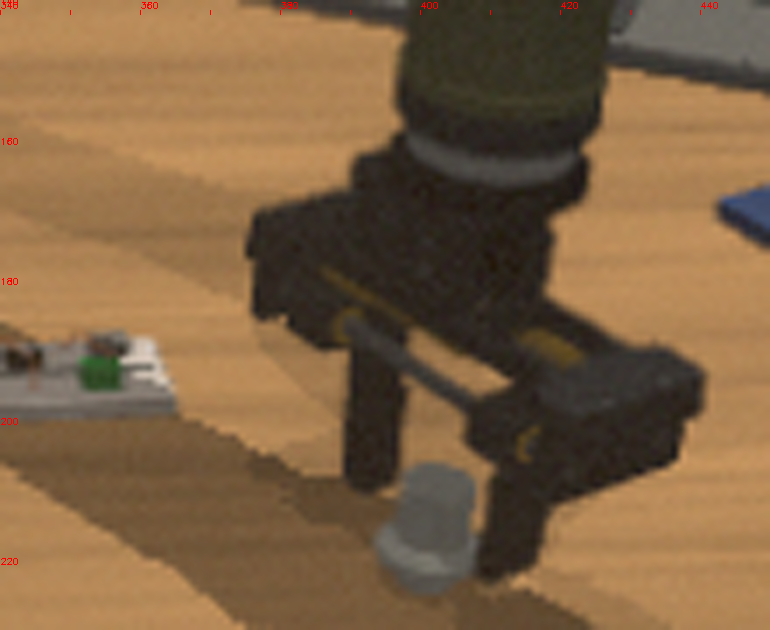

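The model is between the fingers. I'll squeeze gently to centre it, open, turn 90°, then grip.

send_rows --offset '[[0,0,0.001],[0,0,0.001],[0,0,0.001],[0,0,0.001],[0,0,0.001],[0,0,0.001],[0,0,0.001]]' --angular '[[0,0,0],[0,0,0],[0,0,0],[0,0,0],[0,0,0],[0,0,0],[0,0,0]]' --hand '[-0.4,-0.4,-0.4,-0.4,-0.4,-0.4,-0.4]' --squeeze 5

```text
t: 16.7
position: [0.5022, 0.3388, 0.0874]
ee_rot: [[-0.429, 0.904, 0.0], [0.904, 0.429, 0.0], [0.0, 0.0, -1.0]]
contact_force: [-0.5, 0.2, 2.9]
gripper_width: 0.335
```

Run:
```python
from h import *
st()
```

```text
pos [0.5022 0.3388 0.0874] yax 25.37 z [ 3.e-04  3.e-04 -1.e+00] f [-0.5  0.2  2.9] w 29.5 t 16.7 j [-38.  56.  -1. 101.   3.  24. -15.]
```

send_rows --offset '[[0,0,0],[0,0,0],[0,0,0],[0,0,0],[0,0,0],[0,0,0],[0,0,0],[0,0,0],[0,0,0],[0,0,0],[0,0,0],[0,0,0]]' --angular '[[0,0,0],[0,0,0],[0,0,-0.15],[0,0,-0.33],[0,0,-0.51],[0,0,-0.69],[0,0,-0.87],[0,0,-1.05],[0,0,-1.23],[0,0,-1.41],[0,0,-1.56],[0,0,-1.57]]' --hand '[0.6,0.6,0.6,0.6,0.6,0.6,0.6,0.6,0.6,0.6,0.6,0.6]'

```text
t: 18.2
position: [0.5021, 0.3383, 0.087]
ee_rot: [[-0.904, -0.427, -0.001], [-0.427, 0.904, 0.0], [0.001, 0.0, -1.0]]
contact_force: [-0.7, -0.2, -0.5]
gripper_width: 0.799
```

send_rows --offset '[[0,0,0],[0,0,0],[0,0,0],[0,0,0],[0,0,0],[0,0,0],[0,0,0]]' --angular '[[0,0,0],[0,0,0],[0,0,0],[0,0,0],[0,0,0],[0,0,0],[0,0,0]]' --hand '[-0.4,-0.4,-0.4,-0.4,-0.4,-0.4,-0.4]' --squeeze 8

```text
t: 19.08
position: [0.5021, 0.3387, 0.0873]
ee_rot: [[-0.904, -0.428, 0.0], [-0.428, 0.904, 0.0], [-0.0, 0.0, -1.0]]
contact_force: [0.5, -0.1, 0.3]
gripper_width: 0.334
```

Run:
```python
from h import *
st()
s=cap("scene")
crop(s["pixels"],340,140,110,90,7,"pics/m2.png")
plan([.5992,-.1207,.2],down(112.7))
```

```text
pos [0.5021 0.3387 0.0873] yax 115.33 z [ 0.e+00  1.e-04 -1.e+00] f [ 0.5 -0.1  0.3] w 29.4 t 19.1 j [-26.  57. -22. 100.  38.  31.  43.]
off [0.1087, -0.4568, -0.1128] ang [0.0001, 0.0, 0.0458] | t 19.1 f [-0.   0.1  0.1] w 29.6 j [-26.  57. -22. 100.  38.  31.  43.]
```

View pics/m2.png

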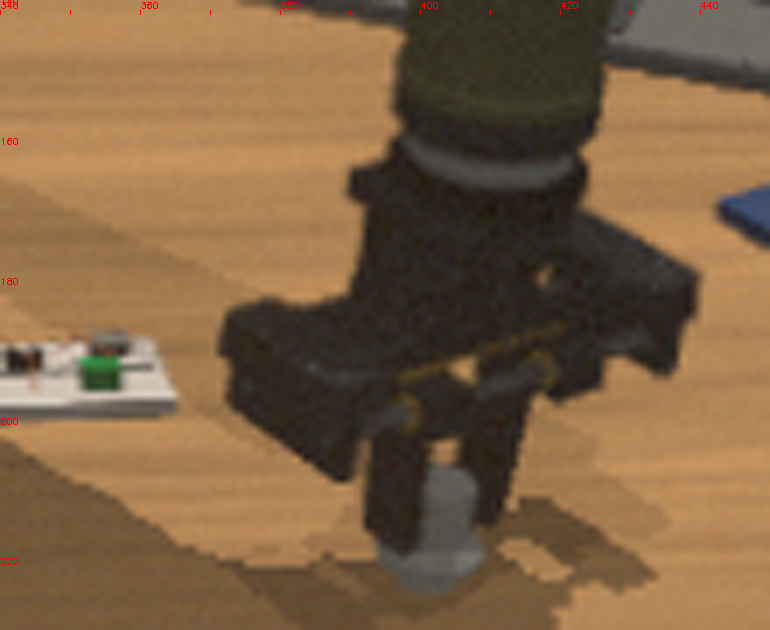

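send_rows --offset '[[0,0,-0.02],[0,0,-0.06],[0.0,-0.02,-0.1],[0.012,-0.06,-0.1128],[0.026,-0.11,-0.1128],[0.038,-0.16,-0.1128],[0.05,-0.21,-0.1128],[0.062,-0.26,-0.1128],[0.074,-0.31,-0.1128],[0.086,-0.36,-0.1128],[0.097,-0.41,-0.1128],[0.106,-0.445,-0.1128]]' --angular '[[0,0,0],[0,0,0],[0,0,0],[0,0,0],[0,0,0.01],[0,0,0.01],[0,0,0.02],[0,0,0.02],[0,0,0.03],[0,0,0.04],[0,0,0.045],[0,0,0.045]]' --hand '[-0.4,-0.4,-0.4,-0.4,-0.4,-0.4,-0.4,-0.4,-0.4,-0.4,-0.4,-0.4]' --squeeze 15

```text
t: 20.62
position: [0.5968, -0.1122, 0.2011]
ee_rot: [[-0.923, -0.384, 0.001], [-0.384, 0.923, -0.001], [-0.0, -0.002, -1.0]]
contact_force: [0.7, 0.1, -0.8]
gripper_width: 0.332
```

Run:
```python
from h import *
plan([.5992,-.1207,.176],down(112.7))
```

```text
off [0.0011, -0.0087, 0.0251] ang [-0.0016, 0.0002, -0.0019] | t 20.6 f [ 0.7  0.1 -0.8] w 29.2 j [ 24.  49. -32.  97.  35.  44.  87.]
```

send_rows --offset '[[0.001,-0.0087,0.01],[0.001,-0.0087,0.019],[0.001,-0.0087,0.019],[0.001,-0.0087,0.019],[0.001,-0.0087,0.019]]' --angular '[[0,0,0],[0,0,0],[0,0,0],[0,0,0],[0,0,0]]' --hand '[-0.4,-0.4,-0.4,-0.4,-0.4]'

```text
t: 21.25
position: [0.5993, -0.1162, 0.1813]
ee_rot: [[-0.922, -0.388, 0.0], [-0.388, 0.922, 0.0], [-0.001, 0.0, -1.0]]
contact_force: [-0.3, 0.5, -1.5]
gripper_width: 0.335
```

Run:
```python
from h import *
st();plan([.5992,-.1207,.182],down(112.7))
s=cap("scene");crop(s["pixels"],190,160,90,100,7,"pics/m3.png")
```

```text
pos [ 0.5993 -0.1162  0.1813] yax 112.85 z [ 4.e-04  4.e-04 -1.e+00] f [-0.3  0.5 -1.5] w 29.5 t 21.2 j [ 24.  50. -31.  97.  36.  43.  87.]
off [0.0019, -0.0041, -0.0007] ang [0.0002, 0.0005, 0.0026] | t 21.2 f [-0.3  0.5 -1.5] w 29.5 j [ 24.  50. -31.  97.  36.  43.  87.]
```

View pics/m3.png

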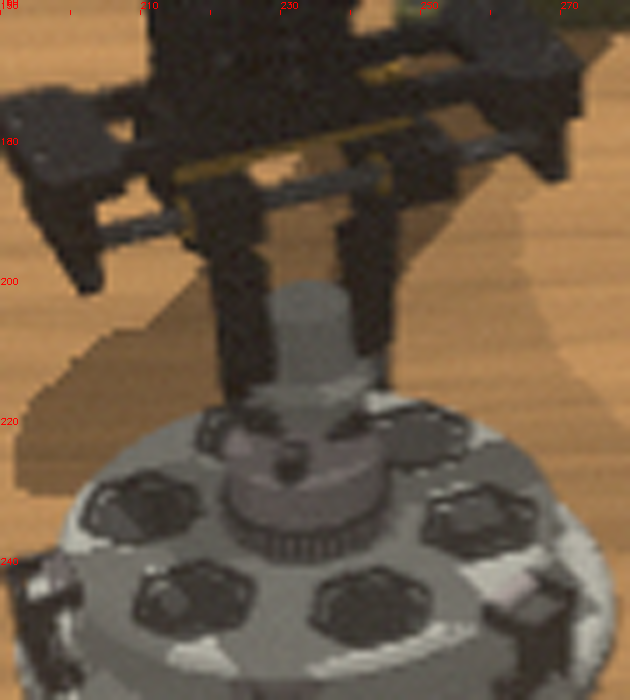

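The model hangs over the chuck, slightly off. I'll correct the offset.

send_rows --offset '[[0.0019,-0.0041,0],[0.0019,-0.0041,0],[0.0019,-0.0041,0],[0.0019,-0.0041,0]]' --angular '[[0,0,0],[0,0,0],[0,0,0],[0,0,0]]' --hand '[-0.4,-0.4,-0.4,-0.4]'

```text
t: 21.8
position: [0.599, -0.1218, 0.181]
ee_rot: [[-0.922, -0.387, 0.0], [-0.387, 0.922, 0.0], [-0.0, 0.0, -1.0]]
contact_force: [0.0, 1.2, -1.1]
gripper_width: 0.332
```

Run:
```python
from h import *
st();plan([.5992,-.1207,.172],down(112.7))
s=cap("scene");crop(s["pixels"],205,190,60,60,12,"pics/m4.png")
```

```text
pos [ 0.599  -0.1218  0.181 ] yax 112.75 z [ 1.e-04  2.e-04 -1.e+00] f [ 0.   1.2 -1.1] w 29.2 t 21.8 j [ 24.  50. -31.  97.  36.  43.  88.]
off [-0.0006, 0.0009, 0.009] ang [0.0002, 0.0001, 0.0009] | t 21.8 f [ 0.   1.2 -1.1] w 29.2 j [ 24.  50. -31.  97.  36.  43.  88.]
```

View pics/m4.png

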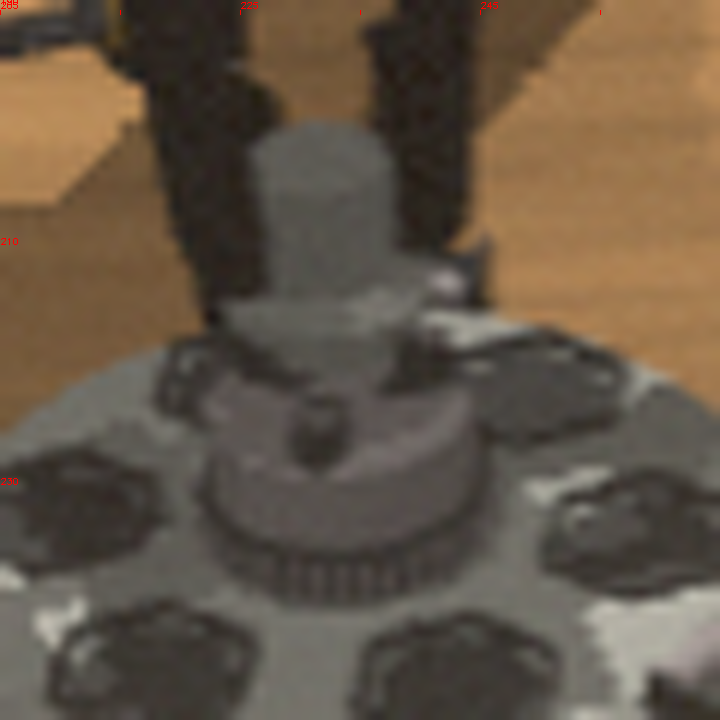

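Alignment looks good, with the model axis in line with the chuck at column ≈345. I'll lower it.

send_rows --offset '[[-0.0005,0.0007,0.002],[-0.0005,0.0008,0.004],[-0.0005,0.0008,0.006],[-0.0005,0.0008,0.008],[-0.0005,0.0008,0.009],[-0.0005,0.0008,0.009]]' --angular '[[0,0,0],[0,0,0],[0,0,0],[0,0,0],[0,0,0],[0,0,0]]' --hand '[-0.4,-0.4,-0.4,-0.4,-0.4,-0.4]'

```text
t: 22.6
position: [0.5991, -0.1209, 0.1719]
ee_rot: [[-0.922, -0.387, -0.0], [-0.387, 0.922, 0.0], [0.0, 0.0, -1.0]]
contact_force: [-0.6, -0.5, -1.4]
gripper_width: 0.334
```

Run:
```python
from h import *
st();plan([.5992,-.1207,.1682],down(112.7))
```

```text
pos [ 0.5991 -0.1209  0.1719] yax 112.75 z [-2.e-04  0.e+00 -1.e+00] f [-0.6 -0.5 -1.4] w 29.4 t 22.6 j [ 24.  51. -31.  98.  37.  42.  87.]
off [-0.0002, 0.0001, 0.0037] ang [0.0001, -0.0001, 0.0009] | t 22.6 f [-0.6 -0.5 -1.4] w 29.4 j [ 24.  51. -31.  98.  37.  42.  87.]
```

send_rows --offset '[[0,0,0.001],[0,0,0.002],[0,0,0.003],[0,0,0.0042],[0,0,0.0042],[0,0,0.0042]]' --angular '[[0,0,0],[0,0,0],[0,0,0],[0,0,0],[0,0,0],[0,0,0]]' --hand '[-0.4,-0.4,-0.4,-0.4,-0.4,-0.4]'

```text
t: 23.35
position: [0.5992, -0.1208, 0.1681]
ee_rot: [[-0.922, -0.387, 0.0], [-0.387, 0.922, -0.0], [-0.0, -0.0, -1.0]]
contact_force: [-2.1, 0.5, 2.2]
gripper_width: 0.338
```

Run:
```python
from h import *
st();s=cap("scene");crop(s["pixels"],205,190,60,60,12,"pics/m5.png")
```

```text
pos [ 0.5992 -0.1208  0.1681] yax 112.75 z [ 3.e-04 -0.e+00 -1.e+00] f [-2.1  0.5  2.2] w 29.7 t 23.4 j [ 24.  51. -31.  98.  37.  42.  87.]
```

View pics/m5.png

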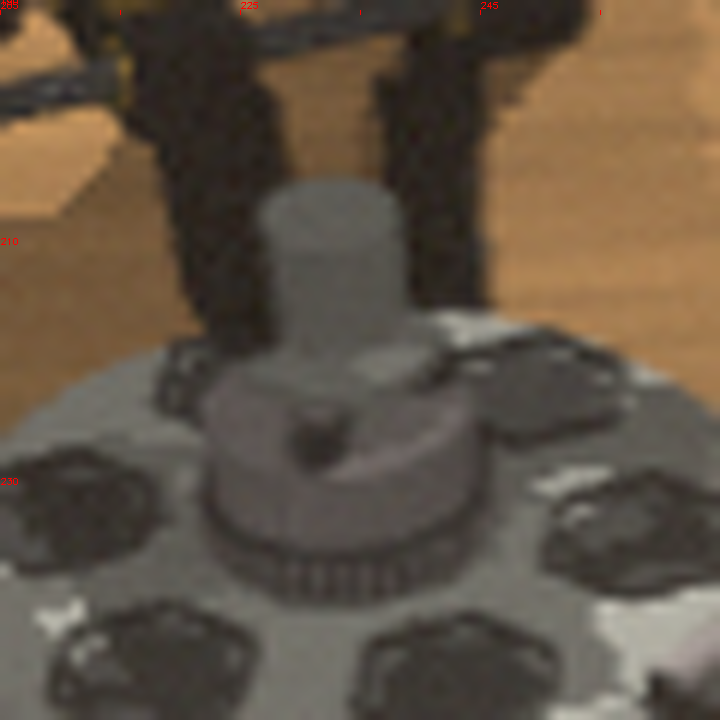

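The model stands on the face (TCP 0.1681, light contact). I'll release it, retreat upward, and test the tilt at height with the body leaning away from the robot.

send_rows --offset '[[0,0,0],[0,0,0],[0,0,0],[0,0,-0.01],[0,0,-0.04],[0,0,-0.08],[0,0,-0.12],[0,0,-0.15],[0,0,-0.15]]' --angular '[[0,0,0],[0,0,0],[0,0,0],[0,0,0],[0,0,0],[0,0,0],[0,0,0],[0,0,0],[0,0,0]]' --hand '[0.2,0.4,0.6,0.8,0.8,0.8,0.8,0.8,0.8]'

```text
t: 24.52
position: [0.6003, -0.1205, 0.3209]
ee_rot: [[-0.922, -0.387, 0.006], [-0.387, 0.922, -0.0], [-0.005, -0.003, -1.0]]
contact_force: [0.3, 0.4, -2.1]
gripper_width: 0.898
```

```bash
cat >> h.py <<'E'
def tilt(psi,beta):
    return down(psi)@Ro.from_rotvec([0,np.radians(beta),0]).as_matrix()
E
python3 - <<'E'
from h import *
st()
C=np.array([.5992,-.1207,.0639])
R=tilt(105,50)
plan(C-.058*R[:,2]+[.10*np.cos(np.radians(15)),.1*np.sin(np.radians(15)),.09],R)
s=cap("scene");crop(s["pixels"],205,190,60,60,12,"pics/m6.png")
E
```

```text
pos [ 0.6003 -0.1205  0.3209] yax 112.75 z [ 5.8e-03 -3.0e-04 -1.0e+00] f [ 0.3  0.4 -2.1] w 79.0 t 24.5 j [ 28.  41. -38.  90.  28.  58.  95.]
off [-0.1413, -0.0189, 0.1305] ang [-0.061, 0.8767, 0.1256] | t 24.5 f [ 0.3  0.4 -2.1] w 79.0 j [ 28.  41. -38.  90.  28.  58.  95.]
```

View pics/m6.png

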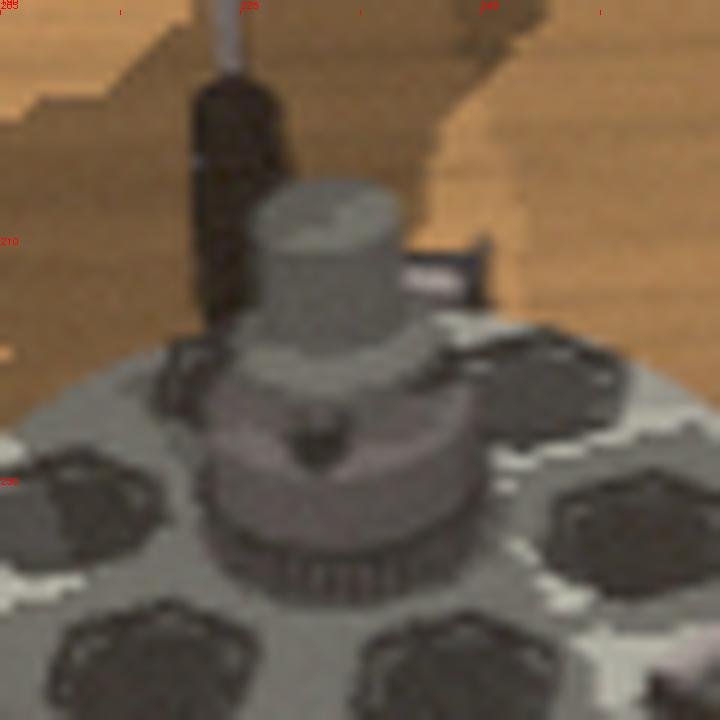

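The model stands upright on the chuck. I'll compute the tilted pre-approach pose.

Run:
```python
from h import *
C=np.array([.5992,-.1207,.0639])
R=tilt(109,50)
p=C-.178*R[:,2];print(p)
plan(p,R)
```

```text
[ 0.72812705 -0.07630686  0.17831619]
off [-0.1356, -0.0086, 0.1409] ang [-0.0297, 0.8744, 0.0608] | t 24.6 f [ 1.   0.3 -1. ] w 79.1 j [ 27.  41. -37.  90.  28.  58.  95.]
```

send_rows --offset '[[-0.03,-0.002,0],[-0.06,-0.004,0.0],[-0.09,-0.006,0.01],[-0.115,-0.007,0.03],[-0.13,-0.008,0.06],[-0.1356,-0.0086,0.09],[-0.1356,-0.0086,0.12],[-0.1356,-0.0086,0.1409],[-0.1356,-0.0086,0.1409],[-0.1356,-0.0086,0.1409],[-0.1356,-0.0086,0.1409]]' --angular '[[0,0.1,0.01],[0,0.22,0.02],[-0.01,0.34,0.03],[-0.015,0.46,0.03],[-0.02,0.58,0.04],[-0.025,0.7,0.05],[-0.03,0.82,0.06],[-0.0297,0.8744,0.0608],[-0.0297,0.8744,0.0608],[-0.0297,0.8744,0.0608],[-0.0297,0.8744,0.0608]]' --hand '[0.8,0.8,0.8,0.8,0.8,0.8,0.8,0.8,0.8,0.8,0.8]'

```text
t: 25.95
position: [0.7038, -0.0773, 0.174]
ee_rot: [[-0.619, -0.333, -0.711], [-0.214, 0.943, -0.254], [0.755, -0.005, -0.655]]
contact_force: [-0.3, 0.1, -0.6]
gripper_width: 0.901
```

Run:
```python
from h import *
st()
C=np.array([.5992,-.1207,.0639])
R=tilt(109,50)
plan(C-.178*R[:,2],R);plan(C-.058*R[:,2],R)
s=cap("scene");cv2.imwrite("pics/s3.png",s["pixels"])
```

```text
pos [ 0.7038 -0.0773  0.174 ] yax 109.44 z [-0.7113 -0.2545 -0.6552] f [-0.3  0.1 -0.6] w 79.3 t 25.9 j [ -7.  83.  31.  25. -10. 120. 119.]
off [-0.012, -0.0072, -0.0204] ang [-0.0091, 0.0164, 0.0011] | t 25.9 f [-0.3  0.1 -0.6] w 79.3 j [ -7.  83.  31.  25. -10. 120. 119.]
off [-0.0101, -0.0061, 0.0996] ang [-0.0091, 0.0164, 0.0011] | t 25.9 f [-0.3  0.1 -0.6] w 79.3 j [ -7.  83.  31.  25. -10. 120. 119.]
```

View pics/s3.png

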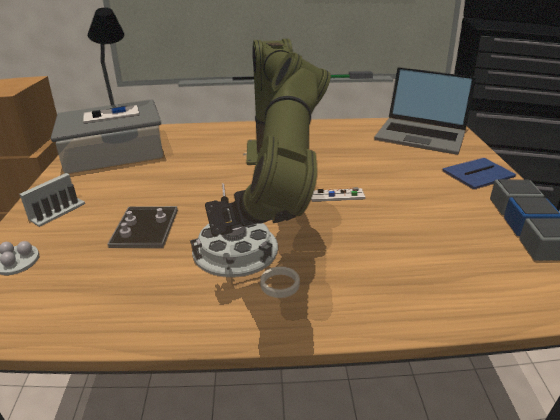

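The tilt away from the robot ran into the j6 limit and the arm stopped about 22 mm short. I'll fit the arm's kinematics from logged states to choose a feasible tilt heading, but first back off from the limit.

send_rows --offset '[[0,0,0],[0.03,0,-0.03],[0.06,0,-0.06],[0.08,0,-0.09],[0.08,0,-0.11],[0.08,0,-0.11]]' --angular '[[0,-0.1,0],[0,-0.25,0],[0,-0.4,0],[0,-0.55,0],[0,-0.7,0],[0,-0.8,0]]' --hand '[0.8,0.8,0.8,0.8,0.8,0.8]'

```text
t: 26.75
position: [0.7338, -0.0659, 0.3107]
ee_rot: [[-0.942, -0.334, -0.041], [-0.334, 0.942, -0.021], [0.046, -0.006, -0.999]]
contact_force: [-0.1, -0.8, -0.5]
gripper_width: 0.898
```

```bash
cat > fk.py <<'E'
import numpy as np
from scipy.spatial.transform import Rotation as Ro
from scipy.optimize import least_squares
def fk(q,L,s,off=np.zeros(7)):
    q=np.radians(q)*s+off
    T=Ro.identity();p=np.array([0,0,L[0]])
    ax="zyzyzyz";ln=[0,L[1],0,L[2],0,L[3],0]
    lx=[0,0,L[4],L[5],0,L[6],0]
    # z: link along z after y rotation
    for i in range(7):
        T=T*Ro.from_euler(ax[i],q[i])
        if ax[i]=='y': p=p+T.apply([lx[i] if i!=1 else L[4],0,ln[i]])
    return p,T
E
cat > data.json <<'E'
[]
E
python3 - <<'E'
from h import *
from station import robot
import json
s=robot.read_state()
st()
from fk import *
# rounded data
D=[([-61.776,39.534,-11.146,89.742,9.013,51.709,-12.322],[.2766,.5599,.3019],63.7),
([-10,44,-16,103,19,35,39],[.5587,.1444,.2008],75.95),
([-12,53,-11,105,23,24,36],[.5602,.1403,.1036],75.8),
([19,48,-21,97,25,40,67],[.5985,-.1219,.1888],82.53),
([24,29,-25,123,23,33,65],[.4187,-.097,.2799],82.7),
([10,53,-4,99,8,28,25],[.5992,-.1219,.1182],25.27),
([-38,55,-1,100,3,24,-15],[.5034,.3391,.0895],25.34),
([-26,57,-22,100,38,31,43],[.5021,.3387,.0873],115.33),
([28,41,-38,90,28,58,95],[.6003,-.1205,.3209],112.75)]
q=s["joint_pos"]
dat=[(np.array(a),np.array(b),down(c)) for a,b,c in D]+[(q,s["position"],s["ee_rot"])]
import itertools
best=[]
for sg in itertools.product([1,-1],repeat=6):
    sgn=np.array([-1,*sg])
    if sgn[1]<0: continue
    def f(x):
        r=[]
        for a,b,R in dat:
            p,T=fk(a,x[:7],sgn,np.array([0,0,0,0,0,0,x[7]]))
            r+=list((p-b)*5)+list((T.as_matrix()-R).ravel())
        return r
    for o in (0,np.pi/2,np.pi,-np.pi/2):
        rr=least_squares(f,[.3,.35,.35,.2,0,0,0,o]);best.append((rr.cost,sgn,rr.x))
best.sort(key=lambda b:b[0])
for b in best[:3]:print(b[0],b[1],b[2].round(4))
c,sg,x=best[0]
for a,b,R in dat:
    p,T=fk(a,x[:7],sg,np.array([0,0,0,0,0,0,x[7]]));print(((p-b)*1000).round(1),np.degrees((T.inv()*Ro.from_matrix(R)).magnitude()).round(2))
E
```

```text
pos [ 0.7338 -0.0659  0.3107] yax 109.53 z [-0.0411 -0.0213 -0.9989] f [-0.1 -0.8 -0.5] w 79.0 t 26.8 j [ -9.  52.  26.  65. -20.  70. 125.]
0.10689007686204358 [-1  1 -1  1 -1  1 -1] [1.073  0.6118 0.3747 0.9601 0.0435 0.0205 0.0721 1.5717]
0.10689007686204367 [-1  1 -1  1 -1  1 -1] [ 1.073   0.6118  0.3747  0.9601  0.0435  0.0205  0.0721 -4.7115]
0.10689007686204376 [-1  1 -1  1 -1  1 -1] [1.073  0.6118 0.3747 0.9601 0.0435 0.0205 0.0721 1.5717]
[-30.   14.8   6.6] 0.11
[-2.  27.8  5.4] 0.73
[-5.8  6.7 -7.2] 0.44
[-0.9  6.6  1.1] 0.61
[-17.2  -5.9  21.1] 0.72
[ -1.3  21.2 -11.9] 1.06
[-19.1  33.8 -10.7] 1.43
[-2.2 -5.1 -7.9] 0.36
[20.8  6.4 14.9] 0.89
[-16.3  45.7 -11.5] 0.05
```

```bash
cat > fk.py <<'E'
import numpy as np
from scipy.spatial.transform import Rotation as Ro
from scipy.optimize import least_squares
S=np.array([-1,1,-1,1,-1,1,-1]);OFF=np.array([0,0,0,0,0,0,np.pi/2]);AX="zyzyzyz"
def Ts(q):
    q=np.radians(q)*S+OFF;T=Ro.identity();o=[T.as_matrix()]
    for i in range(7):
        T=T*Ro.from_euler(AX[i],q[i]);o.append(T.as_matrix())
    return o
def A(q,mask): return np.hstack(Ts(q))[:,mask]
E
python3 - <<'E'
from h import *
from fk import *
s=robot.read_state()
D=[([-61.776,39.534,-11.146,89.742,9.013,51.709,-12.322],[.2766,.5599,.3019]),
([-10,44,-16,103,19,35,39],[.5587,.1444,.2008]),([-12,53,-11,105,23,24,36],[.5602,.1403,.1036]),
([19,48,-21,97,25,40,67],[.5985,-.1219,.1888]),([24,29,-25,123,23,33,65],[.4187,-.097,.2799]),
([10,53,-4,99,8,28,25],[.5992,-.1219,.1182]),([-38,55,-1,100,3,24,-15],[.5034,.3391,.0895]),
([-26,57,-22,100,38,31,43],[.5021,.3387,.0873]),([28,41,-38,90,28,58,95],[.6003,-.1205,.3209]),([-1,29,-6,119,5,33,15],[.4565,-.008,.2868]),([-7,83,31,25,-10,120,119],[.7038,-.0773,.174]),([24,51,-31,98,37,42,87],[.5992,-.1208,.1681]),
(s["joint_pos"],s["position"])]
# v: base z ; after j2 (z,x); after j4(z,x); after j6 (z,x)
for name,mask in {"zs":[2,8,14,20],"zx":[2,8,6,14,12,20,18]}.items():
    M=np.vstack([A(np.array(a),mask) for a,b in D]);b=np.concatenate([b for a,b in D])
    w=np.repeat([5 if i in(0,len(D)-1) else 1 for i in range(len(D))],3)
    v=np.linalg.lstsq(M*w[:,None],b*w,rcond=None)[0];r=(M@v-b).reshape(-1,3)*1000
    print(name,v.round(4));print(r.round(0).tolist())
E
```

```text
zs [0.4092 0.5477 0.3605 0.3038]
[[-44.0, 21.0, 2.0], [-15.0, 52.0, 6.0], [-16.0, 41.0, 2.0], [7.0, 47.0, 6.0], [5.0, 45.0, 0.0], [3.0, 38.0, -1.0], [-28.0, 38.0, 3.0], [-34.0, 36.0, 6.0], [15.0, 49.0, 12.0], [-6.0, 49.0, -7.0], [-34.0, 31.0, 14.0], [3.0, 52.0, 13.0], [0.0, 37.0, -4.0]]
zx [0.5217 0.5591 0.0741 0.4042 0.0611 0.3018 0.06  ]
[[-38.0, 19.0, 4.0], [-31.0, 29.0, 7.0], [-50.0, 11.0, 1.0], [-17.0, 33.0, 4.0], [-18.0, 13.0, 22.0], [-36.0, 37.0, -6.0], [-62.0, 8.0, -3.0], [-49.0, -6.0, 3.0], [14.0, 31.0, 16.0], [-24.0, 40.0, 13.0], [-28.0, 15.0, 34.0], [-23.0, 33.0, 12.0], [8.0, 35.0, -8.0]]
```

```bash
cat > fitk.py <<'E'
from h import *
from fk import *
import json
s=robot.read_state()
D=[([-61.776,39.534,-11.146,89.742,9.013,51.709,-12.322],[.2766,.5599,.3019]),
([-10,44,-16,103,19,35,39],[.5587,.1444,.2008]),([-12,53,-11,105,23,24,36],[.5602,.1403,.1036]),
([19,48,-21,97,25,40,67],[.5985,-.1219,.1888]),([24,29,-25,123,23,33,65],[.4187,-.097,.2799]),
([10,53,-4,99,8,28,25],[.5992,-.1219,.1182]),([-38,55,-1,100,3,24,-15],[.5034,.3391,.0895]),
([-26,57,-22,100,38,31,43],[.5021,.3387,.0873]),([28,41,-38,90,28,58,95],[.6003,-.1205,.3209]),([-1,29,-6,119,5,33,15],[.4565,-.008,.2868]),([-7,83,31,25,-10,120,119],[.7038,-.0773,.174]),([24,51,-31,98,37,42,87],[.5992,-.1208,.1681]),
(s["joint_pos"],s["position"])]
for name,mask in {"zy":[2,8,7,14,13,20,19],"zxy":[2,3,8,7,6,14,13,12,20,19,18]}.items():
    M=np.vstack([A(np.array(a),mask) for a,b in D]);b=np.concatenate([b for a,b in D])
    w=np.repeat([5 if i in(0,len(D)-1) else 1 for i in range(len(D))],3)
    v=np.linalg.lstsq(M*w[:,None],b*w,rcond=None)[0];r=(M@v-b).reshape(-1,3)*1000
    print(name,v.round(4));print(r.round(0).tolist())
E
python3 fitk.py
```

```text
zy [ 0.3481  0.5616 -0.0185  0.3463 -0.0262  0.2614 -0.001 ]
[[-0.0, 0.0, -0.0], [1.0, 5.0, 4.0], [3.0, -3.0, 1.0], [0.0, -2.0, 0.0], [-4.0, -4.0, 0.0], [1.0, -9.0, -0.0], [4.0, 5.0, 5.0], [-1.0, -2.0, -1.0], [3.0, -0.0, 0.0], [-3.0, 2.0, -3.0], [-0.0, 3.0, -1.0], [-4.0, 2.0, 3.0], [-0.0, -0.0, -0.0]]
zxy [ 0.3501 -0.0032  0.5619 -0.0191  0.0039  0.3492 -0.0248 -0.0008  0.2598
 -0.0018  0.0026]
[[-0.0, 0.0, 0.0], [1.0, 5.0, 3.0], [2.0, -4.0, -1.0], [0.0, -2.0, -0.0], [-4.0, -4.0, 0.0], [-0.0, -8.0, -1.0], [3.0, 4.0, 3.0], [-2.0, -3.0, -2.0], [3.0, -1.0, 1.0], [-3.0, 2.0, -3.0], [-0.0, 4.0, -0.0], [-4.0, 2.0, 2.0], [-0.0, -0.0, -0.0]]
```

The fit reproduces the logged poses within rounding. Now I'll search tilt headings with IK.

```bash
cat > ik.py <<'E'
from h import *
from fk import *
MASK=[2,8,7,14,13,20,19];V=np.array([.3481,.5616,-.0185,.3463,-.0262,.2614,-.001])
lo=np.array([-172.22,-26.19,-84.43,7.71,-57.33,2.42,-152.13]);hi=np.array([172.22,119.32,86.54,146.69,237.33,119.75,152.13])
def ik(p,R,q0,w=.02,ref=None):
    ref=q0 if ref is None else ref
    def f(q):
        T=Ts(q)
        return np.r_[(A(q,MASK)@V-p)*50,(Ro.from_matrix(T[-1].T@R)).as_rotvec()*20,(q-ref)*w*.05]
    m=4
    r=least_squares(f,np.clip(q0,lo+m+.1,hi-m-.1),bounds=(lo+m,hi-m));return r.x,np.abs(r.fun[:3]).max()/50,np.abs(r.fun[3:6]).max()/20
E
python3 - <<'E'
from ik import *
C=np.array([.5992,-.1207,.0639])
rng=np.random.default_rng(0)
mid=(lo+hi)/2
q0=robot.read_state()["joint_pos"]
for th in (50,):
 for phi in range(-180,180,20):
  out=[]
  for psi,b in((phi+90,th),(phi-90,-th)):
   R=tilt(psi,b); p=C-.058*R[:,2]
   for k in range(6):
     st0=q0 if k==0 else lo+(hi-lo)*rng.random(7)
     q,e,a=ik(p,R,st0,ref=mid)
     if e<.001 and a<.01: out.append((np.min(np.minimum(q-lo,hi-q)/(hi-lo)),psi%360,q.round(0).tolist()))
  out.sort(reverse=True);print(th,phi,len(out),out[:2])
E
```

```text
50 -180 4 [(np.float64(0.070279501496631), 90, [41.0, 73.0, -48.0, 137.0, 165.0, 70.0, -36.0]), (np.float64(0.07027949215353288), 90, [41.0, 73.0, -48.0, 137.0, 165.0, 70.0, -36.0])]
50 -160 7 [(np.float64(0.12836747065498924), 110, [58.0, 78.0, -60.0, 129.0, 162.0, 42.0, -3.0]), (np.float64(0.12836747055617603), 110, [58.0, 78.0, -60.0, 129.0, 162.0, 42.0, -3.0])]
50 -140 7 [(np.float64(0.07218603716929738), 130, [62.0, 76.0, -59.0, 117.0, 141.0, 11.0, 33.0]), (np.float64(0.07218588908641238), 130, [62.0, 76.0, -59.0, 117.0, 141.0, 11.0, 33.0])]
50 -120 6 [(np.float64(0.1175175990545865), 330, [63.0, 79.0, -64.0, 102.0, 33.0, 24.0, -25.0]), (np.float64(0.11751745903887567), 330, [63.0, 79.0, -64.0, 102.0, 33.0, 24.0, -25.0])]
50 -100 3 [(np.float64(0.11883248631993559), 350, [58.0, 81.0, -64.0, 87.0, 21.0, 49.0, -0.0]), (np.float64(0.11883242003223653), 350, [58.0, 81.0, -64.0, 87.0, 21.0, 49.0, -0.0])]
50 -80 5 [(np.float64(0.15038514009192624), 10, [49.0, 80.0, -59.0, 72.0, 15.0, 70.0, 17.0]), (np.float64(0.1503849633973853), 10, [49.0, 80.0, -59.0, 72.0, 15.0, 70.0, 17.0])]
50 -6
[... 1461 characters left out ...]
9823351367244), 10, [-14.0, 62.0, -5.0, 106.0, 76.0, 56.0, -76.0]), (np.float64(0.2489822912063659), 10, [-14.0, 62.0, -5.0, 106.0, 76.0, 56.0, -76.0])]
50 120 7 [(np.float64(0.1948015566429549), 30, [-3.0, 63.0, -21.0, 120.0, 104.0, 68.0, -85.0]), (np.float64(0.19480155048456763), 30, [-3.0, 63.0, -21.0, 120.0, 104.0, 68.0, -85.0])]
50 140 8 [(np.float64(0.11264485814996181), 50, [9.0, 66.0, -33.0, 131.0, 127.0, 81.0, -80.0]), (np.float64(0.1126448368840979), 50, [9.0, 66.0, -33.0, 131.0, 127.0, 81.0, -80.0])]
50 160 7 [(np.float64(0.06448444235783077), 70, [24.0, 70.0, -41.0, 138.0, 148.0, 85.0, -62.0]), (np.float64(0.06448427377395126), 70, [24.0, 70.0, -41.0, 138.0, 148.0, 85.0, -62.0])]
```

Headings φ from 110° to 40° (body leaning to +y) are well inside all joint limits, which gives a single 70° clockwise stroke. I'll go there through a vertical pose.

Run:
```python
from ik import *
plan([.57,-.02,.29],down(20))
C=np.array([.5992,-.1207,.0639])
q=robot.read_state()["joint_pos"]
# simulate
R=down(20);p=np.array([.57,-.02,.29]);q,e,a=ik(p,R,q,w=1);print(q.round(),e,a)
for k in range(1,11):
    R=tilt(20,-5*k);pp=p+(C-.178*tilt(20,-50)[:,2]-p)*k/10;q,e,a=ik(pp,R,q,w=1);
    print(q.round(),round(e,4),round(a,3))
print("sweep")
for k in range(0,8):
    R=tilt(20-10*k,-50);q,e,a=ik(C-.058*R[:,2],R,q,w=1);print(q.round(),round(e,4),round(a,3))
```

```text
off [0.1379, 0.0981, 0.0264] ang [-0.0408, -0.0312, 1.5621] | t 26.8 f [-0.1 -0.8 -0.5] w 79.0 j [ -9.  52.  26.  65. -20.  70. 125.]
[-29.  47.  53. 101. -45.  57.  64.] 0.008228200452017533 0.02181669508299709
[-34.  48.  55. 104. -46.  51.  61.] 0.0011 0.004
[-37.  50.  57. 106. -46.  46.  60.] 0.0009 0.003
[-40.  52.  59. 108. -47.  41.  59.] 0.0008 0.003
[-43.  54.  60. 110. -47.  37.  58.] 0.0007 0.003
[-46.  57.  61. 112. -48.  32.  57.] 0.0006 0.002
[-49.  60.  63. 114. -49.  29.  55.] 0.0005 0.002
[-52.  64.  64. 115. -50.  25.  53.] 0.0004 0.002
[-54.  68.  65. 116. -51.  23.  51.] 0.0005 0.002
[-57.  73.  66. 116. -52.  21.  49.] 0.0006 0.003
[-59.  78.  68. 117. -52.  20.  46.] 0.0009 0.003
sweep
[-47.  80.  57. 113. -53.   8.  46.] 0.0047 0.018
[-47.  85.  64. 109. -52.  20.  38.] 0.0042 0.017
[-47.  89.  71. 102. -48.  36.  27.] 0.005 0.017
[-44.  92.  75.  94. -44.  50.  17.] 0.0044 0.013
[-41.  93.  78.  86. -42.  62.   7.] 0.004 0.01
[-37.  94.  79.  79. -40.  73.  -1.] 0.004 0.009
[-32.  94.  80.  71. -40.  83.  -9.] 0.0041 0.008
[-28.  94.  80.  64. -41.  92. -17.] 0.0043 0.007
```

send_rows --offset '[[0.012,0.009,0],[0.025,0.018,0.0],[0.04,0.028,0.0],[0.055,0.038,0.01],[0.07,0.048,0.01],[0.085,0.06,0.01],[0.1,0.07,0.02],[0.115,0.08,0.02],[0.1379,0.0981,0.02],[0.1379,0.0981,0.0264],[0.1379,0.0981,0.0264],[0.1379,0.0981,0.0264]]' --angular '[[0,0,0.15],[-0.01,-0.01,0.31],[-0.02,-0.01,0.47],[-0.02,-0.02,0.63],[-0.03,-0.02,0.79],[-0.03,-0.03,0.95],[-0.04,-0.03,1.11],[-0.04,-0.03,1.27],[-0.04,-0.03,1.43],[-0.04,-0.03,1.56],[-0.04,-0.03,1.56],[-0.04,-0.03,1.56]]' --hand '[0.8,0.8,0.8,0.8,0.8,0.8,0.8,0.8,0.8,0.8,0.8,0.8]'

```text
t: 28.25
position: [0.569, -0.0201, 0.288]
ee_rot: [[-0.345, 0.938, -0.011], [0.938, 0.345, -0.002], [0.002, -0.011, -1.0]]
contact_force: [-0.2, -0.1, 1.1]
gripper_width: 0.9
```

Run:
```python
from h import *
st()
R=tilt(20,-25);p=np.array([.57,-.02,.29])
plan([.565,0.0,.27],R)
```

```text
pos [ 0.569  -0.0201  0.288 ] yax 20.21 z [-0.0108 -0.0017 -0.9999] f [-0.2 -0.1  1.1] w 79.2 t 28.2 j [-29.  46.  49. 102. -42.  54.  59.]
off [0.0202, 0.0033, 0.018] ang [-0.0098, -0.4384, 0.0059] | t 28.2 f [-0.2 -0.1  1.1] w 79.2 j [-29.  46.  49. 102. -42.  54.  59.]
```

The controller follows a minimum-change IK, so the elbow is now in a different null-space pose (j3=49). I'll simulate candidate strokes from the current configuration.

```bash
cat >> ik.py <<'E'
def fkq(q): return A(q,MASK)@V, Ts(q)[-1]
def jac(q):
    p0,R0=fkq(q);J=np.zeros((6,7))
    for i in range(7):
        d=q.copy();d[i]+=.01;p,R=fkq(d);J[:3,i]=(p-p0)/.01;J[3:,i]=Ro.from_matrix(R@R0.T).as_rotvec()/.01
    return J
def follow(q,p1,R1,n=None,clamp=True):
    """min-norm straight move; returns q, traj margins"""
    q=q.copy();p0,R0=fkq(q);rv=Ro.from_matrix(R1@R0.T).as_rotvec()
    n=n or int(max(np.linalg.norm(p1-p0)/.01,np.linalg.norm(rv)/.05,1))+1
    mg=1e9
    for k in range(1,n+1):
        pt=p0+(p1-p0)*k/n;Rt=Ro.from_rotvec(rv*k/n).as_matrix()@R0
        for _ in range(2):
            p,R=fkq(q);e=np.r_[pt-p,Ro.from_matrix(Rt@R.T).as_rotvec()];q=q+np.linalg.pinv(jac(q),rcond=1e-3)@e
        mg=min(mg,np.min(np.minimum(q-lo,hi-q)))
    return q,mg
E
python3 - <<'E'
from ik import *
q0=robot.read_state()["joint_pos"];print(fkq(q0)[0],robot.read_state()["position"])
C=np.array([.5992,-.1207,.0639]);top=np.array([.59,-.08,.30])
res=[]
for phi in range(-180,180,20):
  for sgn in(1,-1):
    # sgn=1: psi=phi+90,beta=+ ; else psi=phi-90,beta=-
    psi=phi+90*sgn
    b=50*sgn
    # first rotate vertical to psi the either way (follow takes short way) 
    q,m1=follow(q0,top,down(psi))
    R=tilt(psi,b)
    q,m2=follow(q,C-.178*R[:,2]+[0,0,.05],R)
    q,m3=follow(q,C-.058*R[:,2],R)
    m4=1e9;reach=0
    for k in range(1,8):
        R=tilt(psi-10*k,b);q,m=follow(q,C-.058*R[:,2],R);m4=min(m4,m)
        if m4>3: reach=10*k
    res.append((min(m1,m2,m3),reach,phi,sgn,round(m1),round(m2),round(m3),round(m4),q.round(0)))
res.sort(key=lambda r:-min(r[0],r[7]))
for r in res[:8]:print(r)
E
```

```text
[ 0.56841112 -0.02115115  0.28730657] [ 0.56904703 -0.02010381  0.28797754]
(np.float64(10.684727393376434), 70, 100, -1, 14, 11, 11, 9, array([-22.,  93.,  78.,  56., -41., 101., -27.]))
(np.float64(8.57546986324094), 70, 80, -1, 10, 9, 9, 6, array([-13.,  92.,  73.,  45., -46., 114., -45.]))
(np.float64(5.353941863851077), 70, 40, 1, 5, 7, 12, 8, array([  6.,  82.,  28.,  43., -34., 110.,  88.]))
(np.float64(6.539560677622887), 50, 60, -1, 7, 8, 11, -1, array([ -5.,  91.,  68.,  41., -53., 121., -63.]))
(np.float64(3.1315061779862603), 30, 40, -1, 3, 5, 10, -4, array([ -0.,  90.,  65.,  44., -61., 122., -78.]))
(np.float64(-7.963699733529438), 70, 20, 1, 16, -8, 16, 8, array([ 10.,  79.,  29.,  53., -45., 104.,  80.]))
(np.float64(-9.862106661687847), 70, 60, 1, -10, -8, 12, 8, array([  1.,  83.,  29.,  40., -24., 112., 101.]))
(np.float64(-9.408171382885115), 10, 20, -1, 0, -9, 8, -15, array([  2.,  89.,  66.,  54., -72., 121., -87.]))
```

Heading φ=100°→30° works from here with at least 9° of joint margin. Moving in two steps.

Run:
```python
from ik import *
C=np.array([.5992,-.1207,.0639]);R=tilt(10,-50)
plan(C-.178*R[:,2]+[0,0,.05],R)
q=robot.read_state()["joint_pos"]
q,m=follow(q,C-.178*R[:,2]+[0,0,.05],R);print(q.round(),m)
q,m=follow(q,C-.058*R[:,2],R);print(q.round(),m)
for k in range(1,8):
        R=tilt(10-10*k,-50);q,m=follow(q,C-.058*R[:,2],R);print(q.round(),m)
```

```text
off [0.0293, 0.0184, 0.0595] ang [0.0676, -0.8714, 0.1715] | t 28.2 f [-0.2 -0.1  1.1] w 79.2 j [-29.  46.  49. 102. -42.  54.  59.]
[-58.  77.  76. 106. -36.  38.  28.] 10.532047062703583
[-47.  84.  63. 107. -45.  21.  31.] 11.327263465812948
[-46.  88.  70. 100. -43.  37.  22.] 12.944823686603272
[-44.  91.  74.  92. -41.  50.  13.] 12.676668538182696
[-40.  92.  76.  85. -39.  62.   5.] 10.343230976594228
[-36.  93.  77.  77. -38.  73.  -3.] 9.075268589516227
[-32.  93.  78.  70. -38.  84. -11.] 8.524685816215595
[-27.  93.  78.  63. -39.  93. -19.] 8.45140899882584
[-22.  93.  78.  56. -41. 101. -27.] 8.542570525135304
```

send_rows --offset '[[0.003,0.002,0.005],[0.006,0.004,0.01],[0.009,0.006,0.015],[0.012,0.008,0.022],[0.015,0.01,0.03],[0.018,0.012,0.038],[0.021,0.014,0.045],[0.025,0.016,0.052],[0.0293,0.0184,0.0595],[0.0293,0.0184,0.0595],[0.0293,0.0184,0.0595],[0.0293,0.0184,0.0595]]' --angular '[[0.008,-0.1,0.02],[0.016,-0.2,0.04],[0.024,-0.3,0.06],[0.03,-0.4,0.08],[0.038,-0.5,0.1],[0.046,-0.6,0.12],[0.054,-0.7,0.14],[0.062,-0.8,0.16],[0.0676,-0.8714,0.1715],[0.0676,-0.8714,0.1715],[0.0676,-0.8714,0.1715],[0.0676,-0.8714,0.1715]]' --hand '[0.8,0.8,0.8,0.8,0.8,0.8,0.8,0.8,0.8,0.8,0.8,0.8]'

```text
t: 29.75
position: [0.5754, 0.0126, 0.2289]
ee_rot: [[-0.109, 0.986, 0.13], [0.634, 0.169, -0.754], [-0.766, 0.001, -0.643]]
contact_force: [-0.3, -0.3, -0.0]
gripper_width: 0.899
```

Run:
```python
from h import *
st()
C=np.array([.5992,-.1207,.0639]);R=tilt(10,-50)
plan(C-.11*R[:,2],R)
s=cap("scene");cv2.imwrite("pics/s4.png",s["pixels"])
```

```text
pos [0.5754 0.0126 0.2289] yax 9.74 z [ 0.1299 -0.7544 -0.6434] f [-0.3 -0.3 -0. ] w 79.2 t 29.8 j [-58.  77.  76. 106. -36.  38.  28.]
off [0.0393, 0.0005, 0.0998] ang [-0.0031, -0.0008, -0.0033] | t 29.8 f [-0.3 -0.3 -0. ] w 79.2 j [-58.  77.  76. 106. -36.  38.  28.]
```

View pics/s4.png

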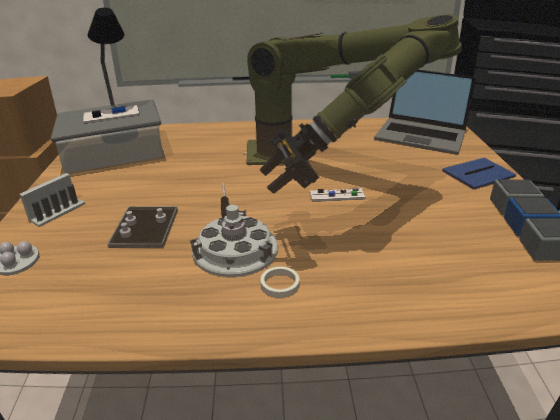

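The arm matches the simulation, and the gripper is tilted and approaching from +y. Going in closer.

send_rows --offset '[[0.015,0,0.03],[0.03,0,0.06],[0.0393,0.0005,0.09],[0.0393,0.0005,0.0998],[0.0393,0.0005,0.0998]]' --angular '[[0,0,0],[0,0,0],[0,0,0],[0,0,0],[0,0,0]]' --hand '[0.8,0.8,0.8,0.8,0.8]'

```text
t: 30.42
position: [0.5845, -0.0377, 0.1345]
ee_rot: [[-0.109, 0.986, 0.13], [0.633, 0.169, -0.756], [-0.767, -0.0, -0.642]]
contact_force: [0.7, 0.6, 0.1]
gripper_width: 0.899
```

Run:
```python
from h import *
st()
C=np.array([.5992,-.1207,.0639]);R=tilt(10,-50)
plan(C-.058*R[:,2],R)
s=cap("scene");crop(s["pixels"],180,150,130,120,6,"pics/t1.png")
s=cap("top");crop(s["pixels"],250,120,130,120,6,"pics/t1t.png")
```

```text
pos [ 0.5845 -0.0377  0.1345] yax 9.75 z [ 0.1297 -0.7556 -0.6421] f [0.7 0.6 0.1] w 79.1 t 30.4 j [-52.  83.  67. 108. -42.  27.  29.]
off [-0.0001, 0.0003, 0.052] ang [-0.0035, 0.0009, -0.0027] | t 30.4 f [0.7 0.6 0.1] w 79.1 j [-52.  83.  67. 108. -42.  27.  29.]
```

View pics/t1.png

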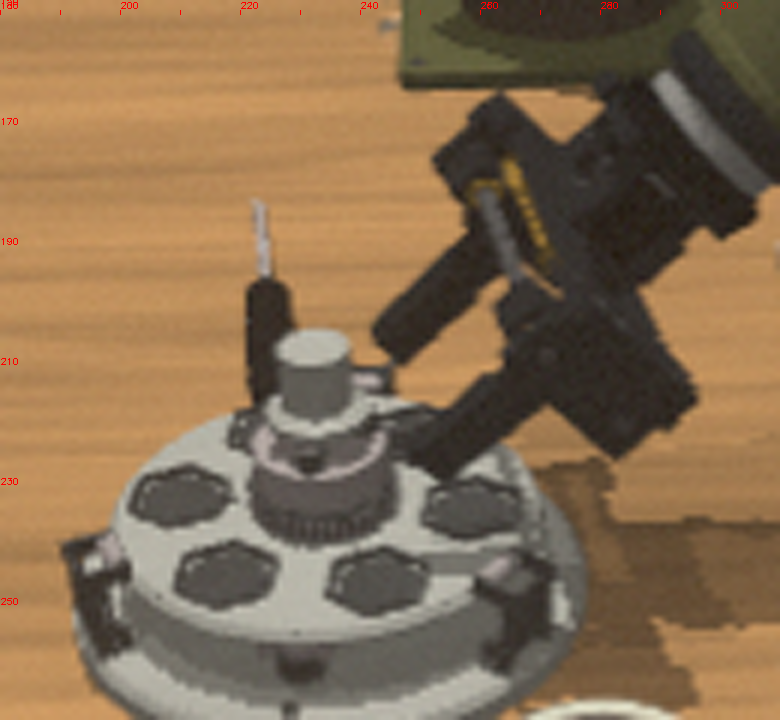

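View pics/t1t.png

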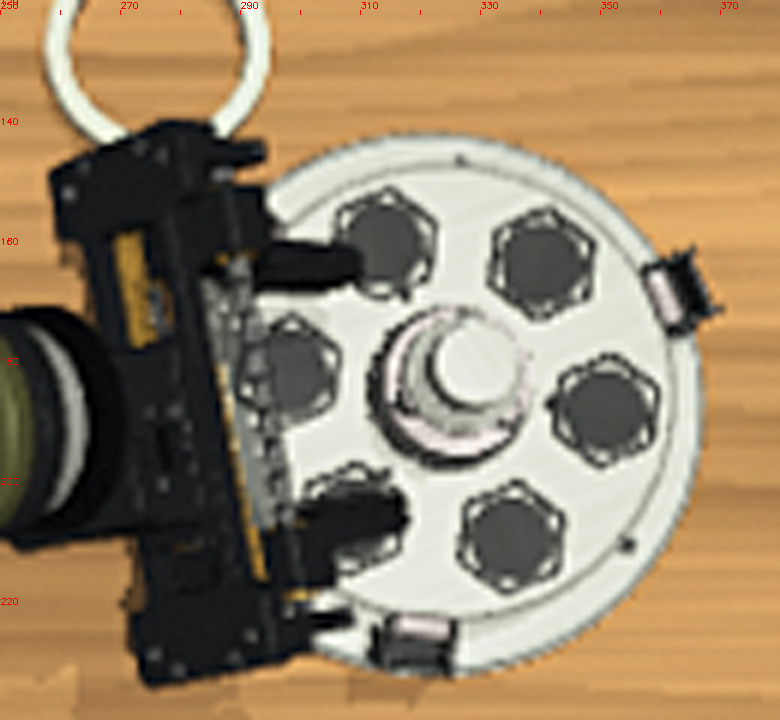

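A clear view: the fingers straddle the chuck evenly with the model standing between them. Advance to the ring.

send_rows --offset '[[0,0.0003,0.02],[0,0.0003,0.038],[0,0.0003,0.048],[0,0.0003,0.052],[0,0.0003,0.052],[0,0.0003,0.052]]' --angular '[[0,0,0],[0,0,0],[0,0,0],[0,0,0],[0,0,0],[0,0,0]]' --hand '[0.8,0.8,0.8,0.8,0.8,0.8]'

```text
t: 31.28
position: [0.5916, -0.0759, 0.1005]
ee_rot: [[-0.11, 0.985, 0.131], [0.632, 0.171, -0.755], [-0.767, -0.0, -0.642]]
contact_force: [0.5, 0.3, 0.2]
gripper_width: 0.9
```

Run:
```python
from h import *
st()
C=np.array([.5992,-.1207,.0639]);R=tilt(10,-50)
plan(C-.058*R[:,2],R)
s=cap("scene");crop(s["pixels"],190,170,100,90,8,"pics/t2.png")
s=cap("top");crop(s["pixels"],260,130,100,90,8,"pics/t2t.png")
```

```text
pos [ 0.5916 -0.0759  0.1005] yax 9.85 z [ 0.1309 -0.7554 -0.642 ] f [0.5 0.3 0.2] w 79.2 t 31.3 j [-47.  84.  63. 108. -45.  21.  31.]
off [-0.0012, -0.0003, 0.0003] ang [-0.0023, 0.001, -0.0013] | t 31.3 f [0.5 0.3 0.2] w 79.2 j [-47.  84.  63. 108. -45.  21.  31.]
```

View pics/t2.png

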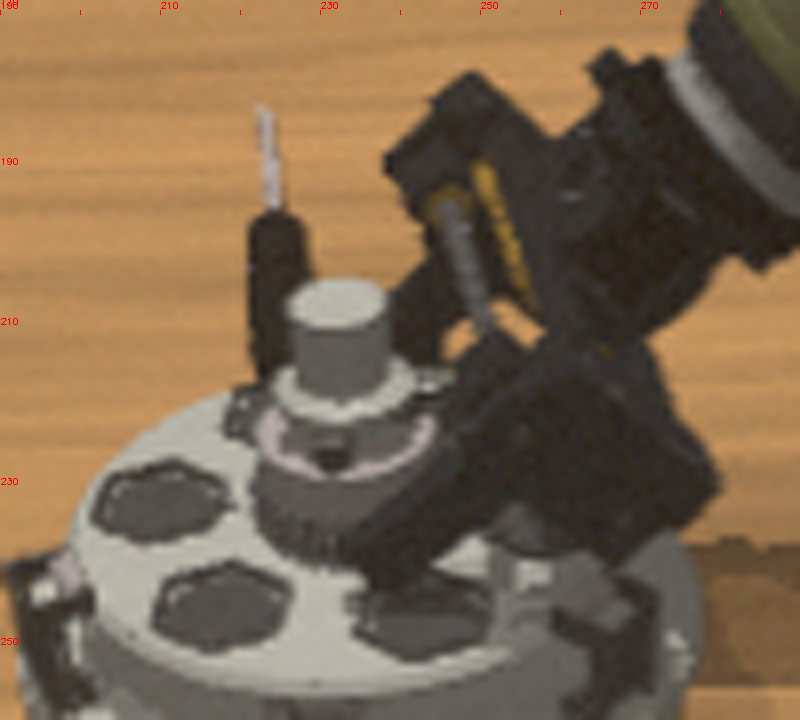

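View pics/t2t.png

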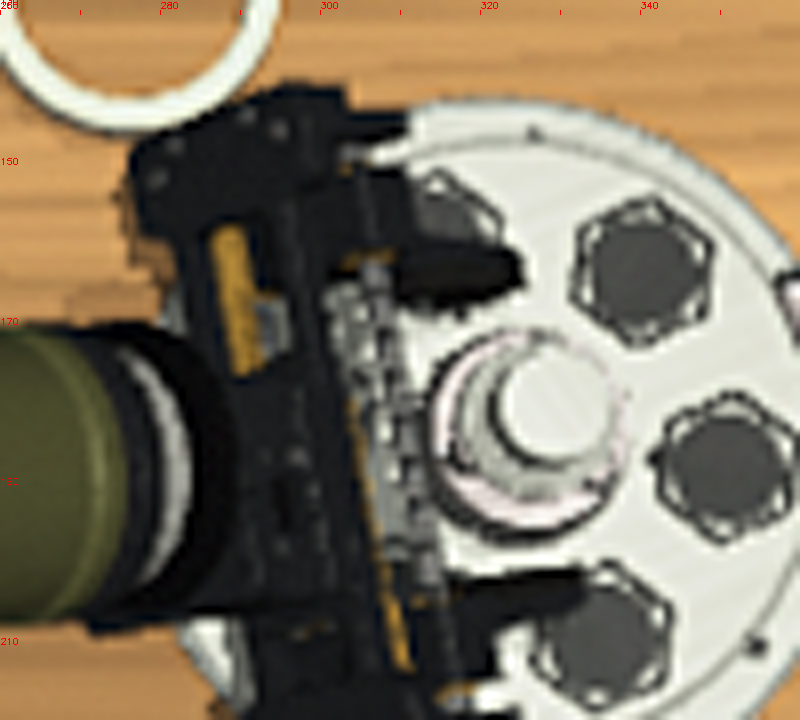

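Clear all around, with the tips at the ring's centre line. Grip the ring.

send_rows --offset '[[0,0,0],[0,0,0],[0,0,0],[0,0,0],[0,0,0]]' --angular '[[0,0,0],[0,0,0],[0,0,0],[0,0,0],[0,0,0]]' --hand '[0.3,0.3,0.3,0.3,0.3]' --squeeze 35

```text
t: 32.0
position: [0.5911, -0.0763, 0.1004]
ee_rot: [[-0.11, 0.985, 0.13], [0.632, 0.17, -0.756], [-0.767, -0.001, -0.642]]
contact_force: [-3.4, 3.1, 3.4]
gripper_width: 0.69
```

Run:
```python
from h import *
st();s=robot.read_state();print(s["wrist_torque"])
p0=s["position"];R0=s["ee_rot"]
C=np.array([.5992,-.1207,.0639])
# rotate about vertical axis through ring axis relative to the present pose
for k in range(1,13):
    a=-np.radians(6*k);Q=Ro.from_euler('z',a).as_matrix()
    p=C+Q@(p0-C);R=Q@R0
    print(k,(R0.T@(p-p0)).round(4).tolist(),Ro.from_matrix(R0.T@R).as_rotvec().round(4).tolist())
```

```text
pos [ 0.5911 -0.0763  0.1004] yax 9.79 z [ 0.1296 -0.7557 -0.642 ] f [-3.4  3.1  3.4] w 60.7 t 32.0 j [-47.  84.  63. 108. -45.  21.  31.]
[ 0.37516609  0.4809187  -0.33882683]
1 [-0.0001, 0.0047, 0.0002] [0.0803, 0.0001, 0.0672]
2 [-0.0006, 0.0094, 0.0007] [0.1606, 0.0003, 0.1345]
3 [-0.0013, 0.014, 0.0016] [0.2409, 0.0004, 0.2017]
4 [-0.0024, 0.0184, 0.0028] [0.3212, 0.0005, 0.2689]
5 [-0.0038, 0.0226, 0.0045] [0.4015, 0.0007, 0.3361]
6 [-0.0054, 0.0266, 0.0064] [0.4818, 0.0008, 0.4034]
7 [-0.0073, 0.0303, 0.0086] [0.562, 0.0009, 0.4706]
8 [-0.0094, 0.0337, 0.0112] [0.6423, 0.0011, 0.5378]
9 [-0.0118, 0.0367, 0.014] [0.7226, 0.0012, 0.605]
10 [-0.0143, 0.0393, 0.017] [0.8029, 0.0013, 0.6723]
11 [-0.017, 0.0415, 0.0202] [0.8832, 0.0015, 0.7395]
12 [-0.0198, 0.0432, 0.0236] [0.9635, 0.0016, 0.8067]
```

send_rows --offset '[[-0.0001,0.0047,0.0002],[-0.0006,0.0094,0.0007],[-0.0013,0.014,0.0016],[-0.0024,0.0184,0.0028],[-0.0038,0.0226,0.0045],[-0.0054,0.0266,0.0064],[-0.0054,0.0266,0.0064]]' --angular '[[0.0803,0,0.0672],[0.1606,0,0.1345],[0.2409,0,0.2017],[0.3212,0,0.2689],[0.4015,0,0.3361],[0.4818,0.0008,0.4034],[0.4818,0.0008,0.4034]]' --hand '[0.3,0.3,0.3,0.3,0.3,0.3,0.3]'

```text
t: 32.88
position: [0.6193, -0.0807, 0.1004]
ee_rot: [[0.283, 0.897, -0.34], [0.576, -0.443, -0.687], [-0.767, -0.002, -0.642]]
contact_force: [-1.5, 1.3, 3.9]
gripper_width: 0.689
```

```bash
cat > turn.py <<'E'
from h import *
import sys
st();s=robot.read_state();print(s["wrist_torque"])
p0=s["position"];R0=s["ee_rot"]
c=np.array([.5992,-.1207]);
# torque about ring axis from tool wrench: M_axis = tau_z + (r x F)_z
r=(p0[:2]-c);F=s["contact_force"];print("axis torque",s["wrist_torque"][2]+r[0]*F[1]-r[1]*F[0])
C=np.array([*c,.0639]);print("ring pt along/side",(R0.T@(C-p0)).round(4))
n=int(sys.argv[1])
for k in range(1,n+1):
    a=-np.radians(6*k);Q=Ro.from_euler('z',a).as_matrix()
    p=C+Q@(p0-C);R=Q@R0
    print(k,(R0.T@(p-p0)).round(4).tolist(),Ro.from_matrix(R0.T@R).as_rotvec().round(4).tolist())
E
python3 turn.py 6
python3 - <<'E'
from h import *
s=cap("top");crop(s["pixels"],260,130,100,90,8,"pics/t3t.png")
E
```

```text
pos [ 0.6193 -0.0807  0.1004] yax -26.26 z [-0.3405 -0.6871 -0.6418] f [-1.5  1.3  3.9] w 60.6 t 32.9 j [-38.  93.  78.  80. -39.  70.   0.]
[ 0.35559193  0.22168344 -0.42517802]
axis torque -0.3398993726680709
ring pt along/side [-0.0007 -0.0002  0.0577]
1 [-0.0002, 0.0047, 0.0002] [0.0803, 0.0002, 0.0672]
2 [-0.0007, 0.0093, 0.0008] [0.1606, 0.0004, 0.1344]
3 [-0.0015, 0.0138, 0.0017] [0.2409, 0.0006, 0.2016]
4 [-0.0026, 0.0182, 0.003] [0.3212, 0.0008, 0.2689]
5 [-0.004, 0.0223, 0.0047] [0.4015, 0.0011, 0.3361]
6 [-0.0056, 0.0262, 0.0067] [0.4818, 0.0013, 0.4033]
```

View pics/t3t.png

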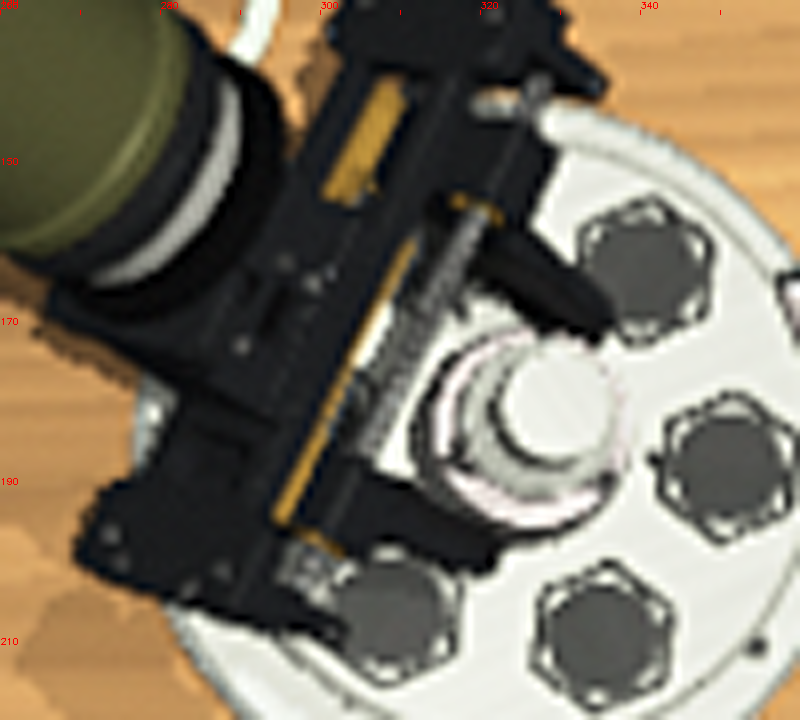

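Turned 36° with the grip unchanged. I'll continue in smaller steps and watch the torque.

send_rows --offset '[[-0.0002,0.0047,0.0002],[-0.0007,0.0093,0.0008],[-0.0007,0.0093,0.0008]]' --angular '[[0.0803,0,0.0672],[0.1606,0.0004,0.1344],[0.1606,0.0004,0.1344]]' --hand '[0.3,0.3,0.3]'

```text
t: 33.3
position: [0.6272, -0.0858, 0.1005]
ee_rot: [[0.396, 0.786, -0.474], [0.506, -0.618, -0.602], [-0.766, -0.001, -0.642]]
contact_force: [0.1, 0.9, 3.7]
gripper_width: 0.683
```

```bash
python3 turn.py 4
```

```text
pos [ 0.6272 -0.0858  0.1005] yax -38.16 z [-0.4741 -0.6021 -0.6424] f [0.1 0.9 3.7] w 60.1 t 33.3 j [-33.  93.  78.  71. -39.  82.  -9.]
[ 0.2430398   0.08727336 -0.15355069]
axis torque -0.13252555918549844
ring pt along/side [-0.0007 -0.0004  0.0578]
1 [-0.0002, 0.0047, 0.0002] [0.0803, 0.0001, 0.0673]
2 [-0.0007, 0.0093, 0.0008] [0.1605, 0.0003, 0.1345]
3 [-0.0015, 0.0138, 0.0018] [0.2408, 0.0004, 0.2018]
4 [-0.0026, 0.0181, 0.0031] [0.321, 0.0005, 0.2691]
```

send_rows --offset '[[-0.0002,0.0047,0.0002],[-0.0002,0.0047,0.0002]]' --angular '[[0.0803,0,0.0673],[0.0803,0,0.0673]]' --hand '[0.3,0.3]'

```text
t: 33.55
position: [0.6306, -0.0889, 0.1005]
ee_rot: [[0.446, 0.719, -0.533], [0.462, -0.695, -0.55], [-0.766, -0.001, -0.642]]
contact_force: [0.2, -1.2, 3.0]
gripper_width: 0.691
```

```bash
python3 turn.py 2
```

```text
pos [ 0.6306 -0.0889  0.1005] yax -44.06 z [-0.5334 -0.5504 -0.6423] f [ 0.2 -1.2  3. ] w 60.8 t 33.5 j [-30.  93.  79.  67. -39.  88. -13.]
[-0.00130055 -0.01882961  0.16074322]
axis torque 0.11685613453503703
ring pt along/side [-0.0007 -0.0004  0.0578]
1 [-0.0002, 0.0047, 0.0002] [0.0803, 0.0001, 0.0673]
2 [-0.0007, 0.0093, 0.0008] [0.1605, 0.0002, 0.1345]
```

send_rows --offset '[[-0.0002,0.0047,0.0002],[-0.0002,0.0047,0.0002]]' --angular '[[0.0803,0,0.0673],[0.0803,0,0.0673]]' --hand '[0.3,0.3]'

```text
t: 33.8
position: [0.6339, -0.0924, 0.1005]
ee_rot: [[0.492, 0.643, -0.587], [0.413, -0.766, -0.492], [-0.766, -0.001, -0.642]]
contact_force: [0.8, -3.3, 3.1]
gripper_width: 0.691
```

```bash
python3 turn.py 3
```

```text
pos [ 0.6339 -0.0924  0.1005] yax -50.01 z [-0.5874 -0.4923 -0.6424] f [ 0.8 -3.3  3.1] w 60.8 t 33.8 j [-27.  94.  79.  63. -40.  93. -18.]
[-0.21434461 -0.14935657  0.37292336]
axis torque 0.23506276826591752
ring pt along/side [-0.0007 -0.0005  0.0578]
1 [-0.0002, 0.0047, 0.0002] [0.0803, 0.0001, 0.0673]
2 [-0.0007, 0.0093, 0.0008] [0.1605, 0.0001, 0.1345]
3 [-0.0015, 0.0138, 0.0018] [0.2408, 0.0002, 0.2018]
```

send_rows --offset '[[-0.0001,0.0024,0.0001],[-0.0001,0.0024,0.0001]]' --angular '[[0.0401,0,0.0336],[0.0401,0,0.0336]]' --hand '[0.3,0.3]'

```text
t: 34.05
position: [0.6353, -0.0939, 0.1004]
ee_rot: [[0.512, 0.603, -0.612], [0.387, -0.798, -0.462], [-0.767, 0.0, -0.642]]
contact_force: [2.9, -3.9, 2.5]
gripper_width: 0.691
```

```bash
python3 turn.py 1
```

```text
pos [ 0.6353 -0.0939  0.1004] yax -52.94 z [-0.6117 -0.462  -0.6422] f [ 2.9 -3.9  2.5] w 60.8 t 34.0 j [-26.  94.  78.  60. -40.  96. -21.]
[-0.35640796 -0.28587197  0.63749088]
axis torque 0.4194748800473054
ring pt along/side [-0.0009 -0.0004  0.0579]
1 [-0.0002, 0.0047, 0.0002] [0.0803, -0.0, 0.0672]
```

send_rows --offset '[[-0.0001,0.0024,0.0001],[-0.0001,0.0024,0.0001]]' --angular '[[0.0401,0,0.0336],[0.0401,0,0.0336]]' --hand '[0.3,0.3]'

```text
t: 34.3
position: [0.6367, -0.0958, 0.1004]
ee_rot: [[0.532, 0.56, -0.635], [0.359, -0.829, -0.429], [-0.767, -0.0, -0.642]]
contact_force: [2.5, -4.6, 3.0]
gripper_width: 0.689
```

```bash
python3 turn.py 1;  python3 - <<'E'
from h import *
s=cap("top");crop(s["pixels"],260,130,100,90,8,"pics/t4t.png")
s=cap("scene");crop(s["pixels"],190,170,100,90,8,"pics/t4.png")
E
```

```text
pos [ 0.6367 -0.0958  0.1004] yax -55.97 z [-0.6353 -0.4289 -0.6422] f [ 2.5 -4.6  3. ] w 60.6 t 34.3 j [-24.  94.  78.  58. -41.  98. -23.]
[-0.41499577 -0.39644877  0.65524795]
axis torque 0.4201756694587721
ring pt along/side [-0.0009 -0.0004  0.0579]
1 [-0.0002, 0.0047, 0.0002] [0.0803, 0.0, 0.0673]
```

View pics/t4t.png

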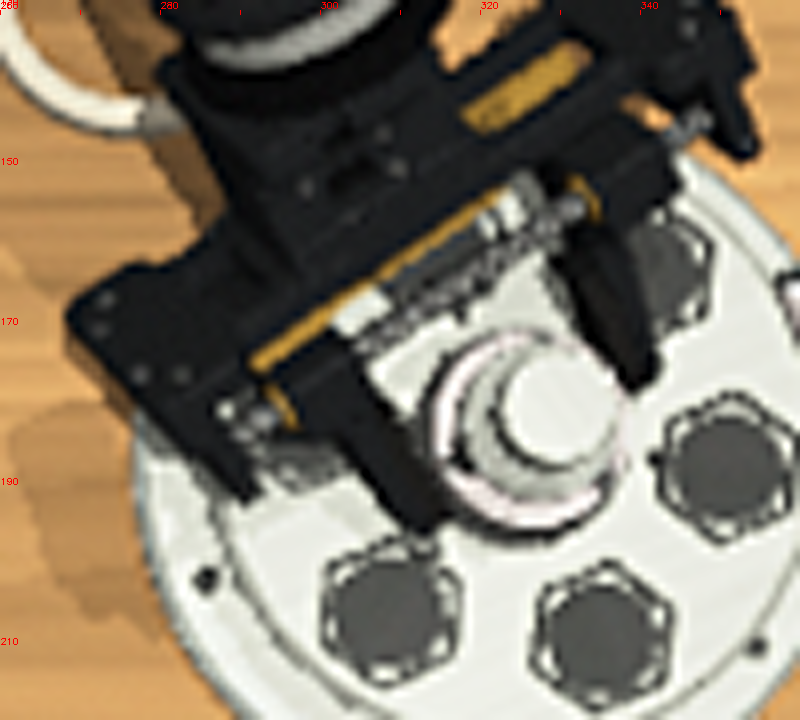

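View pics/t4.png

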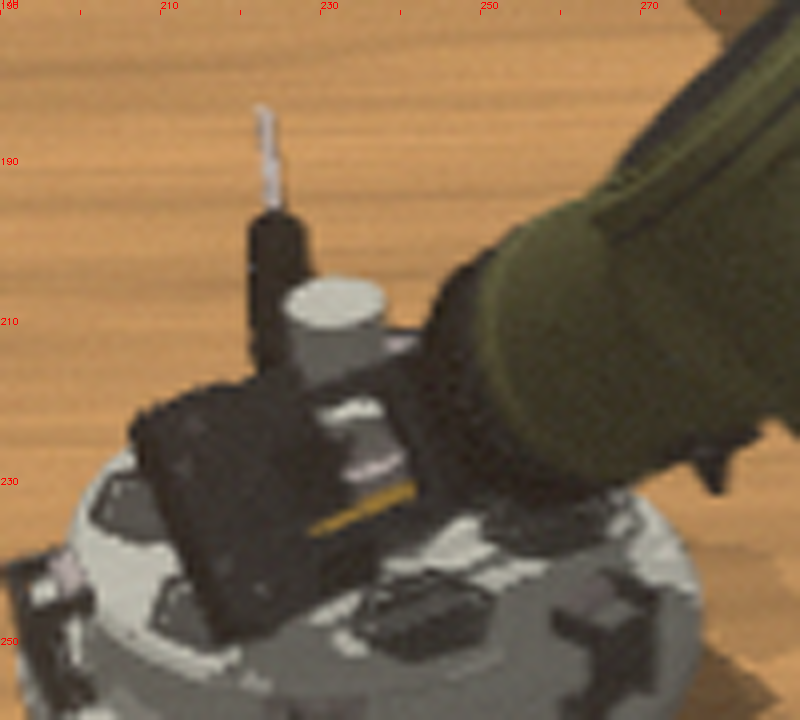

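send_rows --offset '[[-0.0001,0.0024,0.0001],[-0.0001,0.0024,0.0001]]' --angular '[[0.0401,0,0.0336],[0.0401,0,0.0336]]' --hand '[0.3,0.3]' --squeeze 45

```text
t: 34.65
position: [0.6379, -0.0979, 0.1004]
ee_rot: [[0.551, 0.515, -0.657], [0.331, -0.857, -0.394], [-0.766, -0.0, -0.642]]
contact_force: [3.0, -5.3, 3.1]
gripper_width: 0.687
```

```bash
python3 turn.py 1
```

```text
pos [ 0.6379 -0.0979  0.1004] yax -59.02 z [-0.6571 -0.3944 -0.6424] f [ 3.  -5.3  3.1] w 60.4 t 34.6 j [-23.  94.  78.  56. -41. 101. -25.]
[-0.4267589  -0.50138273  0.87510221]
axis torque 0.602046023982304
ring pt along/side [-0.0009 -0.0004  0.0579]
1 [-0.0002, 0.0047, 0.0002] [0.0803, 0.0, 0.0673]
```

send_rows --offset '[[-0.0001,0.0024,0.0001],[-0.0001,0.0024,0.0001]]' --angular '[[0.0401,0,0.0336],[0.0401,0,0.0336]]' --hand '[0.3,0.3]'

```text
t: 34.9
position: [0.6391, -0.1, 0.1004]
ee_rot: [[0.567, 0.469, -0.677], [0.301, -0.883, -0.359], [-0.766, -0.0, -0.642]]
contact_force: [3.8, -4.4, 3.6]
gripper_width: 0.687
```

```bash
python3 turn.py 1
```

```text
pos [ 0.6391 -0.1     0.1004] yax -62.03 z [-0.6768 -0.3594 -0.6425] f [ 3.8 -4.4  3.6] w 60.4 t 34.9 j [-21.  94.  78.  55. -42. 103. -28.]
[-0.48383883 -0.54607906  0.84206351]
axis torque 0.588046964985038
ring pt along/side [-0.0009 -0.0004  0.0579]
1 [-0.0002, 0.0047, 0.0002] [0.0802, 0.0, 0.0673]
```

The torque has plateaued in proportion to the squeeze (0.42 N·m at 35 N, 0.59 N·m at 45 N). So the fingers are now slipping on a clamped ring, well above the 0.15 N·m of ring friction. Release and back straight out.

send_rows --offset '[[0,0,0],[0,0,0],[0,0,0],[0,0,0],[0,0,-0.02],[0,0,-0.05],[0,0,-0.08],[0,0,-0.11],[0,0,-0.14],[0,0,-0.14]]' --angular '[[0,0,0],[0,0,0],[0,0,0],[0,0,0],[0,0,0],[0,0,0],[0,0,0],[0,0,0],[0,0,0],[0,0,0]]' --hand '[0.8,0.8,0.8,0.8,0.8,0.8,0.8,0.8,0.8,0.8]'

```text
t: 36.15
position: [0.7171, -0.0517, 0.1888]
ee_rot: [[0.576, 0.472, -0.667], [0.305, -0.881, -0.36], [-0.758, 0.004, -0.652]]
contact_force: [0.5, -0.5, -0.7]
gripper_width: 0.895
```

Run:
```python
from h import *
st()
s=cap("top");crop(s["pixels"],265,130,115,108,6,"pics/u1t.png");cv2.imwrite("pics/u_top.png",s["pixels"])
s=cap("scene");crop(s["pixels"],205,190,60,60,12,"pics/u1.png")
```

```text
pos [ 0.7171 -0.0517  0.1888] yax -61.82 z [-0.6671 -0.3604 -0.652 ] f [ 0.5 -0.5 -0.7] w 78.8 t 36.1 j [-11.  83.  36.  24. -10. 120. -54.]
```

View pics/u1t.png

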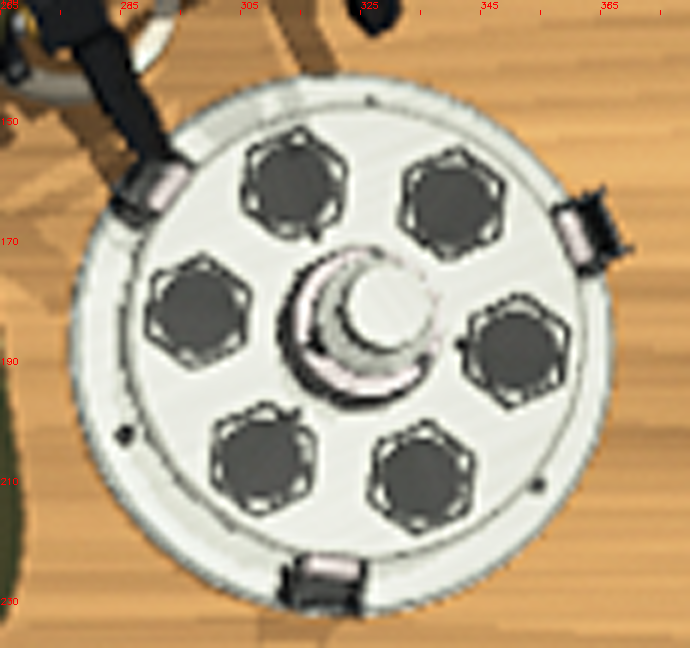

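View pics/u1.png

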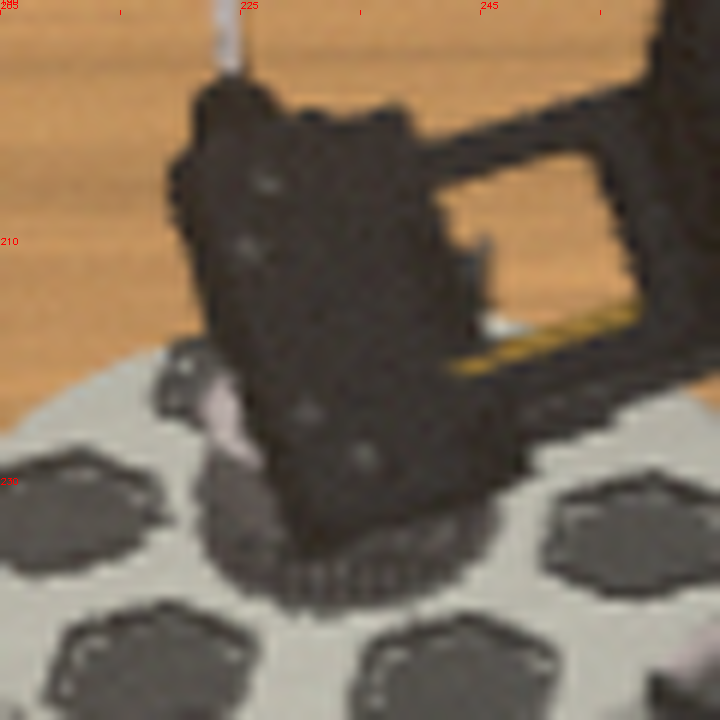

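View pics/u_top.png

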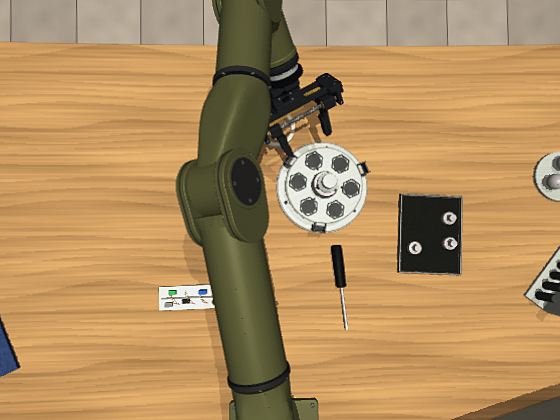

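The model stands in the chuck with its shadows unchanged. One weight has shifted to about (451,243) in the top view, the announced knock, so I'll re-measure. First I'll straighten the tool and raise it away from the j6 limit.

Run:
```python
from ik import *
q=robot.read_state()["joint_pos"]
p=np.array([.60,-.06,.33])
plan(p,down(-61.8));q1,m=follow(q,p,down(-61.8));print(q1.round(),m)
q2,m=follow(q1,np.array([.48,-.36,.25]),down(-90));print(q2.round(),m)
q2,m=follow(q1,np.array([.48,-.36,.25]),down(-20));print(q2.round(),m)
```

```text
off [-0.1771, -0.047, -0.0103] ang [0.0013, 0.8571, 0.0008] | t 36.2 f [ 0.9  1.3 -0.2] w 79.3 j [-11.  83.  37.  23. -10. 120. -54.]
[-15.  39.  30.  93. -23.  54. -39.] 6.013470357629188
[ 15.  45.  31.  98. -31.  45. -29.] 26.406085651626626
[ 26.  42.  12.  98. -12.  42.  24.] 34.707537576100975
```

send_rows --offset '[[-0.03,0,-0.025],[-0.065,0,-0.05],[-0.095,-0.01,-0.06],[-0.12,-0.02,-0.06],[-0.14,-0.03,-0.05],[-0.155,-0.035,-0.04],[-0.165,-0.04,-0.03],[-0.172,-0.045,-0.02],[-0.1771,-0.047,-0.0103],[-0.1771,-0.047,-0.0103],[-0.1771,-0.047,-0.0103]]' --angular '[[0,0.05,0],[0,0.14,0],[0,0.25,0],[0,0.36,0],[0,0.47,0],[0,0.58,0],[0,0.69,0],[0,0.8,0],[0,0.857,0],[0,0.857,0],[0,0.857,0]]' --hand '[0.2,0.2,0.2,0.2,0.2,0.2,0.2,0.2,0.2,0.2,0.2]'

```text
t: 37.62
position: [0.6003, -0.0605, 0.3288]
ee_rot: [[0.882, 0.472, -0.003], [0.472, -0.882, -0.007], [-0.006, 0.005, -1.0]]
contact_force: [0.4, -0.2, 0.8]
gripper_width: 0.598
```

Run:
```python
from h import *
st();plan([.45,-.15,.33],down(-45))
t=cap("top");crop(t["pixels"],390,185,80,96,6,"pics/tr2.png")
s=cap("scene");crop(s["pixels"],200,185,80,75,8,"pics/u2.png");crop(s["pixels"],105,195,75,55,10,"pics/tr2s.png")
```

```text
pos [ 0.6003 -0.0605  0.3288] yax -61.85 z [-0.0028 -0.0071 -1.    ] f [ 0.4 -0.2  0.8] w 52.7 t 37.6 j [-16.  39.  31.  93. -23.  54. -39.]
off [-0.1747, 0.0081, -0.0001] ang [0.004, 0.0065, -0.2942] | t 37.6 f [ 0.4 -0.2  0.8] w 52.7 j [-16.  39.  31.  93. -23.  54. -39.]
```

View pics/tr2.png

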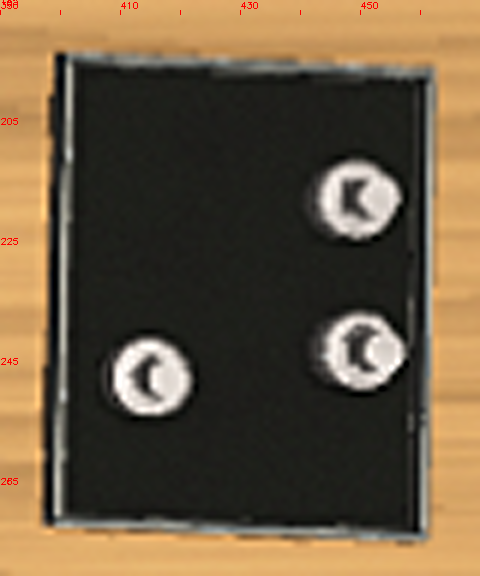

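View pics/u2.png

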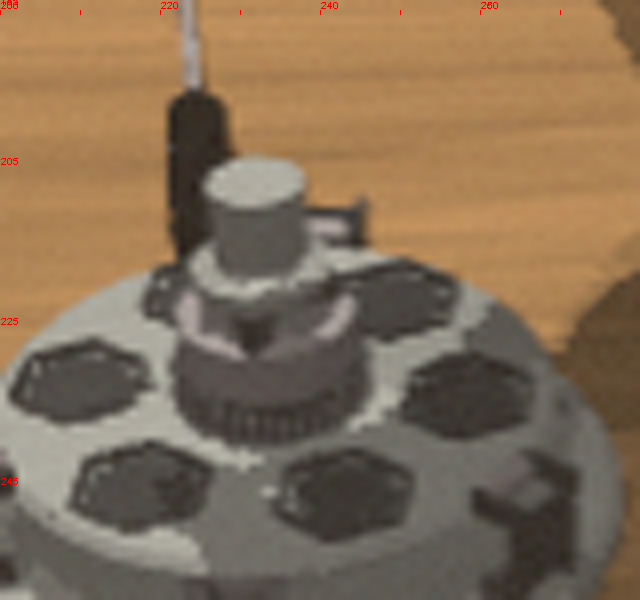

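View pics/tr2s.png

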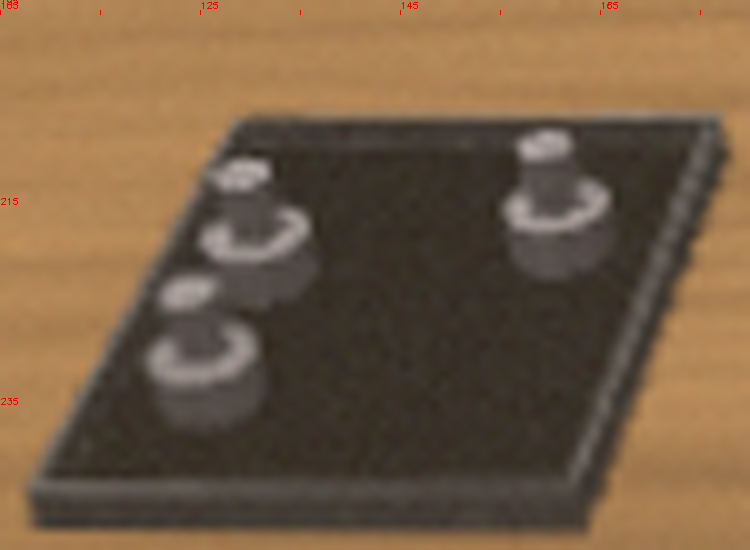

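All three weights are upright: foot rings in the top crop at A(357,200), B(362,351), C(151,377). I'll localise them in both cameras.

Run:
```python
from h import *
t=cap("top");s=cap("scene")
A=p2w(t,[(cu(X,390,6),cu(Y,185,6)) for X,Y in [(357,200),(362,351),(151,377)]],.020)
B=p2w(s,[(cu(X,105,10),cu(Y,195,10)) for X,Y in [(203,350),(255,233),(558,205)]],.020)
print(A.round(4),B.round(4),((A+B)/2).round(4))
Kb=p2w(s,[(cu(X,105,10),cu(Y,195,10)) for X,Y in [(188,293),(241,172),(545,145)]],.040);print(Kb.round(4))
# nests
for k in range(6):
    a=np.radians(262.7+60*k);print("nest",k,(262.7+60*k)%360,round(.5992+.062*np.cos(a),4),round(-.1207+.062*np.sin(a),4))
```

```text
[[ 0.5206 -0.4211  0.02  ]
 [ 0.4608 -0.421   0.02  ]
 [ 0.4513 -0.3369  0.02  ]] [[ 0.5243 -0.4228  0.02  ]
 [ 0.4655 -0.4226  0.02  ]
 [ 0.4561 -0.3376  0.02  ]] [[ 0.5225 -0.4219  0.02  ]
 [ 0.4632 -0.4218  0.02  ]
 [ 0.4537 -0.3372  0.02  ]]
[[ 0.5265 -0.4223  0.04  ]
 [ 0.465  -0.4229  0.04  ]
 [ 0.4561 -0.3381  0.04  ]]
nest 0 262.7 0.5913 -0.1822
nest 1 322.7 0.6485 -0.1583
nest 2 22.69999999999999 0.6564 -0.0968
nest 3 82.69999999999999 0.6071 -0.0592
nest 4 142.7 0.5499 -0.0831
nest 5 202.70000000000005 0.542 -0.1446
```

Run:
```python
from ik import *
q=robot.read_state()["joint_pos"]
p=np.array([.452,-.3373,.2])
plan(p,down(-97.3));q1,m=follow(q,p,down(-97.3));print(q1.round(),m)
q1,m=follow(q1,np.array([.452,-.3373,.092]),down(-97.3));print(q1.round(),m)
q1,m=follow(q1,np.array([.452,-.3373,.092]),down(-7.3));print(q1.round(),m)
q1,m=follow(q1,np.array([.5913,-.1822,.26]),down(-7.3));print(q1.round(),m)
q1,m=follow(q1,np.array([.5913,-.1822,.14]),down(-7.3));print(q1.round(),m)
```

```text
off [-0.2613, 0.1735, 0.1309] ang [0.0064, 0.0039, 0.6204] | t 37.8 f [-0.5 -0.1  0.5] w 53.0 j [-16.  39.  30.  93. -23.  54. -39.]
[ 16.  47.  29. 107. -36.  36. -30.] 20.840967941729687
[ 21.  56.  19. 108. -43.  23. -24.] 14.23055664313295
[ 31.  54.   2. 108.  -4.  19.  29.] 15.322067301316892
[ 9. 42.  8. 94. -7. 45. 12.] 16.855499654105706
[10. 52.  6. 98. -9. 31. 13.] 28.523114824908838
```

send_rows --offset '[[-0.03,0.02,0],[-0.07,0.045,0.0],[-0.11,0.07,0.01],[-0.15,0.1,0.03],[-0.19,0.126,0.06],[-0.23,0.152,0.09],[-0.255,0.17,0.12],[-0.2613,0.1735,0.1309],[-0.2613,0.1735,0.1309],[-0.2613,0.1735,0.1309]]' --angular '[[0,0,0.07],[0,0,0.14],[0,0,0.22],[0,0,0.3],[0,0,0.38],[0,0,0.46],[0,0,0.54],[0.006,0.004,0.62],[0.006,0.004,0.62],[0.006,0.004,0.62]]' --hand '[0.1,0.1,0.1,0.1,0.1,0.1,0.1,0.1,0.1,0.1]'

```text
t: 39.08
position: [0.4521, -0.3371, 0.2006]
ee_rot: [[0.992, -0.125, 0.001], [-0.125, -0.992, 0.0], [0.001, -0.0, -1.0]]
contact_force: [0.4, -0.1, -0.4]
gripper_width: 0.551
```

Run:
```python
from h import *
st();plan([.452,-.3373,.092],down(-97.3))
t=cap("top");crop(t["pixels"],265,130,210,150,3,"pics/v1.png")
```

```text
pos [ 0.4521 -0.3371  0.2006] yax -97.17 z [ 1.3e-03  1.0e-04 -1.0e+00] f [ 0.4 -0.1 -0.4] w 48.5 t 39.1 j [ 16.  47.  29. 107. -37.  36. -30.]
off [-0.0002, 0.0003, 0.1086] ang [-0.0002, -0.0013, 0.0023] | t 39.1 f [ 0.4 -0.1 -0.4] w 48.5 j [ 16.  47.  29. 107. -37.  36. -30.]
```

View pics/v1.png

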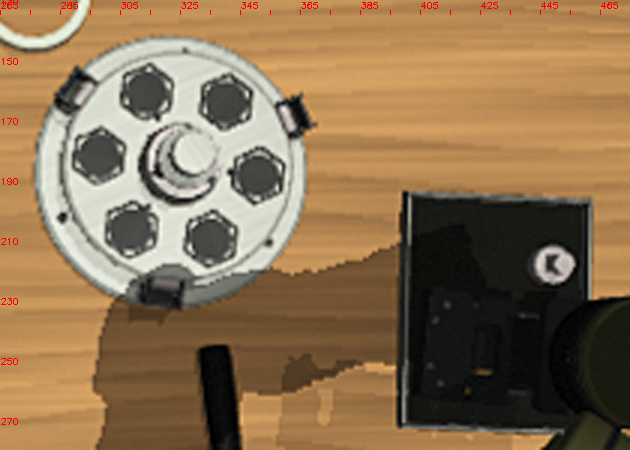

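The gripper is over weight C. Descend, squeeze lightly to centre it, open, turn 90° and grip.

send_rows --offset '[[0,0,0.04],[0,0,0.08],[0,0,0.1],[0,0,0.1086],[0,0,0.1086],[0,0,0.1086],[0,0,0.1086],[0,0,0.1086],[0,0,0.1086],[0,0,0.1086]]' --angular '[[0,0,0],[0,0,0],[0,0,0],[0,0,0],[0,0,0],[0,0,0],[0,0,0],[0,0,0],[0,0,0],[0,0,0]]' --hand '[0.1,0.1,0.1,0.1,-0.1,-0.3,-0.5,-0.7,-0.7,-0.7]' --squeeze 3

```text
t: 40.38
position: [0.4514, -0.3382, 0.0921]
ee_rot: [[0.992, -0.128, 0.001], [-0.128, -0.992, -0.001], [0.001, 0.001, -1.0]]
contact_force: [-0.2, -0.7, 3.2]
gripper_width: 0.173
```

Run:
```python
from h import *
st()
```

```text
pos [ 0.4514 -0.3382  0.0921] yax -97.34 z [ 0.0013 -0.0013 -1.    ] f [-0.2 -0.7  3.2] w 15.2 t 40.4 j [ 21.  56.  19. 109. -44.  23. -24.]
```

send_rows --offset '[[0,0,0],[0,0,0],[0,0,0],[0,0,0],[0,0,0],[0,0,0],[0,0,0],[0,0,0],[0,0,0],[0,0,0],[0,0,0],[0,0,0]]' --angular '[[0,0,0],[0,0,-0.1],[0,0,-0.26],[0,0,-0.42],[0,0,-0.58],[0,0,-0.74],[0,0,-0.9],[0,0,-1.06],[0,0,-1.22],[0,0,-1.38],[0,0,-1.54],[0,0,-1.57]]' --hand '[0.1,0.1,0.1,0.1,0.1,0.1,0.1,0.1,0.1,0.1,0.1,0.1]'

```text
t: 41.88
position: [0.4509, -0.337, 0.0914]
ee_rot: [[0.128, 0.992, -0.0], [0.992, -0.128, 0.002], [0.002, -0.0, -1.0]]
contact_force: [0.2, -0.7, -1.0]
gripper_width: 0.55
```

send_rows --offset '[[0,0,0],[0,0,0],[0,0,0],[0,0,0],[0,0,0],[0,0,0],[0,0,0]]' --angular '[[0,0,0],[0,0,0],[0,0,0],[0,0,0],[0,0,0],[0,0,0],[0,0,0]]' --hand '[-0.1,-0.3,-0.5,-0.7,-0.8,-0.8,-0.8]' --squeeze 8

```text
t: 42.75
position: [0.4511, -0.3375, 0.0917]
ee_rot: [[0.128, 0.992, 0.0], [0.992, -0.128, 0.0], [0.0, 0.0, -1.0]]
contact_force: [-0.7, 0.5, -0.5]
gripper_width: 0.168
```

Run:
```python
from h import *
st()
s=cap("scene");crop(s["pixels"],100,150,100,90,8,"pics/v2.png")
plan([.5913,-.1822,.26],down(-7.3))
```

```text
pos [ 0.4511 -0.3375  0.0917] yax -7.37 z [ 2.e-04  3.e-04 -1.e+00] f [-0.7  0.5 -0.5] w 14.8 t 42.8 j [ 31.  54.   2. 108.  -5.  18.  29.]
off [0.172, 0.1192, -0.1683] ang [0.0002, -0.0004, -0.0012] | t 42.8 f [-0.3  1.   0.7] w 15.0 j [ 31.  54.   2. 108.  -5.  18.  30.]
```

View pics/v2.png

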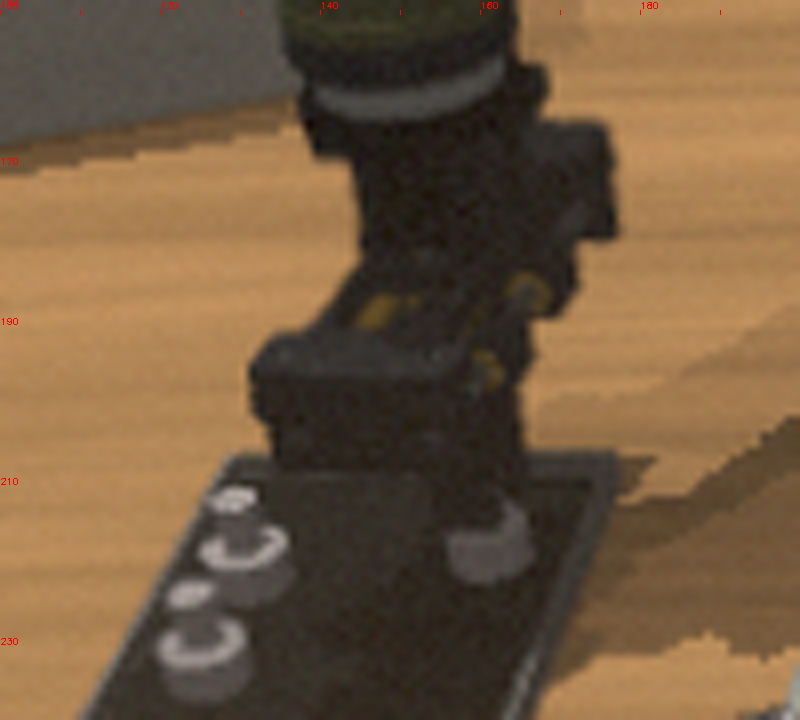

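Held, with the width at 15 mm on the knob. Lift and carry to nest 0.

send_rows --offset '[[0,0,-0.03],[0,0,-0.08],[0.0,0.0,-0.13],[0.03,0.02,-0.1683],[0.07,0.05,-0.1683],[0.11,0.08,-0.1683],[0.15,0.105,-0.1683],[0.168,0.117,-0.1683],[0.172,0.1192,-0.1683],[0.172,0.1192,-0.1683],[0.172,0.1192,-0.1683]]' --angular '[[0,0,0],[0,0,0],[0,0,0],[0,0,0],[0,0,0],[0,0,0],[0,0,0],[0,0,0],[0,0,0],[0,0,0],[0,0,0]]' --hand '[-0.8,-0.8,-0.8,-0.8,-0.8,-0.8,-0.8,-0.8,-0.8,-0.8,-0.8]' --squeeze 15

```text
t: 44.18
position: [0.5901, -0.1846, 0.2602]
ee_rot: [[0.132, 0.991, -0.0], [0.991, -0.132, -0.001], [-0.001, -0.0, -1.0]]
contact_force: [-0.6, -0.2, -0.8]
gripper_width: 0.168
```

Run:
```python
from h import *
st();plan([.5913,-.1822,.15],down(-7.3))
```

```text
pos [ 0.5901 -0.1846  0.2602] yax -7.56 z [-5.0e-04 -1.1e-03 -1.0e+00] f [-0.6 -0.2 -0.8] w 14.8 t 44.2 j [ 9. 42.  7. 94. -7. 44. 12.]
off [0.0026, 0.0009, 0.1101] ang [-0.0003, 0.0012, -0.0045] | t 44.2 f [-0.6 -0.2 -0.8] w 14.8 j [ 9. 42.  7. 94. -7. 44. 12.]
```

send_rows --offset '[[0.0026,0.0009,0.04],[0.0026,0.0009,0.08],[0.0026,0.0009,0.105],[0.0026,0.0009,0.11],[0.0026,0.0009,0.11],[0.0026,0.0009,0.11]]' --angular '[[0,0,0],[0,0,0],[0,0,0],[0,0,0],[0,0,0],[0,0,0]]' --hand '[-0.8,-0.8,-0.8,-0.8,-0.8,-0.8]'

```text
t: 44.92
position: [0.5933, -0.1803, 0.1515]
ee_rot: [[0.129, 0.992, 0.003], [0.992, -0.129, -0.001], [-0.0, 0.003, -1.0]]
contact_force: [-0.0, 0.1, -0.7]
gripper_width: 0.167
```

Run:
```python
from h import *
st();plan([.5913,-.1822,.1366],down(-7.3))
s=cap("scene");crop(s["pixels"],180,170,90,90,8,"pics/v3.png")
```

```text
pos [ 0.5933 -0.1803  0.1515] yax -7.39 z [ 2.9e-03 -6.0e-04 -1.0e+00] f [-0.   0.1 -0.7] w 14.7 t 44.9 j [10. 51.  5. 98. -8. 32. 12.]
off [-0.0021, -0.0018, 0.0148] ang [0.0029, 0.0003, -0.0017] | t 44.9 f [-0.   0.1 -0.7] w 14.7 j [10. 51.  5. 98. -8. 32. 12.]
```

View pics/v3.png

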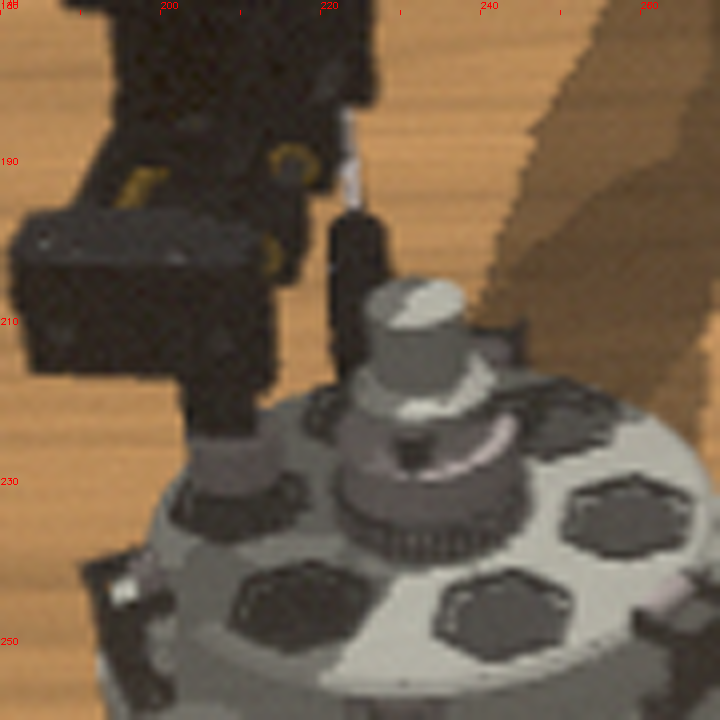

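The weight is over nest 0, about 2 mm off. Correct, then lower.

send_rows --offset '[[-0.002,-0.0018,0.004],[-0.002,-0.0018,0.008],[-0.002,-0.0018,0.008],[-0.002,-0.0018,0.008],[-0.002,-0.0018,0.008]]' --angular '[[0,0,0],[0,0,0],[0,0,0],[0,0,0],[0,0,0]]' --hand '[-0.8,-0.8,-0.8,-0.8,-0.8]'

```text
t: 45.6
position: [0.5908, -0.1814, 0.1421]
ee_rot: [[0.128, 0.992, 0.001], [0.992, -0.128, 0.0], [0.0, 0.001, -1.0]]
contact_force: [-0.1, -0.1, -0.4]
gripper_width: 0.165
```

Run:
```python
from h import *
st();plan([.5913,-.1822,.1366],down(-7.3))
```

```text
pos [ 0.5908 -0.1814  0.1421] yax -7.36 z [ 7.e-04  2.e-04 -1.e+00] f [-0.1 -0.1 -0.4] w 14.6 t 45.6 j [10. 51.  5. 98. -8. 31. 12.]
off [-0.0007, 0.0006, 0.0055] ang [0.0007, -0.0003, -0.001] | t 45.6 f [-0.1 -0.1 -0.4] w 14.6 j [10. 51.  5. 98. -8. 31. 12.]
```

send_rows --offset '[[-0.0006,0.0005,0.002],[-0.0006,0.0005,0.004],[-0.0006,0.0005,0.0055],[-0.0006,0.0005,0.0055],[-0.0006,0.0005,0.0055]]' --angular '[[0,0,0],[0,0,0],[0,0,0],[0,0,0],[0,0,0]]' --hand '[-0.8,-0.8,-0.8,-0.8,-0.8]'

```text
t: 46.22
position: [0.5911, -0.1821, 0.1366]
ee_rot: [[0.128, 0.992, 0.001], [0.992, -0.128, 0.0], [0.0, 0.001, -1.0]]
contact_force: [-0.1, 0.4, -1.8]
gripper_width: 0.167
```

Run:
```python
from h import *
st()
s=cap("scene");crop(s["pixels"],180,190,60,60,12,"pics/v4.png")
```

```text
pos [ 0.5911 -0.1821  0.1366] yax -7.36 z [ 6.e-04  2.e-04 -1.e+00] f [-0.1  0.4 -1.8] w 14.7 t 46.2 j [10. 52.  5. 98. -8. 30. 12.]
```

View pics/v4.png

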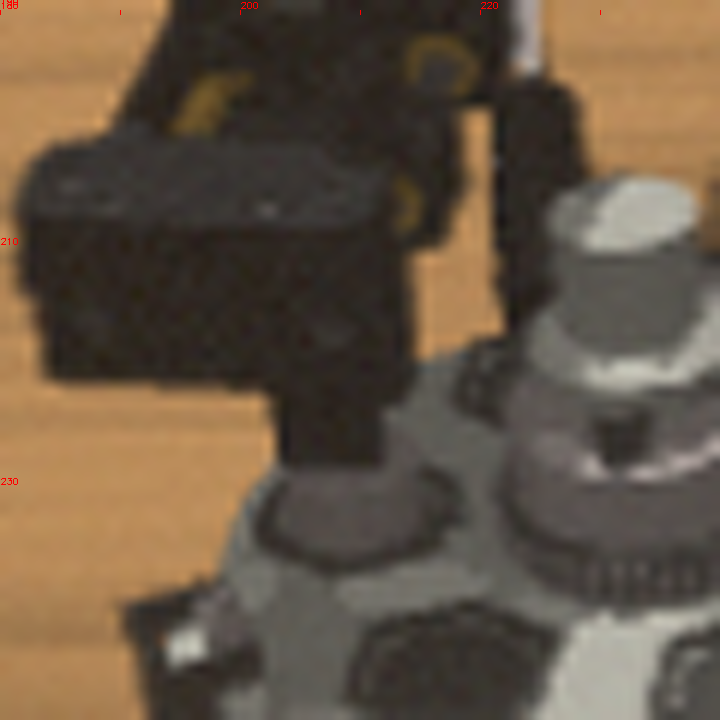

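It is inside the lip. Lower another millimetre, release, lift and go for weight B.

send_rows --offset '[[0,0,0.001],[0,0,0.001],[0,0,0.001],[0,0,0.001],[0,0,0.001],[0,0,-0.03],[0,0,-0.08],[0,0,-0.12],[0,0,-0.125]]' --angular '[[0,0,0],[0,0,0],[0,0,0],[0,0,0],[0,0,0],[0,0,0],[0,0,0],[0,0,0],[0,0,0]]' --hand '[-0.8,-0.8,-0.2,0,0,0,0.1,0.1,0.1]'

```text
t: 47.4
position: [0.5925, -0.1828, 0.2646]
ee_rot: [[0.128, 0.992, 0.006], [0.992, -0.128, -0.001], [-0.001, 0.007, -1.0]]
contact_force: [0.3, 0.3, -0.6]
gripper_width: 0.553
```

Run:
```python
from h import *
st()
s=cap("scene");crop(s["pixels"],180,190,60,60,12,"pics/v5.png")
from ik import *
q=robot.read_state()["joint_pos"]
p=np.array([.461,-.4217,.2]);
plan(p,down(-67.3))
q,m=follow(q,p,down(-67.3));print(q.round(),m);p[2]=.092
q,m=follow(q,p,down(-67.3));print(q.round(),m)
qa,m=follow(q,p,down(-157.3));print("cw",qa.round(),m)
q,m=follow(q,p,down(22.7));print("ccw",q.round(),m)
```

```text
pos [ 0.5925 -0.1828  0.2646] yax -7.38 z [ 0.0064 -0.0015 -1.    ] f [ 0.3  0.3 -0.6] w 48.6 t 47.4 j [ 9. 42.  7. 94. -7. 45. 12.]
off [-0.254, -0.0993, 0.063] ang [0.0037, -0.0019, 1.046] | t 47.5 f [-0.8  1.2 -1.3] w 48.5 j [ 9. 42.  7. 94. -7. 45. 12.]
[ 28.  48.  19.  96. -23.  40.  -9.] 34.671554781466725
[ 30.  57.  14.  97. -26.  29.  -6.] 26.27500129609877
cw [ 20.  62.  36.  98. -56.  39. -71.] 1.8275176203318182
ccw [42. 56. -6. 97. 10. 28. 52.] 24.53963975274376
```

View pics/v5.png

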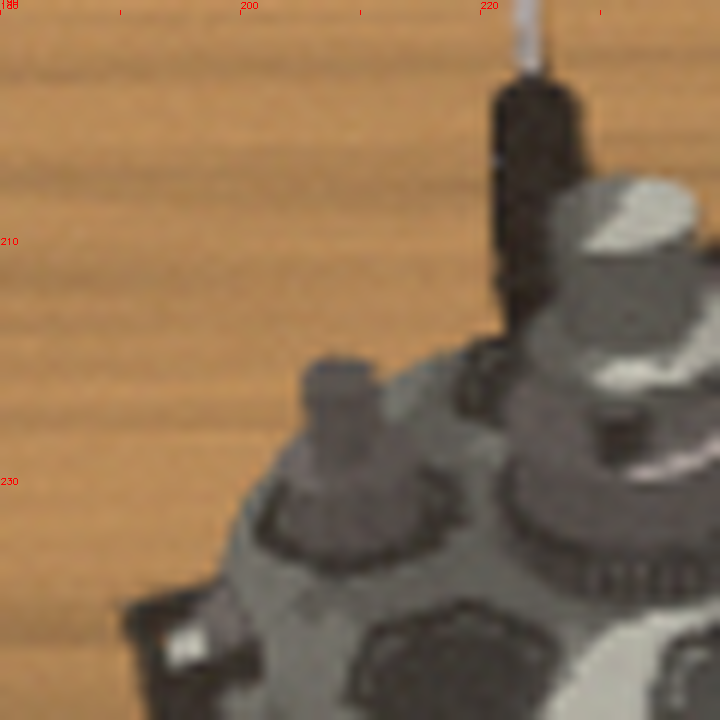

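Weight C stands upright in nest 0. Now weight B.

Run:
```python
from h import *
plan([.460,-.4219,.2],down(22.7))
```

```text
off [-0.2544, -0.1002, 0.063] ang [0.0039, 0.0012, -0.5248] | t 47.5 f [-0.8  1.2 -1.3] w 48.5 j [ 9. 42.  7. 94. -7. 45. 12.]
```

send_rows --offset '[[-0.03,-0.012,0],[-0.08,-0.032,0.0],[-0.13,-0.052,0.0],[-0.18,-0.072,0.02],[-0.225,-0.09,0.04],[-0.25,-0.099,0.06],[-0.2544,-0.1002,0.063],[-0.2544,-0.1002,0.063],[-0.2544,-0.1002,0.063]]' --angular '[[0,0,-0.07],[0,0,-0.15],[0,0,-0.23],[0,0,-0.31],[0,0,-0.4],[0,0,-0.5],[0.004,0.001,-0.525],[0.004,0.001,-0.525],[0.004,0.001,-0.525]]' --hand '[0.1,0.1,0.1,0.1,0.1,0.1,0.1,0.1,0.1]'

```text
t: 48.58
position: [0.4609, -0.4198, 0.199]
ee_rot: [[-0.388, 0.922, -0.002], [0.922, 0.388, 0.001], [0.002, -0.001, -1.0]]
contact_force: [0.0, 0.7, -0.0]
gripper_width: 0.549
```

Run:
```python
from h import *
st();plan([.460,-.4219,.092],down(22.7))
t=cap("top");crop(t["pixels"],265,130,210,150,3,"pics/w1.png")
s=cap("scene");crop(s["pixels"],105,195,75,55,10,"pics/w1s.png")
```

```text
pos [ 0.4609 -0.4198  0.199 ] yax 22.84 z [-0.0019  0.0013 -1.    ] f [ 0.   0.7 -0. ] w 48.3 t 48.6 j [41. 47. -4. 95.  5. 38. 56.]
off [-0.0018, -0.0015, 0.107] ang [-0.0013, -0.0019, 0.0024] | t 48.6 f [ 0.   0.7 -0. ] w 48.3 j [41. 47. -4. 95.  5. 38. 56.]
```

View pics/w1.png

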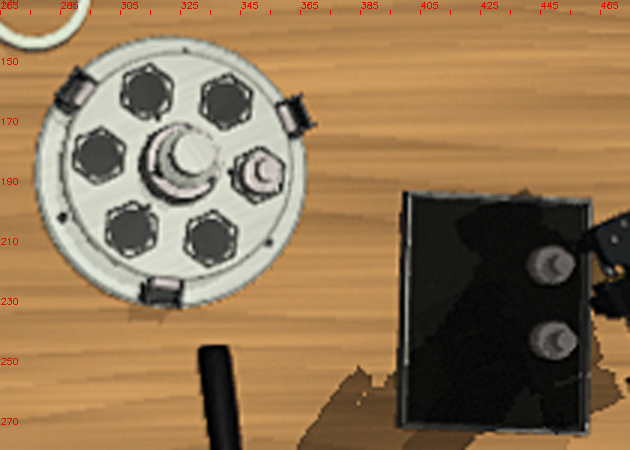

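View pics/w1s.png

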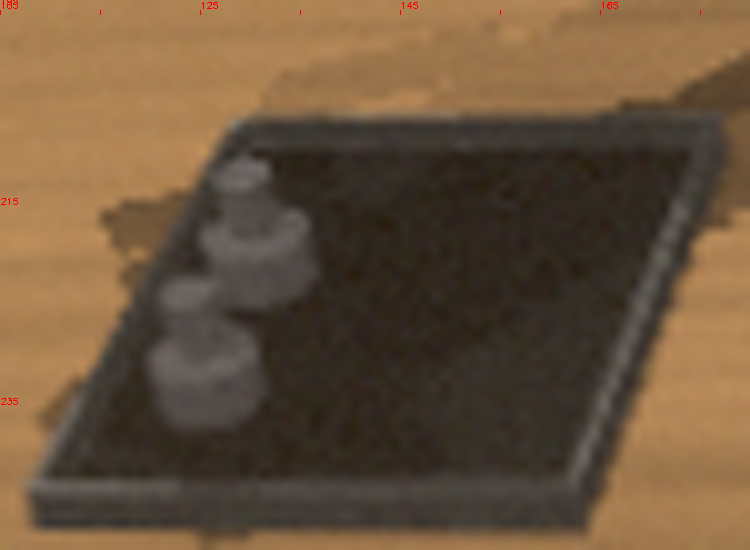

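Weight C is centred in nest 0, and A and B have not moved since I measured them. Descend on B.

send_rows --offset '[[-0.0015,-0.0013,0.04],[-0.0015,-0.0013,0.08],[-0.0015,-0.0013,0.1],[-0.0015,-0.0013,0.107],[-0.0015,-0.0013,0.107],[-0.0015,-0.0013,0.107],[-0.0015,-0.0013,0.107],[-0.0015,-0.0013,0.107],[-0.0015,-0.0013,0.107],[-0.0015,-0.0013,0.107]]' --angular '[[0,0,0],[0,0,0],[0,0,0],[0,0,0],[0,0,0],[0,0,0],[0,0,0],[0,0,0],[0,0,0],[0,0,0]]' --hand '[0.1,0.1,0.1,0.1,-0.1,-0.3,-0.5,-0.7,-0.7,-0.7]' --squeeze 3

```text
t: 49.92
position: [0.4588, -0.4235, 0.0919]
ee_rot: [[-0.386, 0.922, -0.002], [0.922, 0.386, 0.0], [0.001, -0.002, -1.0]]
contact_force: [1.0, -0.3, 1.7]
gripper_width: 0.171
```

Run:
```python
from h import *
st()
```

```text
pos [ 0.4588 -0.4235  0.0919] yax 22.73 z [-2.e-03  1.e-04 -1.e+00] f [ 1.  -0.3  1.7] w 15.0 t 49.9 j [40. 56. -3. 97.  6. 27. 55.]
```

send_rows --offset '[[0,0,0],[0,0,0],[0,0,0],[0,0,0],[0,0,0],[0,0,0],[0,0,0],[0,0,0],[0,0,0],[0,0,0],[0,0,0],[0,0,0]]' --angular '[[0,0,0],[0,0,0.1],[0,0,0.26],[0,0,0.42],[0,0,0.58],[0,0,0.74],[0,0,0.9],[0,0,1.06],[0,0,1.22],[0,0,1.38],[0,0,1.54],[0,0,1.57]]' --hand '[0.1,0.1,0.1,0.1,0.1,0.1,0.1,0.1,0.1,0.1,0.1,0.1]'

```text
t: 51.42
position: [0.4576, -0.4232, 0.0911]
ee_rot: [[0.922, 0.387, -0.005], [0.387, -0.922, 0.001], [-0.004, -0.003, -1.0]]
contact_force: [-0.8, -0.2, 0.6]
gripper_width: 0.545
```

send_rows --offset '[[0,0,0],[0,0,0],[0,0,0],[0,0,0],[0,0,0],[0,0,0],[0,0,0]]' --angular '[[0,0,0],[0,0,0],[0,0,0],[0,0,0],[0,0,0],[0,0,0],[0,0,0]]' --hand '[-0.1,-0.3,-0.5,-0.7,-0.8,-0.8,-0.8]' --squeeze 8

```text
t: 52.3
position: [0.4581, -0.4236, 0.0915]
ee_rot: [[0.922, 0.387, -0.003], [0.387, -0.922, 0.0], [-0.003, -0.002, -1.0]]
contact_force: [-0.1, -0.3, -0.1]
gripper_width: 0.172
```

Run:
```python
from ik import *
st()
plan([.6564,-.0968,.28],down(-67.3))
q=robot.read_state()["joint_pos"];q,m=follow(q,np.array([.6564,-.0968,.27]),down(-67.3));print(q.round(),m)
q,m=follow(q,np.array([.6564,-.0968,.136]),down(-67.3));print(q.round(),m)
```

```text
pos [ 0.4581 -0.4236  0.0915] yax -67.24 z [-3.4e-03  4.0e-04 -1.0e+00] f [-0.1 -0.3 -0.1] w 15.1 t 52.3 j [ 29.  58.  17.  98. -30.  29.  -2.]
off [0.3087, -0.2249, -0.189] ang [-0.0016, 0.003, 0.0011] | t 52.3 f [-0.1 -0.3 -0.1] w 15.1 j [ 29.  58.  17.  98. -30.  29.  -2.]
[-11.  48.  31.  86. -28.  54. -39.] 26.582704928643032
[ -8.  57.  25.  90. -34.  41. -34.] 23.689179995792813
```

send_rows --offset '[[0,0,-0.03],[0,0,-0.08],[0.0,0.0,-0.13],[0.03,-0.02,-0.17],[0.07,-0.05,-0.189],[0.115,-0.083,-0.189],[0.16,-0.115,-0.189],[0.205,-0.148,-0.189],[0.25,-0.181,-0.189],[0.285,-0.207,-0.189],[0.3087,-0.2249,-0.189],[0.3087,-0.2249,-0.189]]' --angular '[[0,0,0],[0,0,0],[0,0,0],[0,0,0],[0,0,0],[0,0,0],[0,0,0],[0,0,0],[0,0,0],[0,0,0],[-0.0016,0.003,0.001],[-0.0016,0.003,0.001]]' --hand '[-0.8,-0.8,-0.8,-0.8,-0.8,-0.8,-0.8,-0.8,-0.8,-0.8,-0.8,-0.8]' --squeeze 15

```text
t: 53.8
position: [0.6571, -0.0928, 0.279]
ee_rot: [[0.92, 0.391, -0.001], [0.391, -0.92, 0.003], [0.0, -0.003, -1.0]]
contact_force: [-0.3, -0.8, -0.9]
gripper_width: 0.165
```

Run:
```python
from h import *
st();plan([.6564,-.0968,.16],down(-67.3))
```

```text
pos [ 0.6571 -0.0928  0.279 ] yax -66.97 z [-0.001   0.0027 -1.    ] f [-0.3 -0.8 -0.9] w 14.5 t 53.8 j [-11.  47.  30.  85. -27.  55. -40.]
off [-0.0023, 0.0037, 0.119] ang [-0.0029, -0.0002, 0.0058] | t 53.8 f [-0.3 -0.8 -0.9] w 14.5 j [-11.  47.  30.  85. -27.  55. -40.]
```

send_rows --offset '[[-0.001,0.001,0.03],[-0.001,0.001,0.07],[-0.001,0.001,0.1],[-0.001,0.001,0.117],[-0.001,0.001,0.119],[-0.001,0.001,0.119],[-0.001,0.001,0.119]]' --angular '[[0,0,0],[0,0,0],[0,0,0],[0,0,0],[0,0,0],[0,0,0],[0,0,0]]' --hand '[-0.8,-0.8,-0.8,-0.8,-0.8,-0.8,-0.8]'

```text
t: 54.68
position: [0.6565, -0.0983, 0.1624]
ee_rot: [[0.923, 0.386, 0.002], [0.386, -0.923, -0.0], [0.002, 0.001, -1.0]]
contact_force: [-0.6, -0.3, 0.1]
gripper_width: 0.164
```

Run:
```python
from h import *
st();plan([.6564,-.0968,.143],down(-67.3))
```

```text
pos [ 0.6565 -0.0983  0.1624] yax -67.3 z [ 2.2e-03 -2.0e-04 -1.0e+00] f [-0.6 -0.3  0.1] w 14.5 t 54.7 j [ -8.  55.  25.  90. -31.  42. -36.]
off [0.0004, -0.0015, 0.0194] ang [0.001, -0.0019, 0.0] | t 54.7 f [-0.6 -0.3  0.1] w 14.5 j [ -8.  55.  25.  90. -31.  42. -36.]
```

send_rows --offset '[[0.0004,-0.0015,0.008],[0.0004,-0.0015,0.016],[0.0004,-0.0015,0.018],[0.0004,-0.0015,0.018],[0.0004,-0.0015,0.018]]' --angular '[[0,0,0],[0,0,0],[0,0,0],[0,0,0],[0,0,0]]' --hand '[-0.8,-0.8,-0.8,-0.8,-0.8]'

```text
t: 55.3
position: [0.6557, -0.0966, 0.1431]
ee_rot: [[0.923, 0.386, 0.0], [0.386, -0.923, 0.0], [0.0, -0.0, -1.0]]
contact_force: [0.5, 0.3, 0.0]
gripper_width: 0.167
```

Run:
```python
from h import *
st();plan([.6564,-.0968,.1364],down(-67.3))
s=cap("scene");crop(s["pixels"],205,180,90,80,8,"pics/x1.png")
```

```text
pos [ 0.6557 -0.0966  0.1431] yax -67.3 z [ 1.e-04  2.e-04 -1.e+00] f [0.5 0.3 0. ] w 14.7 t 55.3 j [ -8.  56.  24.  90. -32.  41. -36.]
off [0.0005, 0.0005, 0.0067] ang [-0.0001, -0.0002, -0.0] | t 55.3 f [0.5 0.3 0. ] w 14.7 j [ -8.  56.  24.  90. -32.  41. -36.]
```

View pics/x1.png

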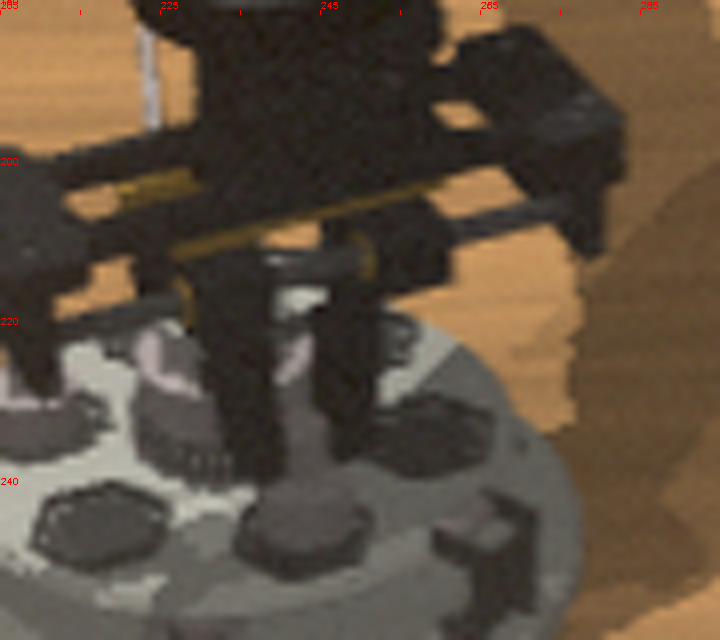

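It is aligned over nest 2. Lower and release.

send_rows --offset '[[0.0005,0.0005,0.003],[0.0005,0.0005,0.006],[0.0005,0.0005,0.0077],[0.0005,0.0005,0.0077],[0.0005,0.0005,0.0077]]' --angular '[[0,0,0],[0,0,0],[0,0,0],[0,0,0],[0,0,0]]' --hand '[-0.8,-0.8,-0.8,-0.8,-0.8]'

```text
t: 55.98
position: [0.6566, -0.097, 0.1359]
ee_rot: [[0.923, 0.386, 0.001], [0.386, -0.923, 0.0], [0.001, 0.0, -1.0]]
contact_force: [-0.4, 0.5, 5.8]
gripper_width: 0.168
```

Run:
```python
from h import *
st()
s=cap("scene");crop(s["pixels"],205,180,90,80,8,"pics/x2.png")
```

```text
pos [ 0.6566 -0.097   0.1359] yax -67.31 z [ 8.e-04  0.e+00 -1.e+00] f [-0.4  0.5  5.8] w 14.8 t 56.0 j [ -8.  57.  24.  90. -32.  40. -35.]
```

View pics/x2.png

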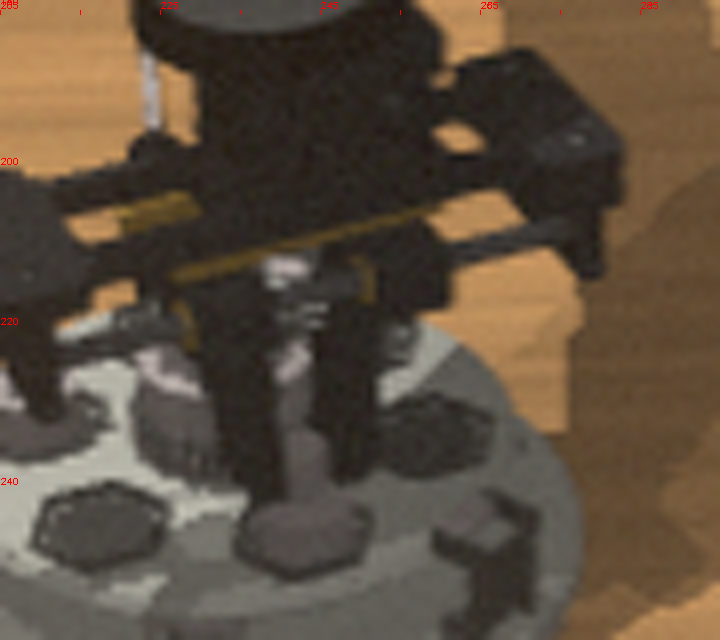

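Seated on the nest floor with light contact. Release, lift and check.

send_rows --offset '[[0,0,-0.0005],[0,0,-0.0005],[0,0,-0.0005],[0,0,-0.03],[0,0,-0.08],[0,0,-0.13],[0,0,-0.14]]' --angular '[[0,0,0],[0,0,0],[0,0,0],[0,0,0],[0,0,0],[0,0,0],[0,0,0]]' --hand '[-0.2,0,0,0,0.1,0.1,0.1]'

```text
t: 56.9
position: [0.6578, -0.0976, 0.279]
ee_rot: [[0.923, 0.386, 0.006], [0.386, -0.923, -0.001], [0.005, 0.004, -1.0]]
contact_force: [-0.3, 0.2, 0.5]
gripper_width: 0.549
```

Run:
```python
from ik import *
st()
s=cap("scene");crop(s["pixels"],185,190,100,80,8,"pics/x3.png")
p=np.array([.519,-.4235,.2]);q0=robot.read_state()["joint_pos"]
for a,b in((-37.3,52.7),(-67.3,22.7),(-97.3,-7.3),(22.7,-67.3)):
  q,m=follow(q0,p,down(a));r=[m]
  q,m=follow(q,p-[0,0,.108],down(a));r.append(m)
  q,m=follow(q,p-[0,0,.108],down(b));r.append(m);print(a,b,np.round(r),q.round())
plan(p,down(-67.3))
plan(p,down(-37.3))
```

```text
pos [ 0.6578 -0.0976  0.279 ] yax -67.3 z [ 0.0063 -0.0012 -1.    ] f [-0.3  0.2  0.5] w 48.3 t 56.9 j [-11.  47.  30.  85. -27.  55. -40.]
-37.3 52.7 [30. 32. 31.] [40. 58. -9. 88. 14. 35. 76.]
-67.3 22.7 [30. 28. 29.] [37. 58. -2. 88.  4. 34. 55.]
-97.3 -7.3 [23. 18. 19.] [33. 59.  5. 88. -7. 33. 34.]
22.7 -67.3 [31. 31. 25.] [ 25.  61.  21.  89. -32.  37.  -5.]
off [-0.2539, 0.2474, 0.0778] ang [0.0023, -0.0042, 0.0001] | t 57.0 f [-0.3  0.5  0.4] w 48.6 j [-11.  47.  30.  85. -27.  55. -40.]
off [-0.2539, 0.2474, 0.0778] ang [0.0033, -0.0035, -0.5235] | t 57.0 f [-0.3  0.5  0.4] w 48.6 j [-11.  47.  30.  85. -27.  55. -40.]
```

View pics/x3.png

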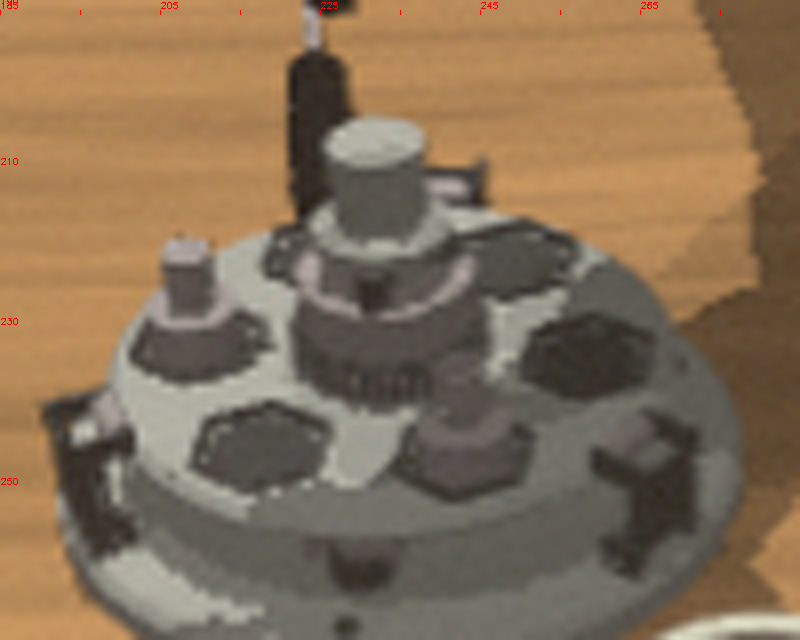

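Both weights stand upright in their nests. Now weight A, squeezed first at ψ=-37° and then gripped at 53° for nest 4.

send_rows --offset '[[-0.03,0.03,0],[-0.065,0.063,0.0],[-0.1,0.097,0.0],[-0.14,0.136,0.0],[-0.18,0.175,0.02],[-0.215,0.209,0.04],[-0.24,0.234,0.06],[-0.2539,0.2474,0.0778],[-0.2539,0.2474,0.0778],[-0.2539,0.2474,0.0778]]' --angular '[[0,0,-0.05],[0,0,-0.12],[0,0,-0.19],[0,0,-0.26],[0,0,-0.33],[0,0,-0.4],[0,0,-0.47],[0.003,-0.003,-0.5235],[0.003,-0.003,-0.5235],[0.003,-0.003,-0.5235]]' --hand '[0.1,0.1,0.1,0.1,0.1,0.1,0.1,0.1,0.1,0.1]'

```text
t: 58.2
position: [0.5183, -0.4214, 0.1969]
ee_rot: [[0.606, 0.796, -0.004], [0.796, -0.606, 0.003], [-0.0, -0.005, -1.0]]
contact_force: [-0.8, -0.9, 0.6]
gripper_width: 0.551
```

Run:
```python
from h import *
st();plan([.5185,-.423,.092],down(-37.3))
t=cap("top");crop(t["pixels"],265,130,210,150,3,"pics/y1.png")
s=cap("scene");crop(s["pixels"],95,175,85,75,9,"pics/y1s.png")
```

```text
pos [ 0.5183 -0.4214  0.1969] yax -37.28 z [-0.0043  0.0027 -1.    ] f [-0.8 -0.9  0.6] w 48.5 t 58.2 j [ 27.  51.  16.  87. -18.  44.  13.]
off [-0.0011, 0.0016, 0.1049] ang [-0.0051, 0.0004, 0.0004] | t 58.2 f [-0.8 -0.9  0.6] w 48.5 j [ 27.  51.  16.  87. -18.  44.  13.]
```

View pics/y1.png

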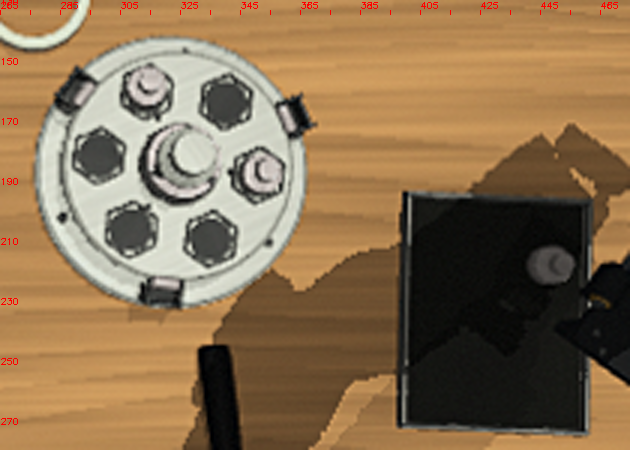

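View pics/y1s.png

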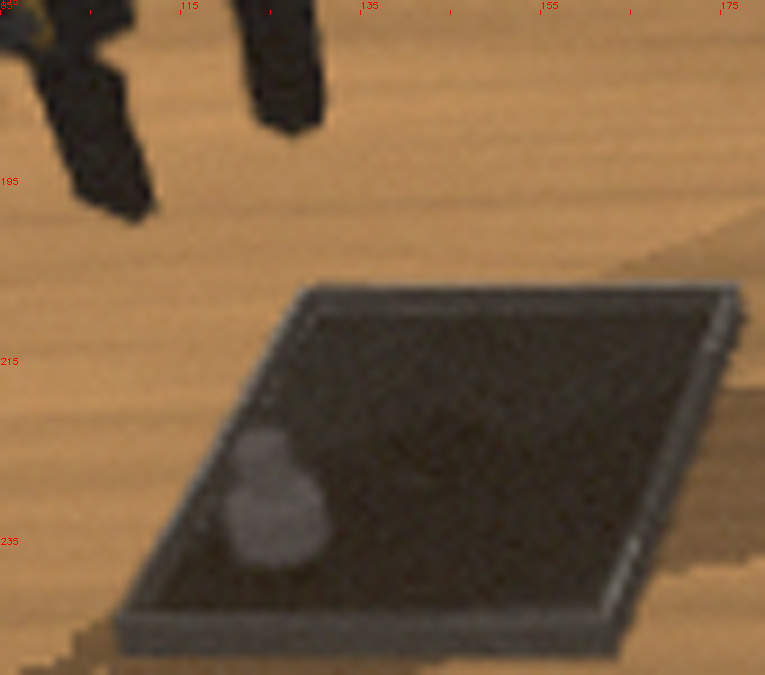

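The last weight is unmoved. Descend and double-squeeze.

send_rows --offset '[[-0.001,0.0015,0.04],[-0.001,0.0015,0.08],[-0.001,0.0015,0.1],[-0.001,0.0015,0.105],[-0.001,0.0015,0.105],[-0.001,0.0015,0.105],[-0.001,0.0015,0.105],[-0.001,0.0015,0.105],[-0.001,0.0015,0.105],[-0.001,0.0015,0.105]]' --angular '[[0,0,0],[0,0,0],[0,0,0],[0,0,0],[0,0,0],[0,0,0],[0,0,0],[0,0,0],[0,0,0],[0,0,0]]' --hand '[0.1,0.1,0.1,0.1,-0.1,-0.3,-0.5,-0.7,-0.7,-0.7]' --squeeze 3

```text
t: 59.55
position: [0.5183, -0.4252, 0.093]
ee_rot: [[0.606, 0.795, -0.003], [0.795, -0.606, -0.001], [-0.002, -0.002, -1.0]]
contact_force: [1.4, -1.2, 2.9]
gripper_width: 0.172
```

Run:
```python
from h import *
st()
```

```text
pos [ 0.5183 -0.4252  0.093 ] yax -37.3 z [-2.7e-03 -6.0e-04 -1.0e+00] f [ 1.4 -1.2  2.9] w 15.1 t 59.5 j [ 29.  59.  13.  89. -20.  34.  15.]
```

send_rows --offset '[[0,0,0],[0,0,0],[0,0,0],[0,0,0],[0,0,0],[0,0,0],[0,0,0],[0,0,0],[0,0,0],[0,0,0],[0,0,0],[0,0,0]]' --angular '[[0,0,0],[0,0,-0.1],[0,0,-0.26],[0,0,-0.42],[0,0,-0.58],[0,0,-0.74],[0,0,-0.9],[0,0,-1.06],[0,0,-1.22],[0,0,-1.38],[0,0,-1.54],[0,0,-1.57]]' --hand '[0.1,0.1,0.1,0.1,0.1,0.1,0.1,0.1,0.1,0.1,0.1,0.1]'

```text
t: 61.05
position: [0.5168, -0.4243, 0.0918]
ee_rot: [[-0.795, 0.607, -0.006], [0.607, 0.795, 0.002], [0.006, -0.002, -1.0]]
contact_force: [1.0, 0.1, 0.0]
gripper_width: 0.548
```

send_rows --offset '[[0,0,0],[0,0,0],[0,0,0],[0,0,0],[0,0,0],[0,0,0],[0,0,0]]' --angular '[[0,0,0],[0,0,0],[0,0,0],[0,0,0],[0,0,0],[0,0,0],[0,0,0]]' --hand '[-0.1,-0.3,-0.5,-0.7,-0.8,-0.8,-0.8]' --squeeze 8

```text
t: 61.92
position: [0.518, -0.4243, 0.0925]
ee_rot: [[-0.795, 0.607, -0.004], [0.607, 0.795, 0.001], [0.004, -0.001, -1.0]]
contact_force: [0.5, 1.2, 0.2]
gripper_width: 0.173
```

Run:
```python
from ik import *
st()
p=np.array([.5499,-.0831,.28])
plan(p,down(52.7))
q=robot.read_state()["joint_pos"];q,m=follow(q,p,down(52.7));print(q.round(),m)
q,m=follow(q,p-[0,0,.144],down(52.7));print(q.round(),m)
```

```text
pos [ 0.518  -0.4243  0.0925] yax 52.66 z [-0.0038  0.0011 -1.    ] f [0.5 1.2 0.2] w 15.2 t 61.9 j [40. 58. -9. 88. 14. 35. 77.]
off [0.1823, 0.2904, -0.1872] ang [-0.0014, -0.0037, -0.0007] | t 61.9 f [0.5 1.2 0.2] w 15.2 j [40. 58. -9. 88. 14. 35. 77.]
[  8.  36.  -7. 103.   6.  41.  50.] 30.541859860258597
[  7.  49.  -5. 109.   9.  23.  48.] 20.405289450786434
```

send_rows --offset '[[0,0,-0.03],[0,0,-0.08],[0.0,0.0,-0.13],[0.02,0.03,-0.17],[0.045,0.07,-0.187],[0.07,0.115,-0.187],[0.1,0.16,-0.187],[0.128,0.205,-0.187],[0.155,0.247,-0.187],[0.175,0.28,-0.187],[0.1823,0.2904,-0.187],[0.1823,0.2904,-0.187]]' --angular '[[0,0,0],[0,0,0],[0,0,0],[0,0,0],[0,0,0],[0,0,0],[0,0,0],[0,0,0],[0,0,0],[0,0,0],[-0.0014,-0.003,0],[-0.0014,-0.003,0]]' --hand '[-0.8,-0.8,-0.8,-0.8,-0.8,-0.8,-0.8,-0.8,-0.8,-0.8,-0.8,-0.8]' --squeeze 15

```text
t: 63.42
position: [0.5494, -0.0838, 0.2794]
ee_rot: [[-0.795, 0.606, -0.002], [0.606, 0.795, -0.001], [0.001, -0.002, -1.0]]
contact_force: [-0.4, -0.6, -2.0]
gripper_width: 0.168
```

send_rows --offset '[[0,0,0.03],[0,0,0.07],[0,0,0.1],[0,0,0.117],[0,0,0.12],[0,0,0.12],[0,0,0.12]]' --angular '[[0,0,0],[0,0,0],[0,0,0],[0,0,0],[0,0,0],[0,0,0],[0,0,0]]' --hand '[-0.8,-0.8,-0.8,-0.8,-0.8,-0.8,-0.8]'

```text
t: 64.3
position: [0.5503, -0.0835, 0.1606]
ee_rot: [[-0.795, 0.607, 0.001], [0.607, 0.795, -0.0], [-0.001, 0.001, -1.0]]
contact_force: [0.3, 0.5, -1.3]
gripper_width: 0.167
```

Run:
```python
from h import *
st();plan([.5499,-.0831,.144],down(52.7))
```

```text
pos [ 0.5503 -0.0835  0.1606] yax 52.64 z [ 1.e-03 -1.e-04 -1.e+00] f [ 0.3  0.5 -1.3] w 14.7 t 64.3 j [  8.  46.  -7. 108.  11.  26.  46.]
off [0.0005, 0.0001, 0.0166] ang [0.0005, 0.0009, -0.001] | t 64.3 f [ 0.3  0.5 -1.3] w 14.7 j [  8.  46.  -7. 108.  11.  26.  46.]
```

send_rows --offset '[[0.0005,0,0.008],[0.0005,0,0.015],[0.0005,0,0.0166],[0.0005,0,0.0166],[0.0005,0,0.0166]]' --angular '[[0,0,0],[0,0,0],[0,0,0],[0,0,0],[0,0,0]]' --hand '[-0.8,-0.8,-0.8,-0.8,-0.8]'

```text
t: 64.92
position: [0.5493, -0.083, 0.143]
ee_rot: [[-0.795, 0.607, -0.001], [0.607, 0.795, 0.0], [0.001, -0.0, -1.0]]
contact_force: [0.9, -0.8, -1.5]
gripper_width: 0.167
```

Run:
```python
from h import *
st();plan([.5499,-.0831,.1374],down(52.7))
s=cap("scene");crop(s["pixels"],205,170,90,80,8,"pics/z1.png")
```

```text
pos [ 0.5493 -0.083   0.143 ] yax 52.65 z [-8.e-04  1.e-04 -1.e+00] f [ 0.9 -0.8 -1.5] w 14.7 t 64.9 j [  8.  48.  -6. 109.  12.  24.  45.]
off [-0.0006, 0.0003, 0.0056] ang [-0.0004, -0.0007, -0.0009] | t 64.9 f [ 0.9 -0.8 -1.5] w 14.7 j [  8.  48.  -6. 109.  12.  24.  45.]
```

View pics/z1.png

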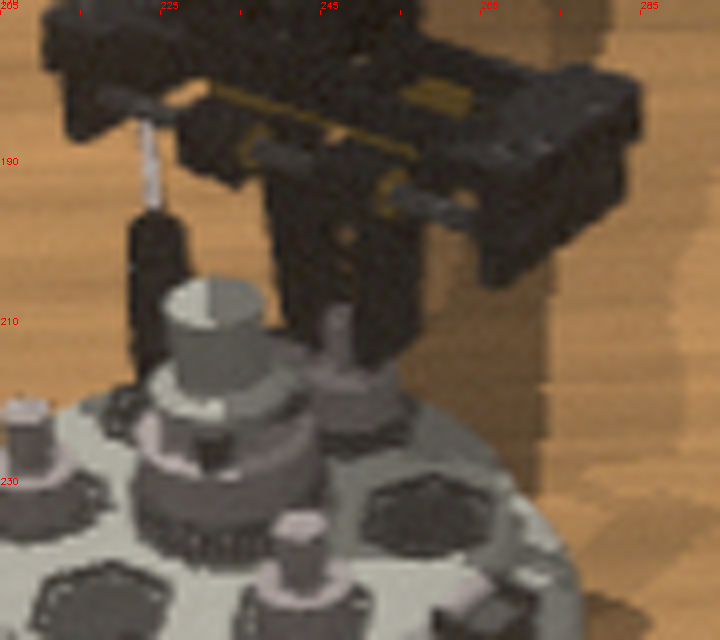

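Aligned over nest 4. Lower, release and retreat.

send_rows --offset '[[-0.0005,0.0003,0.002],[-0.0005,0.0003,0.004],[-0.0005,0.0003,0.006],[-0.0005,0.0003,0.0065],[-0.0005,0.0003,0.0065]]' --angular '[[0,0,0],[0,0,0],[0,0,0],[0,0,0],[0,0,0]]' --hand '[-0.8,-0.8,-0.8,-0.8,-0.8]'

```text
t: 65.6
position: [0.55, -0.083, 0.1369]
ee_rot: [[-0.795, 0.607, -0.0], [0.607, 0.795, 0.0], [0.0, -0.0, -1.0]]
contact_force: [0.0, 0.0, 5.4]
gripper_width: 0.166
```

Run:
```python
from h import *
st()
```

```text
pos [ 0.55   -0.083   0.1369] yax 52.66 z [-3.e-04  1.e-04 -1.e+00] f [0.  0.  5.4] w 14.6 t 65.6 j [  7.  49.  -6. 109.  12.  23.  45.]
```

send_rows --offset '[[0,0,-0.0005],[0,0,-0.0005],[0,0,-0.0005],[0,0,-0.03],[0,0,-0.08],[0,0,-0.13],[0.03,0.02,-0.14],[0.07,0.05,-0.14],[0.11,0.09,-0.14],[0.12,0.12,-0.14],[0.12,0.12,-0.14]]' --angular '[[0,0,0],[0,0,0],[0,0,0],[0,0,0],[0,0,0],[0,0,0],[0,0,0],[0,0,0],[0,0,0],[0,0,0],[0,0,0]]' --hand '[-0.2,0,0,0,0,0,0,0,0,0,0]'

```text
t: 66.97
position: [0.5276, 0.0884, 0.2765]
ee_rot: [[-0.798, 0.602, -0.0], [0.602, 0.798, 0.002], [0.001, 0.002, -1.0]]
contact_force: [-0.1, -0.7, -0.7]
gripper_width: 0.497
```

Run:
```python
from h import *
st()
s=cap("scene");crop(s["pixels"],185,190,100,80,8,"pics/f1.png");cv2.imwrite("pics/f1full.png",s["pixels"])
t=cap("top");crop(t["pixels"],270,135,106,104,6,"pics/f1t.png");cv2.imwrite("pics/f1tfull.png",t["pixels"])
```

```text
pos [0.5276 0.0884 0.2765] yax 52.95 z [-2.e-04  2.e-03 -1.e+00] f [-0.1 -0.7 -0.7] w 43.7 t 67.0 j [ -9.  35.  -8. 107.   7.  39.  31.]
```

View pics/f1.png

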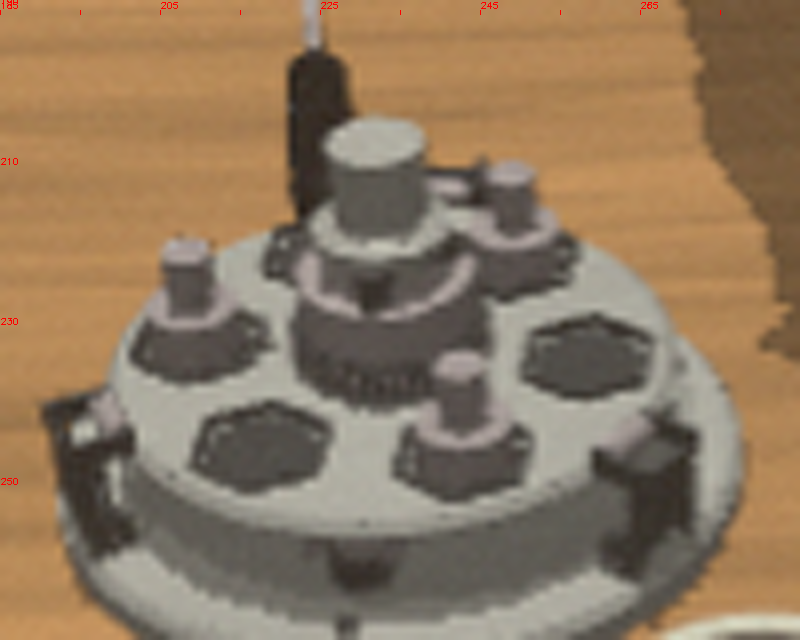

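View pics/f1t.png

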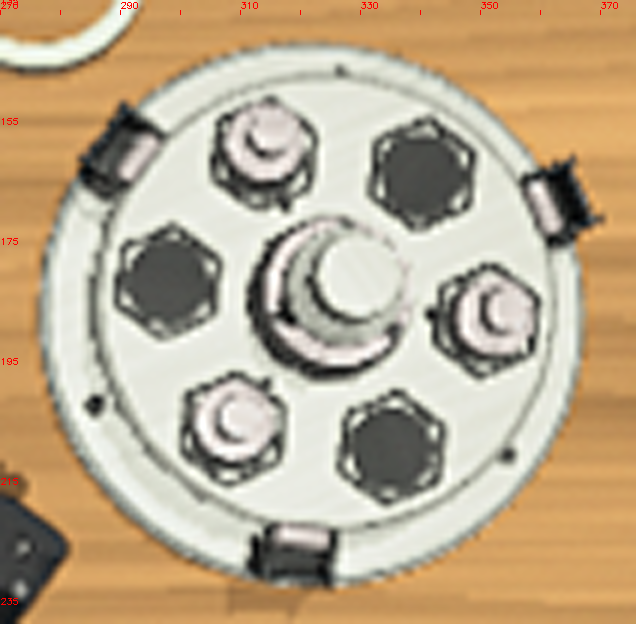

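View pics/f1tfull.png

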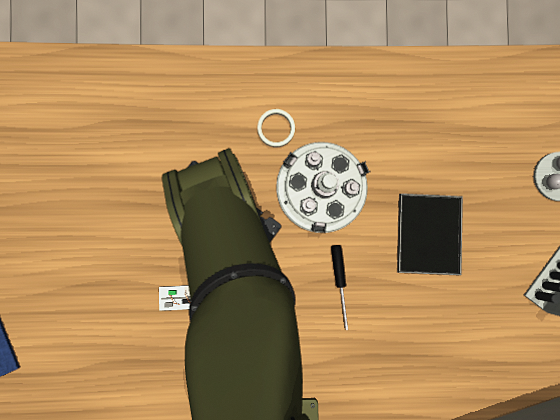

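All three weights stand centred in nests 0, 2 and 4. The tray is empty, and the tape, screwdriver and breadboard are where they were. Before handing in, I'll check the model's centring by projection and then do a gentle pull test on the clamp.

Run:
```python
from h import *
t=cap("top");s=cap("scene")
g=lambda L:[(cu(X,270,6),cu(Y,135,6)) for X,Y in L]
print("nests",fitpose(t,g([(420,174),(168,281),(391,447)]),pol(.062,[60,180,300]),.0489,np.radians(-37))[0])
print("model top @.1269 in top cam",p2w(t,g([(358,276)]),.1269), "shield@.098",p2w(t,g([(343,287)]),.097))
f=lambda L:[(cu(X,185,8),cu(Y,190,8)) for X,Y in L]
print("scene model top",p2w(s,f([(374,142)]),.1269))
print("if z +-2mm",p2w(s,f([(374,142)]),.1289))
plan([.5992,-.1207,.23],down(22.7))
```

```text
nests [ 0.59914122 -0.11917529 -1.69737797]
model top @.1269 in top cam [[ 0.59833031 -0.11899642  0.1269    ]] shield@.098 [[ 0.59821724 -0.11821155  0.097     ]]
scene model top [[ 0.60343662 -0.12147622  0.1269    ]]
if z +-2mm [[ 0.6067379  -0.12117915  0.1289    ]]
off [-0.1814, -0.1178, 0.0464] ang [-0.0023, -0.0002, 0.5202] | t 67.2 f [-0.5 -0.4 -0.8] w 43.9 j [ -9.  35.  -8. 107.   7.  39.  31.]
```

The model is centred within about 0.8 mm of the pallet axis and sits at the same height as when first placed. Now the pull test.

Run:
```python
from h import *
plan([.5992,-.1207,.23],down(52.7))
```

```text
off [-0.1814, -0.1178, 0.0464] ang [-0.0021, -0.0007, -0.0034] | t 67.2 f [-0.5 -0.4 -0.8] w 43.9 j [ -9.  35.  -8. 107.   7.  39.  31.]
```

send_rows --offset '[[-0.04,-0.026,0],[-0.09,-0.058,0.0],[-0.135,-0.088,0.0],[-0.17,-0.11,0.01],[-0.1814,-0.1178,0.03],[-0.1814,-0.1178,0.0464],[-0.1814,-0.1178,0.0464],[-0.1814,-0.1178,0.0464]]' --angular '[[0,0,0],[0,0,0],[0,0,0],[0,0,0],[0,0,0],[0,0,0],[0,0,0],[0,0,0]]' --hand '[0.3,0.3,0.3,0.3,0.3,0.3,0.3,0.3]'

```text
t: 68.18
position: [0.6, -0.1164, 0.2302]
ee_rot: [[-0.797, 0.604, -0.001], [0.604, 0.797, 0.001], [0.002, 0.0, -1.0]]
contact_force: [-0.0, 0.7, 0.5]
gripper_width: 0.654
```

Run:
```python
from h import *
st();plan([.5992,-.1207,.170],down(52.7))
```

```text
pos [ 0.6    -0.1164  0.2302] yax 52.82 z [-0.0011  0.0013 -1.    ] f [-0.   0.7  0.5] w 57.5 t 68.2 j [12. 44. -9. 96.  9. 41. 51.]
off [-0.002, -0.0039, 0.0602] ang [0.0003, -0.0016, 0.0021] | t 68.2 f [-0.   0.7  0.5] w 57.5 j [12. 44. -9. 96.  9. 41. 51.]
```

send_rows --offset '[[-0.002,-0.0039,0.02],[-0.002,-0.0039,0.045],[-0.002,-0.0039,0.058],[-0.002,-0.0039,0.06],[-0.002,-0.0039,0.06],[-0.002,-0.0039,0.06]]' --angular '[[0,0,0],[0,0,0],[0,0,0],[0,0,0],[0,0,0],[0,0,0]]' --hand '[0.3,0.3,0.3,0.3,0.3,0.3]'

```text
t: 68.92
position: [0.5997, -0.1228, 0.1709]
ee_rot: [[-0.795, 0.607, 0.001], [0.607, 0.795, -0.0], [-0.0, 0.0, -1.0]]
contact_force: [-0.6, 0.1, -0.4]
gripper_width: 0.651
```

Run:
```python
from h import *
st();plan([.5992,-.1207,.170],down(52.7))
```

```text
pos [ 0.5997 -0.1228  0.1709] yax 52.65 z [ 6.e-04 -1.e-04 -1.e+00] f [-0.6  0.1 -0.4] w 57.3 t 68.9 j [12. 48. -8. 98. 11. 34. 50.]
off [0.0017, 0.0014, 0.0009] ang [0.0003, 0.0005, -0.0008] | t 68.9 f [-0.6  0.1 -0.4] w 57.3 j [12. 48. -8. 98. 11. 34. 50.]
```

Centre it, grip lightly, then lift by 0.7 mm.

send_rows --offset '[[0.0016,0.0014,0],[0.0016,0.0014,0],[0.0016,0.0014,0],[0.0016,0.0014,0],[0.0016,0.0014,0],[0.0016,0.0014,0],[0.0016,0.0014,0]]' --angular '[[0,0,0],[0,0,0],[0,0,0],[0,0,0],[0,0,0],[0,0,0],[0,0,0]]' --hand '[0.3,0,-0.2,-0.3,-0.4,-0.4,-0.4]' --squeeze 12

```text
t: 69.8
position: [0.5985, -0.1211, 0.17]
ee_rot: [[-0.795, 0.607, -0.001], [0.607, 0.795, -0.0], [0.001, -0.001, -1.0]]
contact_force: [-0.9, -1.8, 0.7]
gripper_width: 0.333
```

Run:
```python
from h import *
st()
```

```text
pos [ 0.5985 -0.1211  0.17  ] yax 52.64 z [-1.5e-03 -2.0e-04 -1.0e+00] f [-0.9 -1.8  0.7] w 29.3 t 69.8 j [12. 48. -8. 98. 11. 34. 50.]
```

send_rows --offset '[[0,0,-0.0007],[0,0,-0.0007],[0,0,-0.0007]]' --angular '[[0,0,0],[0,0,0],[0,0,0]]' --hand '[-0.4,-0.4,-0.4]'

```text
t: 70.18
position: [0.5985, -0.1211, 0.1701]
ee_rot: [[-0.795, 0.607, -0.002], [0.607, 0.795, -0.0], [0.001, -0.001, -1.0]]
contact_force: [0.5, -2.6, -6.2]
gripper_width: 0.333
```

Run:
```python
from h import *
st()
```

```text
pos [ 0.5985 -0.1211  0.1701] yax 52.64 z [-1.9e-03 -1.0e-04 -1.0e+00] f [ 0.5 -2.6 -6.2] w 29.3 t 70.2 j [12. 48. -8. 98. 11. 34. 50.]
```

With a 7 N pull (the model weighs about 1.2 N) it moved only 0.1 mm, so it is clamped. Release and retreat.

send_rows --offset '[[0,0,0.0007],[0,0,0.0005],[0,0,0],[0,0,0],[0,0,0],[0,0,-0.03],[0,0,-0.08],[0,0,-0.12],[0.05,0.03,-0.13],[0.1,0.06,-0.13],[0.15,0.1,-0.13],[0.15,0.1,-0.13]]' --angular '[[0,0,0],[0,0,0],[0,0,0],[0,0,0],[0,0,0],[0,0,0],[0,0,0],[0,0,0],[0,0,0],[0,0,0],[0,0,0],[0,0,0]]' --hand '[-0.4,-0.4,-0.2,0.1,0.2,0.3,0.3,0.3,0.3,0.3,0.3,0.3]'

```text
t: 71.68
position: [0.5389, 0.0566, 0.3013]
ee_rot: [[-0.802, 0.598, -0.001], [0.598, 0.802, 0.004], [0.003, 0.003, -1.0]]
contact_force: [0.3, -0.6, -0.2]
gripper_width: 0.651
```

send_rows --offset '[[0,0,0],[0,0,0],[0,0,0],[0,0,0]]' --angular '[[0,0,0],[0,0,0],[0,0,0],[0,0,0]]' --hand '[0.3,0.3,0.3,0.3]'

```text
t: 72.18
position: [0.5405, 0.0488, 0.3007]
ee_rot: [[-0.794, 0.608, -0.001], [0.608, 0.794, -0.0], [0.001, -0.001, -1.0]]
contact_force: [-0.6, 0.1, 0.1]
gripper_width: 0.651
```

Run:
```python
from h import *
st()
s=cap("scene");crop(s["pixels"],185,190,100,80,8,"pics/g1.png")
t=cap("top");crop(t["pixels"],270,135,106,104,6,"pics/g1t.png")
```

```text
pos [0.5405 0.0488 0.3007] yax 52.56 z [-1.2e-03 -1.0e-04 -1.0e+00] f [-0.6  0.1  0.1] w 57.3 t 72.2 j [ -4.  33.  -9. 104.   7.  43.  35.]
```

View pics/g1.png

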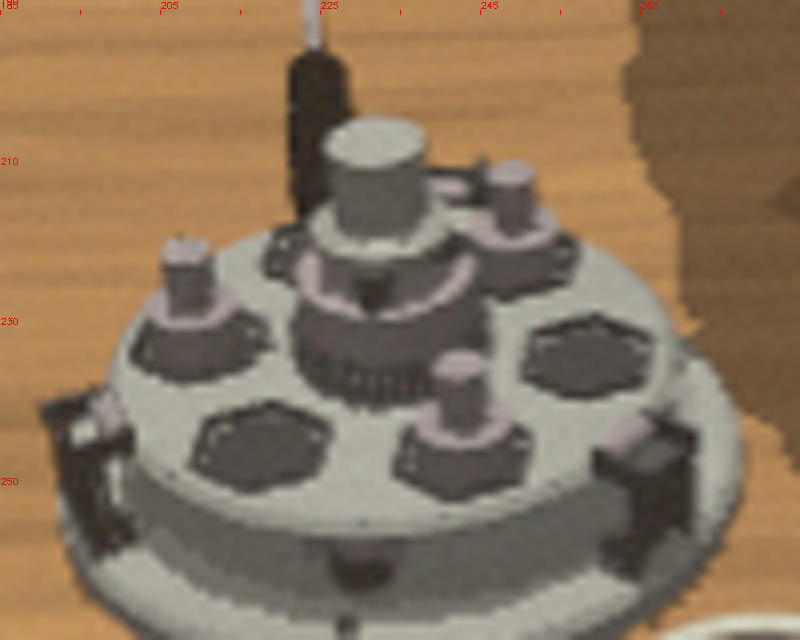

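View pics/g1t.png

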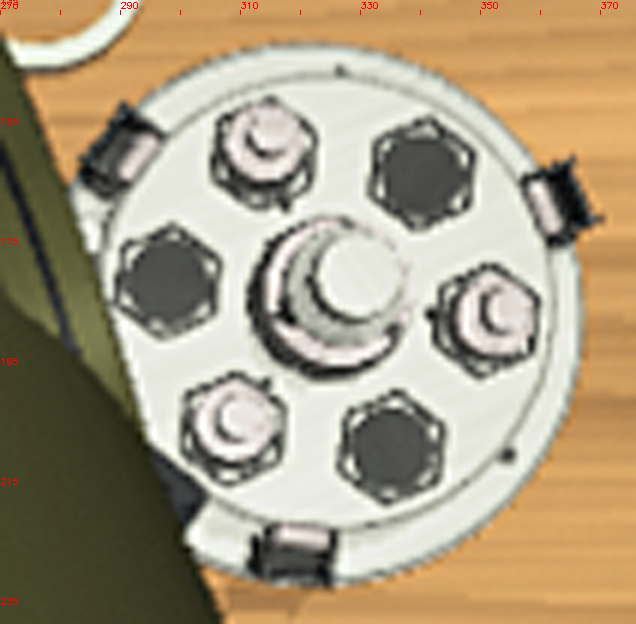

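The model and weights have not moved since the pull test, the rollers are still over the rim, and the robot is touching nothing. Handing in.

Run:
```python
from station import robot
print(robot.finish_job())
```

```text
the job is handed in; nothing more can be done
None
```

I finished the whole job and handed it in at about 72 s of the 210 s; `finish_job` gives no verdict, so these are my own checks.

- **Pallet:** I lowered it onto the balls by its chuck and pressed it home. The tool height at home was 0.1307 m against 0.1305 m expected, and all three rollers are over the rim. The last top picture gave the same pallet position as just after seating.
- **Model:** I pre-turned the ring by 57° and stood the model on the chuck face. I then tightened the ring with the tool tilted 50°, because the gripper body would have hit the model with the tool vertical. The jaw force cannot be read directly. The ring torque rose until the fingers slipped on it, and a 7 N pull moved the model only 0.1 mm. The top camera puts it within about 0.8 mm of the pallet axis.
- **Weights:** All three that were present stand upright in nests 0, 2 and 4, and the tray is empty. One was knocked aside partway through, so I measured it again before gripping it.
- **Other items:** The tape, screwdriver and breadboard look unmoved in the pictures.

**What disagreed or went wrong:**
- **Cameras:** The two cameras differed by 2 to 4 mm in places. The scene camera put the model's top about 3 mm farther out in x than the pallet centre. I relied on the top camera, the grip positions and the felt contacts.
- **Joint 6:** On two tilted moves joint 6 read 120°, at its 119.75° limit, and the arm stopped short. I backed off both times and no error was reported, but I can't rule out that it slightly passed the limit.

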